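Put the medicine bottles away in the sliding-hatch case

TASK

Put every square amber medicine bottle away in the storage case: stand up those that have fallen over, slide the hatch out of the way as far as you need, and lower each bottle, never dropping it, into the well so that it stands upright on the packing, whose depth you cannot know beforehand. Once all the bottles are standing in the well, push the sliding hatch fully shut against its frame, and leave everything else on the bench where it is.

Things in the scene. Friction and masses are not known exactly. Their poses are not given: they have to be found in the camera images.
- bottle1: square amber medicine bottle, one of four of which 2 or 3 are present (else None), lying on a flat side or standing; body 48 x 48 mm, 78 mm high with a white label, then a round white cap 38 mm across, 14 mm high: 92 mm in all; 0.10 to 0.17 kg, weight low (25 mm above the base). Origin at the centre of its base; z runs from base to cap, x and y are square to its flat sides
- bottle2: square amber medicine bottle, one of four of which 2 or 3 are present (else None), lying on a flat side or standing; body 48 x 48 mm, 78 mm high with a white label, then a round white cap 38 mm across, 14 mm high: 92 mm in all; 0.10 to 0.17 kg, weight low (25 mm above the base). Origin at the centre of its base; z runs from base to cap, x and y are square to its flat sides
- bottle3: square amber medicine bottle, one of four of which 2 or 3 are present (else None), lying on a flat side or standing; body 48 x 48 mm, 78 mm high with a white label, then a round white cap 38 mm across, 14 mm high: 92 mm in all; 0.10 to 0.17 kg, weight low (25 mm above the base). Origin at the centre of its base; z runs from base to cap, x and y are square to its flat sides
- bottle4: square amber medicine bottle, one of four of which 2 or 3 are present (else None), lying on a flat side or standing; body 48 x 48 mm, 78 mm high with a white label, then a round white cap 38 mm across, 14 mm high: 92 mm in all; 0.10 to 0.17 kg, weight low (25 mm above the base). Origin at the centre of its base; z runs from base to cap, x and y are square to its flat sides
- well (a point): centre of the mouth of the case's well, level with the rim of its side walls, 120 mm above the bench; axes as case. The well is a pit 160 mm inside along x and 220 mm along y, walls 8 mm thick. Its floor is a level, rigid grey packing pad on older stock, at a height nobody knows: 73 to 105 mm below this point; it does not move in use
- case: cream storage case fixed to the bench; origin on the bench under well; y along the hatch's track, z up. At the -y end of the well the wall (y = -118 to -110 mm) rises 36 mm above the rim: the frame against which the hatch closes. Beyond the well's +y end is a closed deck at rim height (y = 110 to 346 mm) over which the open hatch parks
- hatch (a joint): teal sliding hatch over the well: 0 = shut against the frame, 0.225 = fully open over the deck (m, along the case's +y); about 3 N of friction, stays where left. Panel 184 mm along x; along y from 110 mm on the -y side of its grip bar to 112 mm on the +y side; its underside is 26 mm and its top 32 mm above the rim, so standing bottles always clear it
- hatch_grip (a point): centre of the top of the white grip bar on the hatch, 72 mm above the rim; the bar stands up 40 mm from the panel, is 100 mm long along the case's x and 14 mm thick along the case's y; push its side faces or pinch it from above
- tub1: bystander: round white tub with green lid, 68 mm across, 86 mm high; origin under its centre
- tub2: bystander: a second such tub
- roll: bystander: roll of paper labels lying flat, 64 mm across, 30 mm high; origin under its centre
- stapler: bystander: red and black stapler, 130 x 36 mm, 53 mm high, long along its x; origin under its centre
- carton: bystander: white carton 60 x 110 mm, 45 mm high; origin under its centre
- mug: bystander: white mug, 76 mm across, 90 mm high, handle to its +y; origin under its centre
Mind the look-alikes: they are no part of the job. Leave any yellow look-alike of the bottle3 alone.

How it is judged:
By the outcome, as a careful person would: the job done as asked, in the order asked, and still so for the second after the job is handed in, with the robot touching nothing.
Of bottle1, bottle2, bottle3, bottle4 only 2 to 3 are there at a start; the rules pass over those that are not, and their reading is None.
At some moment in a run one of bottle1, bottle2, bottle3, bottle4 may be knocked a few centimetres aside while the robot is not near it.
It also fails if it takes over 210 s, if anything falls off the work surface, if the arm or the gripper's body presses on something with over 40 N, if the wrist force passes 120 N, or if a joint passes its speed limit or range.

ROBOT

A 6-joint arm with a two-finger parallel gripper is mounted at the origin on the work surface. World frame = base frame: x ahead of the robot, y to its left, z up, the work surface at z = 0. Lengths are in m, angles in rad, forces in N, time in s.
With the tool pointing down it reaches from about 0.25 to 0.8 m from the base axis. Payload 8.5 kg.
Tool frame: the origin (TCP) lies at the very end of the fingers, on their centre line; the grasp point (between the pads) lies 19 mm behind it; x points along the fingers, z is the direction in which the jaws open and shut, and the axes are right-handed (so a half turn about x gives the same grasp; the last joint's range is limited). The gripper opens to 85 mm and grips with 20 to 120 N. Pads are 22 mm wide; open, the fingers measure 114 mm over their backs; the gripper's body (76 mm by 85 mm) begins 54 mm behind the grasp point. The pads swing forward as they close: fully open they stand 13 mm farther back than shut.
Start: joints at [1.203, 0.238, -0.013, 1.319, 0, 1.571], TCP at [0.189, 0.49, 0.231] pointing down, gripper open.
Joint ranges: [-2.66, 2.66], [-1.03, 1.9], [-1.14, 1.46], [-1.82, 2.27], [-1.45, 1.34], [-3.14, 3.14]. Speed limits (rad/s): [2.22, 2.22, 2.79, 3.14, 3.14, 3.14].

INTERFACE

Orientations are given as a rotation vector (axis times angle).
In Python, from cell import ctrl gives the robot as it stands.
- The arm moves only by the tool step_arm, never from a script. Its argument "commands" is a list of rows, each an object with "fingers": the gripper's target within -1 to 1 (fully open at 1, half-way at 0, shut at -1); "travel": the shift along the tool's x, y, z normalised to -1 to 1, where 1 is 0.04 m, a list of three; "twist": the turn, a rotation vector about the tool's x, y, z normalised to -1 to 1, where 1 is 0.08 rad, a list of three. A call has exactly 5 rows; each row shifts and turns the pose as measured when the row begins, along the tool's axes as they then stand; what a row does not reach is not made up. A row lasts 1/12 s, in which the tool goes at most 41.7 mm and 7.16 degrees, less where a joint would pass 70% of its speed; a pose out of reach is approached as far as the arm can. A call with a number of a shift or a turn outside -1 to 1 is refused whole. A call with a gripper value outside its range is refused whole. The fingers move at their own pace and stop on an object; "squeeze" is the grip in N (left out, the last holds). Time passes only in rows, so rows that do not move let the fingers close, or fill a call up. It gives the time, the measured TCP pose, the force and the opening at its end, in the units of the state.
- ctrl.read_state(): the state, without advancing time (a new reading comes with each control period).
- ctrl.grab_frame(name): name is "scene" or "side" or "wrist"; returns the picture (400x640x3 uint8, blue, green, red); there is no depth.
- ctrl.camera_model(name): a dict with "vertical_fov" (degrees; the focal length in pixels is half the picture's height over the tangent of half this angle, whatever the lens; pixels are square), "cx", "cy" (the principal point, pixels), "k1" (the pictures are not rectified: a ray, as slopes to the right and down, at radius r is drawn at 1 + k1 r^2 times it, then the intrinsics apply), "rvec" (rotation vector, rad) and "tvec" (3), from world to camera coordinates, as OpenCV has them; the wrist camera has in their place "tool_from_camera" (4x4, takes a point from camera to tool coordinates, whose origin is the TCP and whose axes are the tool frame's). Camera axes: x right, y down, z forward; pixel columns grow to the right and rows downward; lengths in m; the calibration is good to about 2 mm. A picture is of the moment at which its call begins: read the wrist's pose just before it. camera_model takes no time and is no camera call.
- ctrl.sign_off(): hands the job in, once; it reports no verdict.
The state is a dict: "clock": time; "qpos": joint angles; "joint_vel": joint speeds; "joint_efforts": joint torques, N m; "tool_pos": TCP position; "eef_rot": TCP orientation; "wrist_force": force on the tool from outside, world axes, zero at the start; "torque": the same for the moment, N m; "finger_gap": finger opening in m.
Only numpy, scipy, OpenCV 4.12 (cv2) and the standard library are available. Lean on these libraries where they do the work, as an engineer would, in place of code of your own. Each camera call takes 0.05 s, during which the arm holds its last target. There are 200 camera calls.

## Working session

There is one attempt and no reset: what is moved stays moved. The work goes in short steps, Python scripts to look and compute and a tool call to move; the robot and the scene stay as the last step left them, time stands still between calls to the robot, and variables do not carry over. Pictures are saved under pics/ and viewed, about 12 in all and at most 16, crops included, and the job is handed in when it is done.

Besides the shell and the picture viewer there is one more tool, called after ">>>" by a JSON object that holds its "op" and its "data", one argument or row to a line. step_arm: Moves the arm, as the interface text tells. Its arguments: {"type":"object","properties":{"commands":{"type":"array","items":{"type":"object","properties":{"fingers":{"type":"number"},"travel":{"type":"array","items":{"type":"number"}},"twist":{"type":"array","items":{"type":"number"}}}}},"squeeze":{"type":"number"}},"required":["commands"]}

```bash
ls; mkdir -p pics
cat > h.py <<'E'
import numpy as np, cv2
from scipy.spatial.transform import Rotation as R
from cell import ctrl
def cam(n):
    m=ctrl.camera_model(n); f=200/np.tan(np.radians(m["vertical_fov"])/2)
    if "rvec" in m:
        Rc=R.from_rotvec(m["rvec"]).as_matrix(); return f,m,Rc.T,-Rc.T@np.array(m["tvec"])
    s=ctrl.read_state(); Rt=R.from_rotvec(s["eef_rot"]).as_matrix(); T=np.array(m["tool_from_camera"])
    return f,m,Rt@T[:3,:3],Rt@T[:3,3]+np.array(s["tool_pos"])
def ray(c,u,v):
    f,m,Rw,o=c; K=np.array([[f,0,m["cx"]],[0,f,m["cy"]],[0,0,1]])
    d=np.array([(u-m["cx"])/f,(v-m["cy"])/f]); x=d.copy()
    for _ in range(30): x=d/(1+m["k1"]*(x@x))
    r=Rw@np.array([x[0],x[1],1]); return o,r/np.linalg.norm(r)
def onz(c,u,v,z):
    o,r=ray(c,u,v); return o+r*(z-o[2])/r[2]
def proj(c,P):
    f,m,Rw,o=c; p=Rw.T@(np.array(P)-o); x=p[:2]/p[2]; x=x*(1+m["k1"]*(x@x))
    return x*f+[m["cx"],m["cy"]]
E
python3 - <<'E'
from h import *
s=ctrl.read_state(); print({k:np.round(v,3) for k,v in s.items()})
for n in ("scene","side","wrist"):
    c=cam(n); print(n,np.round(c[0]),c[1]["k1"],c[3].round(3),c[2][:,2].round(2))
    cv2.imwrite(f"pics/{n}0.png",ctrl.grab_frame(n))
E
```

```text
pics
{'clock': np.float64(0.0), 'qpos': array([ 1.203,  0.239, -0.014,  1.319, -0.   ,  1.571]), 'joint_vel': array([-0.001, -0.001, -0.001,  0.001, -0.   ,  0.   ]), 'joint_efforts': array([-0.0000e+00, -5.3878e+01,  3.4644e+01,  1.8000e-02,  0.0000e+00,
       -0.0000e+00]), 'tool_pos': array([0.189, 0.49 , 0.231]), 'eef_rot': array([-0.935,  1.362,  0.934]), 'wrist_force': array([-0.111,  0.365,  0.386]), 'torque': array([-0.057,  0.03 , -0.032]), 'finger_gap': np.float64(0.086)}
scene 362.0 0.012089816956592312 [0.839 0.523 1.053] [-0.31 -0.45 -0.84]
side 430.0 -0.07954092628903806 [ 0.424 -0.819  1.068] [ 0.05  0.67 -0.74]
wrist 315.0 -0.055919671302996986 [0.116 0.518 0.374] [ 0.28 -0.11 -0.95]
```

View pics/scene0.png

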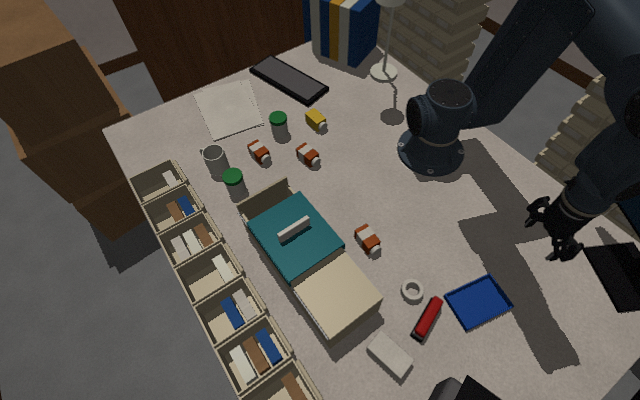

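View pics/side0.png

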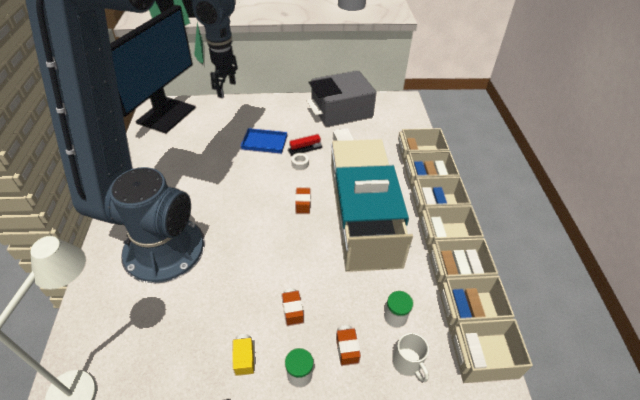

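Amber candidates: scene (259,152), (308,154), (368,240); yellow look-alike at (316,119), to be left alone. Other shapes, not bottles: green-lidded tubs at (279,124) and (233,183), and the mug at (213,158). I'll check them in a close crop and measure.

```bash
cat >> h.py <<'E'
def comps(img,lo,hi,amin=30):
    m=cv2.inRange(cv2.cvtColor(img,cv2.COLOR_BGR2HSV),lo,hi); n,l,s,c=cv2.connectedComponentsWithStats(m)
    return [(s[i][4],c[i].round(1),np.argwhere(l==i)[:,::-1]) for i in range(1,n) if s[i][4]>amin]
E
python3 - <<'E'
from h import *
S=cv2.imread("pics/scene0.png"); D=cv2.imread("pics/side0.png")
def cr(I,u,v,w=32,h=28): return cv2.resize(I[v-h:v+h,u-w:u+w],(266,232),interpolation=cv2.INTER_CUBIC)
a=np.hstack([cr(S,259,152),cr(S,308,154),cr(S,368,240)]);b=np.hstack([cr(D,348,344),cr(D,293,306),cr(D,303,200)])
cv2.imwrite("pics/crop0.png",np.vstack([a,b]))
for n,I in(("scene",S),("side",D)):
    c=cam(n)
    for nm,lo,hi in(("amber",(4,150,60),(16,255,255)),("yellow",(20,150,60),(32,255,255)),("teal",(84,120,30),(100,255,255))):
        for a,ce,p in comps(I,lo,hi,25):
            q=onz(c,*ce,.03 if nm!="teal" else .152)
            if nm=="teal":
                bx=cv2.approxPolyDP(cv2.convexHull(p.astype(np.int32)),4,True)[:,0]
                print(n,nm,a,ce,[(tuple(map(int,b)),onz(c,*b,.152)[:2].round(3)) for b in bx])
            else: print(n,nm,a,ce,q.round(3))
E
```

```text
scene amber 27 [300.7 146. ] [ 0.397 -0.282  0.03 ]
scene amber 83 [260.7 151.2] [ 0.531 -0.348  0.03 ]
scene amber 87 [310.7 154.2] [ 0.389 -0.227  0.03 ]
scene amber 45 [360.9 228. ] [0.431 0.124 0.03 ]
scene amber 139 [371.1 241.2] [0.434 0.179 0.03 ]
scene yellow 289 [333.6  30.4] [-0.141 -0.811  0.03 ]
scene yellow 252 [314.1 118.2] [ 0.273 -0.373  0.03 ]
scene teal 4292 [294.  236.3] [((344, 248), array([0.556, 0.193])), ((289, 285), array([0.734, 0.194])), ((247, 223), array([ 0.734, -0.032])), ((299, 191), array([ 0.552, -0.038]))]
side amber 530 [447.8  83.6] [1.121 0.855 0.03 ]
side amber 72 [302.8 190.6] [0.443 0.201 0.03 ]
side amber 148 [302.3 206.9] [0.439 0.126 0.03 ]
side amber 27 [567.9 219.2] [1.314 0.034 0.03 ]
side amber 29 [574.9 234.3] [ 1.309 -0.03   0.03 ]
side amber 146 [290.7 296.3] [ 0.397 -0.205  0.03 ]
side amber 190 [294.3 317.3] [ 0.406 -0.27   0.03 ]
side amber 187 [345.8 334.6] [ 0.538 -0.326  0.03 ]
side amber 204 [349.7 357.5] [ 0.542 -0.388  0.03 ]
side yellow 701 [242.8 356.1] [ 0.275 -0.372  0.03 ]
side teal 2877 [369.4 195.4] [((406, 223), array([ 0.726, -0.058])), ((343, 225), array([ 0.548, -0.058])), ((337, 168), array([0.552, 0.176])), ((393, 166), array([0.73 , 0.179]))]
```

View pics/crop0.png

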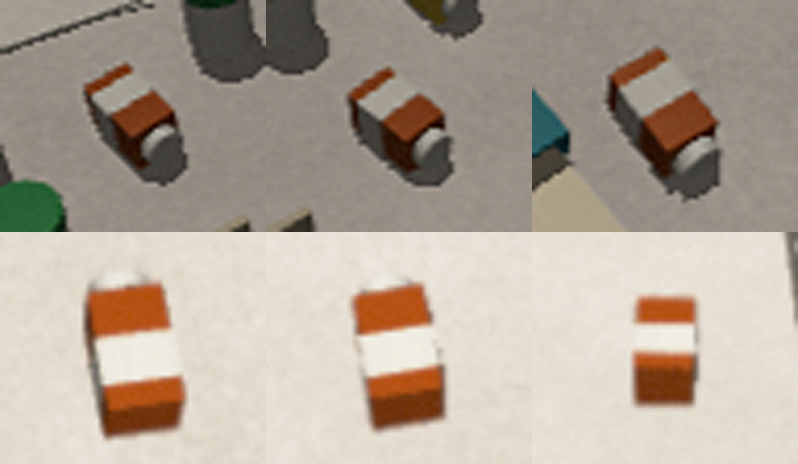

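```bash
cat >> h.py <<'E'
def st():
    s=ctrl.read_state(); M=R.from_rotvec(s["eef_rot"]).as_matrix()
    print("t",round(float(s["clock"]),2),"p",np.round(s["tool_pos"],4),"gap",round(float(s["finger_gap"]),4),"F",np.round(s["wrist_force"],1),"q",np.round(s["qpos"],2))
    print("tool x,y,z:",M.T.round(3).tolist()); return np.array(s["tool_pos"]),M
def go(P,X=None,Z=None):
    """print travel/twist (in units, total) to reach TCP P with tool x=X, z=Z"""
    p,M=st(); d=M.T@(np.array(P)-p)/.04
    print("travel total units",d.round(2))
    if X is not None:
        X=np.array(X,float);X/=np.linalg.norm(X);Z=np.array(Z,float);Z-=X*(Z@X);Z/=np.linalg.norm(Z)
        T=np.stack([X,np.cross(Z,X),Z],1); w=R.from_matrix(M.T@T).as_rotvec(); print("twist total units",(w/.08).round(2))
E
python3 - <<'E'
from h import *
c=cam("scene");d=cam("side")
for n,cc,pts in(("sc",c,[(381,298,.12),(333,341,.12),(239,205,.156),(288,178,.156),(278,242,.192),(311,219,.192)]),("sd",d,[(333,142,.12),(386,142,.12),(346,238,.156),(410,237,.156),(356,181,.192),(388,181,.192)])):
    for p in pts: print(n,p,onz(cc,*p).round(3))
print(np.round(ctrl.camera_model("wrist")["tool_from_camera"],3))
a=1.2; go((.435,.16,.25),(0,0,-1),(1,0,0)); go((.435,.16,.25),(0,0,-1),(-1,0,0))
E
```

```text
sc (381, 298, 0.12) [0.554 0.352 0.12 ]
sc (333, 341, 0.12) [0.718 0.366 0.12 ]
sc (239, 205, 0.156) [ 0.724 -0.097  0.156]
sc (288, 178, 0.156) [ 0.555 -0.096  0.156]
sc (278, 242, 0.192) [0.7   0.092 0.192]
sc (311, 219, 0.192) [0.589 0.085 0.192]
sd (333, 142, 0.12) [0.554 0.344 0.12 ]
sd (386, 142, 0.12) [0.738 0.338 0.12 ]
sd (346, 238, 0.156) [ 0.552 -0.107  0.156]
sd (410, 237, 0.156) [ 0.726 -0.112  0.156]
sd (356, 181, 0.192) [0.597 0.074 0.192]
sd (388, 181, 0.192) [0.691 0.071 0.192]
[[-0.001 -0.3    0.954 -0.143]
 [-0.    -0.954 -0.3    0.078]
 [ 1.    -0.001  0.001  0.   ]
 [ 0.     0.     0.     1.   ]]
t 0.15 p [0.1887 0.4896 0.2308] gap 0.0854 F [ 0.2  0.1 -0.6] q [ 1.2   0.24 -0.01  1.32 -0.    1.57]
tool x,y,z: [[-0.0, -0.001, -1.0], [-0.933, 0.36, -0.0], [0.36, 0.933, -0.001]]
travel total units [-0.47 -8.71 -5.48]
twist total units [ 1.504e+01 -1.000e-02  1.000e-02]
t 0.15 p [0.1887 0.4896 0.2308] gap 0.0854 F [ 0.2  0.1 -0.6] q [ 1.2   0.24 -0.01  1.32 -0.    1.57]
tool x,y,z: [[-0.0, -0.001, -1.0], [-0.933, 0.36, -0.0], [0.36, 0.933, -0.001]]
travel total units [-0.47 -8.71 -5.48]
twist total units [-2.423e+01 -1.000e-02 -1.000e-02]
```

>>> {"op": "step_arm", "data": {
  "commands": [
    {"travel": [-0.25, -0.87, -0.36], "twist": [0, 0, 0], "fingers": 1},
    {"travel": [-0.25, -0.87, -0.36], "twist": [0, 0, 0], "fingers": 1},
    {"travel": [-0.25, -0.87, -0.36], "twist": [0, 0, 0], "fingers": 1},
    {"travel": [-0.25, -0.87, -0.36], "twist": [0, 0, 0], "fingers": 1},
    {"travel": [-0.25, -0.87, -0.36], "twist": [0, 0, 0], "fingers": 1}
  ]
}}

```text
clock: 0.57
tool_pos: [0.3243, 0.3593, 0.2784]
eef_rot: [-0.946, 1.364, 0.943]
wrist_force: [1.2, 0.3, 0.5]
finger_gap: 0.0854
```

>>> {"op": "step_arm", "data": {
  "commands": [
    {"travel": [0, -0.87, -0.36], "twist": [0, 0, 0], "fingers": 1},
    {"travel": [0, -0.87, -0.36], "twist": [0, 0, 0], "fingers": 1},
    {"travel": [0, -0.87, -0.36], "twist": [0, 0, 0], "fingers": 1},
    {"travel": [0, -0.87, -0.36], "twist": [0, 0, 0], "fingers": 1},
    {"travel": [0, -0.87, -0.36], "twist": [0, 0, 0], "fingers": 1}
  ]
}}

```text
clock: 0.98
tool_pos: [0.4682, 0.2242, 0.2809]
eef_rot: [-0.946, 1.36, 0.944]
wrist_force: [1.3, 0.4, -0.2]
finger_gap: 0.0854
```

Run:
```python
from h import *
go((.6,.08,.27),(0,0,-1),(0,1,0))
```

```text
t 0.98 p [0.4682 0.2242 0.2809] gap 0.0854 F [ 1.3  0.4 -0.2] q [ 0.45  0.22  0.09  1.44 -0.    0.8 ]
tool x,y,z: [[-0.002, -0.003, -1.0], [-0.938, 0.347, 0.001], [0.347, 0.938, -0.004]]
travel total units [ 0.28 -4.34 -2.24]
twist total units [-4.42 -0.04 -0.02]
```

>>> {"op": "step_arm", "data": {
  "commands": [
    {"travel": [0, -0.87, -0.4], "twist": [-0.9, 0, 0]},
    {"travel": [0, -0.87, -0.4], "twist": [-0.9, 0, 0]},
    {"travel": [0, -0.87, -0.4], "twist": [-0.9, 0, 0]},
    {"travel": [0, -0.8, -0.6], "twist": [-0.9, 0, 0]},
    {"travel": [0, -0.8, -0.7], "twist": [-0.8, 0, 0]}
  ]
}}

```text
invalid input
```

Run:
```python
from h import *
st(); cv2.imwrite("pics/w1.png",ctrl.grab_frame("wrist"))
```

```text
t 0.98 p [0.4682 0.2242 0.2809] gap 0.0854 F [ 1.3  0.4 -0.2] q [ 0.45  0.22  0.09  1.44 -0.    0.8 ]
tool x,y,z: [[-0.002, -0.003, -1.0], [-0.938, 0.347, 0.001], [0.347, 0.938, -0.004]]
```

View pics/w1.png

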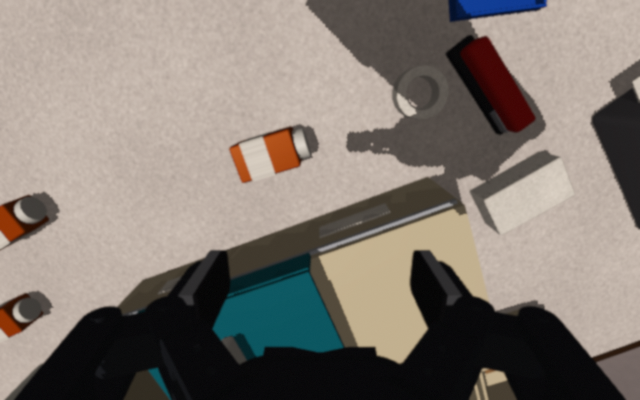

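The wrist view shows bottle C lying at (268,153) with its cap to the right at (303,140), the other two bottles at the left edge, the hatch and deck at the bottom. The last move was refused because its rows lacked fingers, so I'm repeating it.

>>> {"op": "step_arm", "data": {
  "commands": [
    {"travel": [0, -0.87, -0.4], "twist": [-0.9, 0, 0], "fingers": 1},
    {"travel": [0, -0.87, -0.4], "twist": [-0.9, 0, 0], "fingers": 1},
    {"travel": [0, -0.87, -0.4], "twist": [-0.9, 0, 0], "fingers": 1},
    {"travel": [0, -0.8, -0.6], "twist": [-0.9, 0, 0], "fingers": 1},
    {"travel": [0, -0.8, -0.7], "twist": [-0.8, 0, 0], "fingers": 1}
  ]
}}

```text
clock: 1.45
tool_pos: [0.6156, 0.0869, 0.2804]
eef_rot: [-1.218, 1.21, 1.215]
wrist_force: [1.2, 1.4, 0.8]
finger_gap: 0.0852
```

Run:
```python
from h import *
c=cam("wrist");I=ctrl.grab_frame("wrist"); cv2.imwrite("pics/w2.png",I)
go((.64,.08,.172),(0,0,-1),(0,1,0))
```

```text
t 1.5 p [0.6201 0.0818 0.2788] gap 0.0856 F [-1.8 -2.7 -2. ] q [ 0.13  0.41  0.36  1.52 -0.01  0.12]
tool x,y,z: [[-0.001, -0.007, -1.0], [-1.0, -0.01, 0.001], [-0.01, 1.0, -0.007]]
travel total units [ 2.67 -0.5  -0.03]
twist total units [ 0.13 -0.09 -0.02]
```

View pics/w2.png

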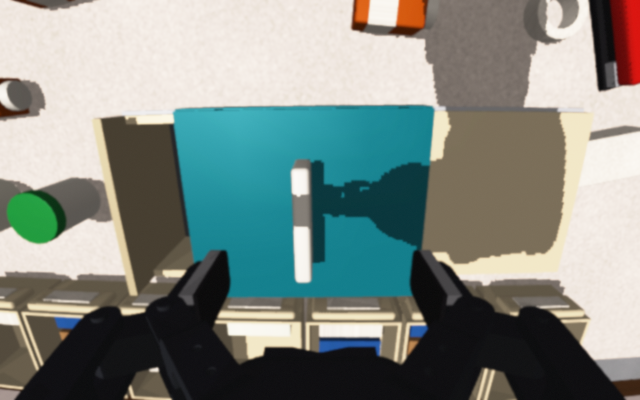

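Run:
```python
from h import *
c=cam("wrist")
for nm,u,v,z in[("bar top-end",301,161,.192),("bar bot-end",303,282,.192),("panel TL",175,109,.152),("panel TR",434,106,.152),("panel R low",427,250,.152),("frame near",97,119,.156),("frame far",131,293,.156),("deck TR",591,113,.12),("deck BR",562,268,.12),("rim near",440,109,.12)]:
    print(nm,onz(c,u,v,z).round(4))
```

```text
bar top-end [0.5886 0.0681 0.192 ]
bar bot-end [0.6921 0.069  0.192 ]
panel TL [ 0.553  -0.0406  0.152 ]
panel TR [0.5487 0.1767 0.152 ]
panel R low [0.6818 0.1856 0.152 ]
frame near [ 0.5606 -0.1085  0.156 ]
frame far [ 0.7332 -0.1085  0.156 ]
deck TR [0.5513 0.3447 0.12  ]
deck BR [0.7211 0.3563 0.12  ]
rim near [0.5521 0.1938 0.12  ]
```

The picture shows the grip bar from (301,161) to (303,282), the panel from (175,109) to (434,106), and the frame at the left, u≈100. That puts the bar at (0.640, 0.069) and the hatch about 60 mm open. Next I pinch it.

>>> {"op": "step_arm", "data": {
  "commands": [
    {"travel": [0.5, -0.1, -0.08], "twist": [0, 0, 0], "fingers": 1},
    {"travel": [0.6, -0.1, -0.08], "twist": [0, 0, 0], "fingers": 1},
    {"travel": [0.6, -0.1, -0.08], "twist": [0, 0, 0], "fingers": 1},
    {"travel": [0.6, -0.1, -0.05], "twist": [0, 0, 0], "fingers": 1},
    {"travel": [0.55, -0.1, -0.04], "twist": [0, 0, 0], "fingers": 1}
  ]
}}

```text
clock: 1.92
tool_pos: [0.646, 0.0628, 0.1627]
eef_rot: [-1.219, 1.209, 1.205]
wrist_force: [-0.5, 0.5, 1.1]
finger_gap: 0.0857
```

>>> {"op": "step_arm", "data": {
  "commands": [
    {"travel": [0, 0, 0], "twist": [0, 0, 0], "fingers": -1},
    {"travel": [0, 0, 0], "twist": [0, 0, 0], "fingers": -1},
    {"travel": [0, 0, 0], "twist": [0, 0, 0], "fingers": -1},
    {"travel": [0, 0, 0], "twist": [0, 0, 0], "fingers": -1},
    {"travel": [0, 0, 0], "twist": [0, 0, 0], "fingers": -1}
  ],
  "squeeze": 40
}}

```text
clock: 2.33
tool_pos: [0.6438, 0.0631, 0.1598]
eef_rot: [-1.215, 1.214, 1.211]
wrist_force: [-0.8, 4.0, -2.3]
finger_gap: 0.0255
```

>>> {"op": "step_arm", "data": {
  "commands": [
    {"travel": [0, 0, 0], "twist": [0, 0, 0], "fingers": -1},
    {"travel": [0, 0, 0], "twist": [0, 0, 0], "fingers": -1},
    {"travel": [0, 0, 0], "twist": [0, 0, 0], "fingers": -1},
    {"travel": [0, 0, 0], "twist": [0, 0, 0], "fingers": -1},
    {"travel": [0, 0, 0], "twist": [0, 0, 0], "fingers": -1}
  ]
}}

```text
clock: 2.75
tool_pos: [0.644, 0.0639, 0.1609]
eef_rot: [-1.217, 1.212, 1.212]
wrist_force: [1.0, -0.7, -6.2]
finger_gap: 0.0136
```

>>> {"op": "step_arm", "data": {
  "commands": [
    {"travel": [0, 0, 0.4], "twist": [0, 0, 0], "fingers": -1},
    {"travel": [0, 0, 0.5], "twist": [0, 0, 0], "fingers": -1},
    {"travel": [0, 0, 0.5], "twist": [0, 0, 0], "fingers": -1},
    {"travel": [0, 0, 0.5], "twist": [0, 0, 0], "fingers": -1},
    {"travel": [0, 0, 0.5], "twist": [0, 0, 0], "fingers": -1}
  ]
}}

```text
clock: 3.17
tool_pos: [0.6422, 0.1543, 0.1609]
eef_rot: [-1.216, 1.225, 1.203]
wrist_force: [-0.5, -5.1, -4.0]
finger_gap: 0.0137
```

>>> {"op": "step_arm", "data": {
  "commands": [
    {"travel": [0, 0, 0.5], "twist": [0, 0, 0], "fingers": -1},
    {"travel": [0, 0, 0.5], "twist": [0, 0, 0], "fingers": -1},
    {"travel": [0, 0, 0.4], "twist": [0, 0, 0], "fingers": -1},
    {"travel": [0, 0, 0.2], "twist": [0, 0, 0], "fingers": -1},
    {"travel": [0, 0, 0], "twist": [0, 0, 0], "fingers": -1}
  ]
}}

```text
clock: 3.58
tool_pos: [0.6409, 0.2223, 0.1609]
eef_rot: [-1.219, 1.227, 1.204]
wrist_force: [0.2, -1.6, -5.0]
finger_gap: 0.0137
```

>>> {"op": "step_arm", "data": {
  "commands": [
    {"travel": [0, 0, 0], "twist": [0, 0, 0], "fingers": 1},
    {"travel": [0, 0, 0], "twist": [0, 0, 0], "fingers": 1},
    {"travel": [-0.3, 0, 0], "twist": [0, 0, 0], "fingers": 1},
    {"travel": [-0.8, 0, 0], "twist": [0, 0, 0], "fingers": 1},
    {"travel": [-1, 0, 0], "twist": [0, 0, 0], "fingers": 1}
  ]
}}

```text
clock: 4.0
tool_pos: [0.6392, 0.2205, 0.2407]
eef_rot: [-1.215, 1.238, 1.206]
wrist_force: [0.8, 0.4, 0.4]
finger_gap: 0.0729
```

>>> {"op": "step_arm", "data": {
  "commands": [
    {"travel": [-0.8, 0.8, -0.4], "twist": [0, 0, 0], "fingers": 1},
    {"travel": [-0.4, 1, -0.5], "twist": [0, 0, 0], "fingers": 1},
    {"travel": [0, 1, -0.5], "twist": [0, 0, 0], "fingers": 1},
    {"travel": [0, 1, -0.5], "twist": [0, 0, 0], "fingers": 1},
    {"travel": [0, 1, -0.5], "twist": [0, 0, 0], "fingers": 1}
  ]
}}

```text
clock: 4.42
tool_pos: [0.4661, 0.1315, 0.2944]
eef_rot: [-1.215, 1.224, 1.19]
wrist_force: [0.8, 0.2, 0.3]
finger_gap: 0.0854
```

>>> {"op": "step_arm", "data": {
  "commands": [
    {"travel": [0, 0, 0], "twist": [-1, 0, 0], "fingers": 1},
    {"travel": [0, 0, 0], "twist": [-1, 0, 0], "fingers": 1},
    {"travel": [0, 0, 0], "twist": [-1, 0, 0], "fingers": 1},
    {"travel": [0, 0, 0], "twist": [-1, 0, 0], "fingers": 1},
    {"travel": [0, 0, 0], "twist": [-1, 0, 0], "fingers": 1}
  ]
}}

```text
clock: 4.83
tool_pos: [0.4564, 0.123, 0.3008]
eef_rot: [-1.512, 1.004, 1.477]
wrist_force: [0.6, -0.0, 0.4]
finger_gap: 0.0854
```

>>> {"op": "step_arm", "data": {
  "commands": [
    {"travel": [0, 0, 0], "twist": [-1, 0, 0], "fingers": 1},
    {"travel": [0, 0, 0], "twist": [-1, 0, 0], "fingers": 1},
    {"travel": [0, 0, 0], "twist": [-1, 0, 0], "fingers": 1},
    {"travel": [0, 0, 0], "twist": [-1, 0, 0], "fingers": 1},
    {"travel": [0, 0, 0], "twist": [-1, 0, 0], "fingers": 1}
  ]
}}

```text
clock: 5.25
tool_pos: [0.4568, 0.1189, 0.3051]
eef_rot: [-1.8, 0.72, 1.751]
wrist_force: [0.2, -0.2, 0.1]
finger_gap: 0.0855
```

>>> {"op": "step_arm", "data": {
  "commands": [
    {"travel": [0, 0, 0], "twist": [-1, 0, 0], "fingers": 1},
    {"travel": [0, 0, 0], "twist": [-1, 0, 0], "fingers": 1},
    {"travel": [0, 0, 0], "twist": [-1, 0, 0], "fingers": 1},
    {"travel": [0, 0, 0], "twist": [-1, 0, 0], "fingers": 1},
    {"travel": [0, 0, 0], "twist": [-1, 0, 0], "fingers": 1}
  ]
}}

```text
clock: 5.67
tool_pos: [0.4575, 0.1149, 0.3088]
eef_rot: [-2.066, 0.371, 2.001]
wrist_force: [-0.2, 0.1, -0.8]
finger_gap: 0.0852
```

```bash
cat >> h.py <<'E'
def topface(c,I,z=.048,amin=150):
    """lying bottles: amber blobs merged over the label -> body contour"""
    hsv=cv2.cvtColor(I,cv2.COLOR_BGR2HSV); m=cv2.inRange(hsv,(3,140,50),(18,255,255))
    for a,ce,p in comps(I,(3,140,50),(18,255,255),amin):
        r=cv2.minAreaRect(p.astype(np.float32)); b=cv2.boxPoints(r)
        print("amber",a,ce,"->",onz(c,*ce,z)[:2].round(4),"corners",[tuple(map(int,q)) for q in b],[onz(c,*q,z)[:2].round(3).tolist() for q in b])
E
python3 - <<'E'
from h import *
st(); c=cam("wrist");I=ctrl.grab_frame("wrist"); cv2.imwrite("pics/w3.png",I); topface(c,I)
E
```

```text
t 5.67 p [0.4575 0.1149 0.3088] gap 0.0852 F [-0.2  0.1 -0.8] q [ 0.26  0.11  0.02  1.46 -0.02 -0.96]
tool x,y,z: [[0.029, -0.015, -0.999], [-0.344, -0.939, 0.004], [-0.938, 0.344, -0.032]]
amber 514 [344.4 161. ] -> [0.4352 0.1285] corners [(325, 158), (358, 148), (363, 163), (329, 173)] [[0.457, 0.117], [0.412, 0.12], [0.413, 0.14], [0.459, 0.137]]
amber 696 [355.2 200.9] -> [0.4391 0.1852] corners [(336, 195), (368, 186), (374, 206), (341, 215)] [[0.461, 0.169], [0.416, 0.172], [0.418, 0.202], [0.463, 0.199]]
```

View pics/w3.png

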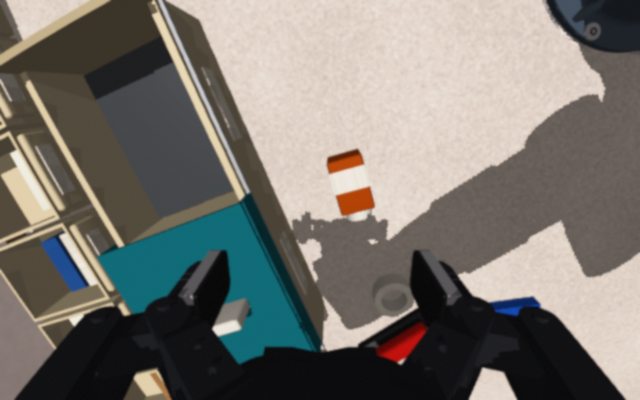

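The wrist view shows bottle C at (350,182) with its base toward -y and its cap at (360,215); the hatch is parked, and the grey pad is visible in the well around (165,140). Now I tilt the tool for a 45° grasp.

```bash
cat >> h.py <<'E'
def plan(base_end,cap_end,s=.042,zg=.026,th=45,back=.11):
    b=np.array(base_end);a=np.array(cap_end)-b;a/=np.linalg.norm(a);A=np.array([a[0],a[1],0])
    t=np.radians(th);X=-A*np.sin(t)-np.array([0,0,1])*np.cos(t);Z=np.array([-a[1],a[0],0])
    G=np.array([*(b+a*s),zg]); P=G+.019*X; return A,X,Z,P,P-back*X
E
python3 - <<'E'
from h import *
A,X,Z,P,Q=plan((.4335,.123),(.440,.201)); print(A,X,Z,P,Q); go(Q,X,Z)
E
```

```text
[0.08304548 0.99654576 0.        ] [-0.05872202 -0.70466426 -0.70710678] [-0.99654576  0.08304548  0.        ] [0.43587219 0.1514663  0.01256497] [0.44233161 0.22897937 0.09034672]
t 5.72 p [0.4575 0.1148 0.3089] gap 0.0854 F [ 0.9 -0.4 -0.3] q [ 0.26  0.11  0.02  1.46 -0.02 -0.97]
tool x,y,z: [[0.029, -0.015, -0.999], [-0.339, -0.941, 0.004], [-0.94, 0.339, -0.033]]
travel total units [ 5.41 -2.58  1.5 ]
twist total units [-3.27  0.91  9.66]
```

>>> {"op": "step_arm", "data": {
  "commands": [
    {"travel": [0, 0, 0], "twist": [-0.33, 0.09, 0.97], "fingers": 1},
    {"travel": [0, 0, 0], "twist": [-0.33, 0.09, 0.97], "fingers": 1},
    {"travel": [0, 0, 0], "twist": [-0.33, 0.09, 0.97], "fingers": 1},
    {"travel": [0, 0, 0], "twist": [-0.33, 0.09, 0.97], "fingers": 1},
    {"travel": [0, 0, 0], "twist": [-0.33, 0.09, 0.97], "fingers": 1}
  ]
}}

```text
clock: 6.13
tool_pos: [0.4584, 0.1088, 0.3155]
eef_rot: [2.09, -0.681, -2.068]
wrist_force: [0.5, 0.2, 0.3]
finger_gap: 0.0853
```

>>> {"op": "step_arm", "data": {
  "commands": [
    {"travel": [0, 0, 0], "twist": [-0.33, 0.09, 0.97], "fingers": 1},
    {"travel": [0, 0, 0], "twist": [-0.33, 0.09, 0.97], "fingers": 1},
    {"travel": [0, 0, 0], "twist": [-0.33, 0.09, 0.97], "fingers": 1},
    {"travel": [0, 0, 0], "twist": [-0.33, 0.09, 0.97], "fingers": 1},
    {"travel": [0, 0, 0], "twist": [-0.33, 0.09, 0.97], "fingers": 1}
  ]
}}

```text
clock: 6.55
tool_pos: [0.461, 0.1074, 0.32]
eef_rot: [1.759, -0.864, -1.788]
wrist_force: [-0.2, 0.1, 0.4]
finger_gap: 0.085
```

Run:
```python
from h import *
A,X,Z,P,Q=plan((.4335,.123),(.440,.201)); go(Q,X,Z)
```

```text
t 6.55 p [0.461  0.1074 0.32  ] gap 0.085 F [-0.2  0.1  0.4] q [ 0.6   0.48  0.27  1.95 -0.6  -0.67]
tool x,y,z: [[-0.055, -0.723, -0.689], [-0.09, -0.683, 0.725], [-0.994, 0.102, -0.027]]
travel total units [ 1.78 -6.2   0.93]
twist total units [-0.41 -0.07 -0.32]
```

>>> {"op": "step_arm", "data": {
  "commands": [
    {"travel": [0.22, -0.78, 0.12], "twist": [-0.1, 0, -0.07], "fingers": 1},
    {"travel": [0.22, -0.78, 0.12], "twist": [-0.1, 0, -0.07], "fingers": 1},
    {"travel": [0.22, -0.78, 0.12], "twist": [-0.1, 0, -0.07], "fingers": 1},
    {"travel": [0.22, -0.78, 0.12], "twist": [-0.1, 0, -0.07], "fingers": 1},
    {"travel": [0.22, -0.78, 0.12], "twist": [0, 0, 0], "fingers": 1}
  ]
}}

```text
clock: 6.97
tool_pos: [0.4496, 0.1869, 0.1748]
eef_rot: [1.768, -0.831, -1.802]
wrist_force: [0.7, 0.2, 0.0]
finger_gap: 0.0853
```

>>> {"op": "step_arm", "data": {
  "commands": [
    {"travel": [0.22, -0.78, 0.12], "twist": [0, 0, 0], "fingers": 1},
    {"travel": [0.22, -0.78, 0.12], "twist": [0, 0, 0], "fingers": 1},
    {"travel": [0.22, -0.78, 0.12], "twist": [0, 0, 0], "fingers": 1},
    {"travel": [0, 0, 0], "twist": [0, 0, 0], "fingers": 1},
    {"travel": [0, 0, 0], "twist": [0, 0, 0], "fingers": 1}
  ]
}}

```text
clock: 7.38
tool_pos: [0.4411, 0.2373, 0.0816]
eef_rot: [1.774, -0.845, -1.803]
wrist_force: [0.0, -0.0, -0.5]
finger_gap: 0.0854
```

Run:
```python
from h import *
A,X,Z,P,Q=plan((.4335,.123),(.440,.201)); go(P,X,Z)
c=cam("wrist");I=ctrl.grab_frame("wrist"); cv2.imwrite("pics/w4.png",I); topface(c,I)
```

```text
t 7.38 p [0.4411 0.2373 0.0816] gap 0.0854 F [ 0.  -0.  -0.5] q [ 0.78  0.75  0.14  1.61 -0.48 -0.51]
tool x,y,z: [[-0.053, -0.707, -0.705], [-0.089, -0.7, 0.709], [-0.995, 0.1, -0.026]]
travel total units [ 2.74  0.29 -0.04]
twist total units [-0.38 -0.08 -0.04]
amber 729 [311.8 131. ] -> [0.4357 0.1323] corners [(281, 126), (341, 123), (342, 135), (282, 138)] [[0.458, 0.125], [0.412, 0.128], [0.413, 0.139], [0.459, 0.136]]
amber 3069 [313.9 195.7] -> [0.4392 0.1875] corners [(278, 173), (347, 171), (349, 217), (280, 220)] [[0.462, 0.167], [0.414, 0.171], [0.418, 0.206], [0.463, 0.203]]
```

>>> {"op": "step_arm", "data": {
  "commands": [
    {"travel": [0.55, 0.06, 0], "twist": [-0.1, 0, 0], "fingers": 1},
    {"travel": [0.55, 0.06, 0], "twist": [-0.1, 0, 0], "fingers": 1},
    {"travel": [0.55, 0.06, 0], "twist": [-0.1, 0, 0], "fingers": 1},
    {"travel": [0.55, 0.06, 0], "twist": [-0.1, 0, 0], "fingers": 1},
    {"travel": [0.5, 0.06, 0], "twist": [0, 0, 0], "fingers": 1}
  ]
}}

```text
clock: 7.85
tool_pos: [0.4399, 0.1513, 0.0204]
eef_rot: [1.776, -0.812, -1.804]
wrist_force: [0.7, 0.7, -0.7]
finger_gap: 0.085
```

>>> {"op": "step_arm", "data": {
  "commands": [
    {"travel": [0, 0, 0], "twist": [0, 0, 0], "fingers": -1},
    {"travel": [0, 0, 0], "twist": [0, 0, 0], "fingers": -1},
    {"travel": [0, 0, 0], "twist": [0, 0, 0], "fingers": -1},
    {"travel": [0, 0, 0], "twist": [0, 0, 0], "fingers": -1},
    {"travel": [0, 0, 0], "twist": [0, 0, 0], "fingers": -1}
  ]
}}

```text
clock: 8.27
tool_pos: [0.442, 0.1485, 0.0262]
eef_rot: [1.785, -0.821, -1.806]
wrist_force: [-0.1, -0.0, -0.8]
finger_gap: 0.0471
```

>>> {"op": "step_arm", "data": {
  "commands": [
    {"travel": [0, 0, 0], "twist": [0, 0, 0], "fingers": -1},
    {"travel": [0, 0, 0], "twist": [0, 0, 0], "fingers": -1},
    {"travel": [0, 0, 0], "twist": [0, 0, 0], "fingers": -1},
    {"travel": [-0.1, 0.1, 0], "twist": [0, 0, 0], "fingers": -1},
    {"travel": [-0.2, 0.2, 0], "twist": [0, 0, 0], "fingers": -1}
  ]
}}

```text
clock: 8.68
tool_pos: [0.4419, 0.1504, 0.0432]
eef_rot: [1.786, -0.818, -1.806]
wrist_force: [0.3, 0.4, -0.8]
finger_gap: 0.0475
```

Run:
```python
from h import *
a=np.array([.0830,.9965,0]);t=np.pi/4
go((.437,.10,.12),a*np.sin(t)-np.array([0,0,np.cos(t)]),(-.9965,.083,0))
```

```text
t 8.68 p [0.4419 0.1504 0.0432] gap 0.0475 F [ 0.3  0.4 -0.8] q [ 0.67  0.68 -0.1   1.37 -0.54 -0.63]
tool x,y,z: [[-0.043, -0.696, -0.716], [-0.08, -0.712, 0.697], [-0.996, 0.087, -0.025]]
travel total units [-0.49  2.25 -0.04]
twist total units [ -0.06  -0.34 -19.46]
```

>>> {"op": "step_arm", "data": {
  "commands": [
    {"travel": [-0.3, 0.3, 0], "twist": [0, 0, 0], "fingers": -1},
    {"travel": [-0.4, 0.4, 0], "twist": [0, 0, 0], "fingers": -1},
    {"travel": [-0.4, 0.4, 0], "twist": [0, 0, 0], "fingers": -1},
    {"travel": [-0.4, 0.4, 0], "twist": [0, 0, 0], "fingers": -1},
    {"travel": [-0.1, 0.1, 0], "twist": [0, 0, 0], "fingers": -1}
  ]
}}

```text
clock: 9.1
tool_pos: [0.4384, 0.149, 0.1413]
eef_rot: [1.783, -0.818, -1.805]
wrist_force: [1.1, -0.1, -1.0]
finger_gap: 0.0478
```

Run:
```python
from h import *
st(); c=cam("side");I=ctrl.grab_frame("side")
W=ctrl.grab_frame("wrist")
cv2.imwrite("pics/s5.png",np.hstack([cv2.resize(I[120:400,220:460],(400,466)),cv2.resize(W[:,120:463],(400,466))]))
```

```text
t 9.1 p [0.4384 0.149  0.1413] gap 0.0478 F [ 1.1 -0.1 -1. ] q [ 0.68  0.58 -0.01  1.57 -0.54 -0.63]
tool x,y,z: [[-0.044, -0.698, -0.715], [-0.077, -0.711, 0.699], [-0.996, 0.086, -0.023]]
```

View pics/s5.png

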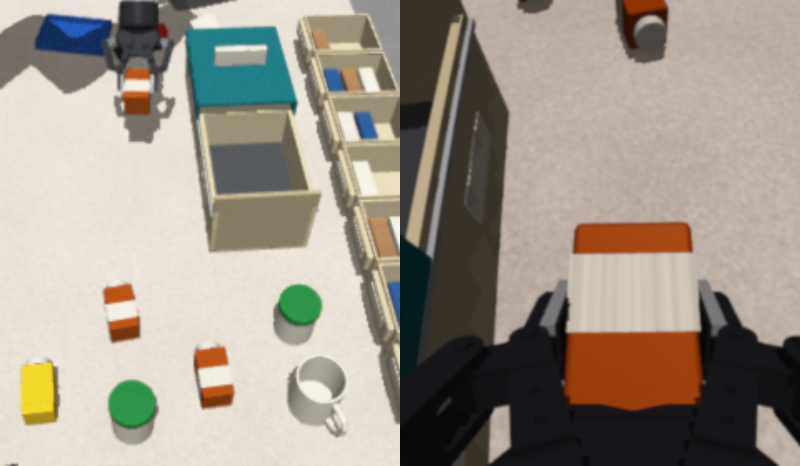

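Bottle C is held and lifted, at (640,320) in the wrist half; the other two bottles lie undisturbed at (122,312) and (214,377) in the side crop. Now I rotate it upright.

>>> {"op": "step_arm", "data": {
  "commands": [
    {"travel": [0, 0, 0], "twist": [0, 0, -1], "fingers": -1},
    {"travel": [0, 0, 0], "twist": [0, 0, -1], "fingers": -1},
    {"travel": [0, 0, 0], "twist": [0, 0, -1], "fingers": -1},
    {"travel": [0, 0, 0], "twist": [0, 0, -1], "fingers": -1},
    {"travel": [0, 0, 0], "twist": [0, 0, -1], "fingers": -1}
  ]
}}

```text
clock: 9.62
tool_pos: [0.4372, 0.1516, 0.1311]
eef_rot: [2.053, -0.466, -2.053]
wrist_force: [-0.6, -0.3, -1.1]
finger_gap: 0.0478
```

>>> {"op": "step_arm", "data": {
  "commands": [
    {"travel": [0, 0, 0], "twist": [0, 0, -1], "fingers": -1},
    {"travel": [0, 0, 0], "twist": [0, 0, -1], "fingers": -1},
    {"travel": [0, 0, 0], "twist": [0, 0, -1], "fingers": -1},
    {"travel": [0, 0, 0], "twist": [0, 0, -1], "fingers": -1},
    {"travel": [0, 0, 0], "twist": [0, 0, -1], "fingers": -1}
  ]
}}

```text
clock: 10.03
tool_pos: [0.4354, 0.1516, 0.1276]
eef_rot: [-2.175, 0.027, 2.141]
wrist_force: [-0.6, -0.2, -2.2]
finger_gap: 0.0477
```

>>> {"op": "step_arm", "data": {
  "commands": [
    {"travel": [0, 0, 0], "twist": [0, 0, -1], "fingers": -1},
    {"travel": [0, 0, 0], "twist": [0, 0, -1], "fingers": -1},
    {"travel": [0, 0, 0], "twist": [0, 0, -1], "fingers": -1},
    {"travel": [0, 0, 0], "twist": [0, 0, -1], "fingers": -1},
    {"travel": [0, 0, 0], "twist": [0, 0, -1], "fingers": -1}
  ]
}}

```text
clock: 10.45
tool_pos: [0.4327, 0.1509, 0.1249]
eef_rot: [-1.964, -0.392, 1.902]
wrist_force: [-0.1, -1.2, -1.7]
finger_gap: 0.0473
```

>>> {"op": "step_arm", "data": {
  "commands": [
    {"travel": [0, 0, 0], "twist": [0, 0, -1], "fingers": -1},
    {"travel": [0, 0, 0], "twist": [0, 0, -1], "fingers": -1},
    {"travel": [0, 0, 0], "twist": [0, 0, -1], "fingers": -1},
    {"travel": [0, 0, 0], "twist": [0, 0, -1], "fingers": -1},
    {"travel": [0, 0, 0], "twist": [0, 0, -0.5], "fingers": -1}
  ]
}}

```text
clock: 10.87
tool_pos: [0.4299, 0.1495, 0.1218]
eef_rot: [-1.738, -0.703, 1.657]
wrist_force: [-0.7, -0.5, -1.4]
finger_gap: 0.0475
```

Run:
```python
from h import *
a=np.array([.0830,.9965,0]);t=np.radians(44.3)
go((.437,.15,.06),a*np.sin(t)-np.array([0,0,np.cos(t)]),(-.9965,.083,0))
```

```text
t 10.87 p [0.4299 0.1495 0.1218] gap 0.0475 F [-0.7 -0.5 -1.4] q [-0.19  0.27 -0.58  0.83  0.84 -1.74]
tool x,y,z: [[0.068, 0.747, -0.661], [-0.043, -0.66, -0.75], [-0.997, 0.079, -0.012]]
travel total units [ 1.04  1.14 -0.16]
twist total units [ 0.14 -0.07  0.94]
```

>>> {"op": "step_arm", "data": {
  "commands": [
    {"travel": [0.15, 0.15, 0], "twist": [0, 0, 0.6], "fingers": -1},
    {"travel": [0.35, 0.36, 0], "twist": [0, 0, 0], "fingers": -1},
    {"travel": [0.35, 0.36, 0], "twist": [0, 0, 0], "fingers": -1},
    {"travel": [0.3, 0.3, 0], "twist": [0, 0, 0], "fingers": -1},
    {"travel": [0, 0, 0], "twist": [0, 0, 0], "fingers": -1}
  ]
}}

```text
clock: 11.28
tool_pos: [0.4272, 0.1479, 0.0477]
eef_rot: [-1.758, -0.656, 1.694]
wrist_force: [-0.7, -0.5, -1.5]
finger_gap: 0.0479
```

Run:
```python
from h import *
p,M=st(); t=np.degrees(np.arctan2(np.hypot(*M[:2,0]),-M[2,0]));print("tilt",t)
I=ctrl.grab_frame("side");S=ctrl.grab_frame("scene")
cv2.imwrite("pics/s6.png",np.hstack([cv2.resize(I[130:250,250:370],(400,400),interpolation=2),cv2.resize(S[180:300,310:430],(400,400),interpolation=2)]))
```

```text
t 11.28 p [0.4272 0.1479 0.0477] gap 0.0479 F [-0.7 -0.5 -1.5] q [-0.17  0.37 -0.68  0.62  0.79 -1.7 ]
tool x,y,z: [[0.062, 0.714, -0.698], [-0.058, -0.695, -0.716], [-0.996, 0.085, -0.002]]
tilt 45.76230978657367
```

View pics/s6.png

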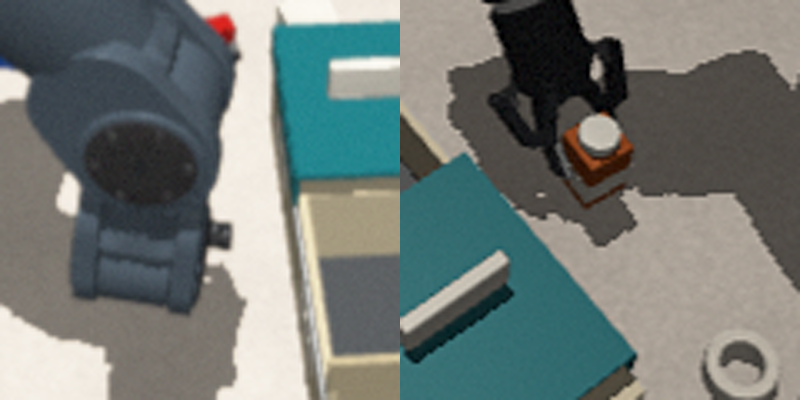

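Bottle C hangs upright with its cap on top at (600,135) in the scene crop. I lower it gently to contact.

>>> {"op": "step_arm", "data": {
  "commands": [
    {"travel": [0.07, 0.07, 0], "twist": [0, 0, 0], "fingers": -1},
    {"travel": [0.07, 0.07, 0], "twist": [0, 0, 0], "fingers": -1},
    {"travel": [0.07, 0.07, 0], "twist": [0, 0, 0], "fingers": -1},
    {"travel": [0.07, 0.07, 0], "twist": [0, 0, 0], "fingers": -1},
    {"travel": [0, 0, 0], "twist": [0, 0, 0], "fingers": -1}
  ]
}}

```text
clock: 11.8
tool_pos: [0.4298, 0.1481, 0.0352]
eef_rot: [-1.764, -0.659, 1.689]
wrist_force: [-0.5, -0.3, -0.5]
finger_gap: 0.0474
```

>>> {"op": "step_arm", "data": {
  "commands": [
    {"travel": [0.05, 0.05, 0], "twist": [0, 0, 0], "fingers": -1},
    {"travel": [0.05, 0.05, 0], "twist": [0, 0, 0], "fingers": -1},
    {"travel": [0, 0, 0], "twist": [0, 0, 0], "fingers": -1},
    {"travel": [0, 0, 0], "twist": [0, 0, 0], "fingers": -1},
    {"travel": [0, 0, 0], "twist": [0, 0, 0], "fingers": -1}
  ]
}}

```text
clock: 12.22
tool_pos: [0.4302, 0.1482, 0.0294]
eef_rot: [-1.765, -0.66, 1.688]
wrist_force: [0.3, 0.8, -1.8]
finger_gap: 0.0474
```

>>> {"op": "step_arm", "data": {
  "commands": [
    {"travel": [0.04, 0.04, 0], "twist": [0, 0, 0], "fingers": -1},
    {"travel": [0.04, 0.04, 0], "twist": [0, 0, 0], "fingers": -1},
    {"travel": [0, 0, 0], "twist": [0, 0, 0], "fingers": -1},
    {"travel": [0, 0, 0], "twist": [0, 0, 0], "fingers": -1},
    {"travel": [0, 0, 0], "twist": [0, 0, 0], "fingers": -1}
  ]
}}

```text
clock: 12.63
tool_pos: [0.4308, 0.1484, 0.0254]
eef_rot: [-1.765, -0.661, 1.686]
wrist_force: [0.4, -1.3, 1.1]
finger_gap: 0.0476
```

>>> {"op": "step_arm", "data": {
  "commands": [
    {"travel": [0.04, 0.04, 0], "twist": [0, 0, 0], "fingers": -1},
    {"travel": [0.03, 0.03, 0], "twist": [0, 0, 0], "fingers": -1},
    {"travel": [0, 0, 0], "twist": [0, 0, 0], "fingers": -1},
    {"travel": [0, 0, 0], "twist": [0, 0, 0], "fingers": -1},
    {"travel": [0, 0, 0], "twist": [0, 0, 0], "fingers": -1}
  ]
}}

```text
clock: 13.05
tool_pos: [0.4317, 0.1489, 0.0251]
eef_rot: [-1.763, -0.663, 1.677]
wrist_force: [-0.3, -0.6, -1.1]
finger_gap: 0.0476
```

>>> {"op": "step_arm", "data": {
  "commands": [
    {"travel": [0.05, 0.05, 0], "twist": [0, 0, 0], "fingers": -1},
    {"travel": [0.05, 0.05, 0], "twist": [0, 0, 0], "fingers": -1},
    {"travel": [0.05, 0.05, 0], "twist": [0, 0, 0], "fingers": -1},
    {"travel": [0.05, 0.05, 0], "twist": [0, 0, 0], "fingers": -1},
    {"travel": [0.05, 0.05, 0], "twist": [0, 0, 0], "fingers": -1}
  ]
}}

```text
clock: 13.47
tool_pos: [0.433, 0.1522, 0.0226]
eef_rot: [-1.749, -0.674, 1.653]
wrist_force: [-11.6, -22.9, 45.7]
finger_gap: 0.0476
```

Contact. I ease the press, then release.

>>> {"op": "step_arm", "data": {
  "commands": [
    {"travel": [-0.05, -0.05, 0], "twist": [0, 0, 0], "fingers": -1},
    {"travel": [0, 0, 0], "twist": [0, 0, 0], "fingers": -1},
    {"travel": [0, 0, 0], "twist": [0, 0, 0], "fingers": -1},
    {"travel": [0, 0, 0], "twist": [0, 0, 0], "fingers": -1},
    {"travel": [0, 0, 0], "twist": [0, 0, 0], "fingers": -1}
  ]
}}

```text
clock: 13.88
tool_pos: [0.433, 0.1518, 0.0252]
eef_rot: [-1.75, -0.673, 1.652]
wrist_force: [-0.1, 0.0, -1.3]
finger_gap: 0.0477
```

Run:
```python
from h import *
p,M=st()
```

```text
t 13.88 p [0.433  0.1518 0.0252] gap 0.0477 F [-0.1  0.  -1.3] q [-0.18  0.42 -0.71  0.51  0.83 -1.69]
tool x,y,z: [[0.082, 0.736, -0.672], [-0.057, -0.67, -0.74], [-0.995, 0.099, -0.014]]
```

>>> {"op": "step_arm", "data": {
  "commands": [
    {"travel": [0.03, 0.03, 0], "twist": [0, 0, 0], "fingers": -1},
    {"travel": [0, 0, 0], "twist": [0, 0, 0], "fingers": 1},
    {"travel": [0, 0, 0], "twist": [0, 0, 0], "fingers": 1},
    {"travel": [0, 0, 0], "twist": [0, 0, 0], "fingers": 1},
    {"travel": [0, 0, 0], "twist": [0, 0, 0], "fingers": 1}
  ]
}}

```text
clock: 14.3
tool_pos: [0.4328, 0.1525, 0.0224]
eef_rot: [-1.748, -0.674, 1.653]
wrist_force: [0.2, -0.5, 0.6]
finger_gap: 0.0857
```

>>> {"op": "step_arm", "data": {
  "commands": [
    {"travel": [-0.3, 0, 0], "twist": [0, 0, 0], "fingers": 1},
    {"travel": [-0.6, 0, 0], "twist": [0, 0, 0], "fingers": 1},
    {"travel": [-0.8, 0, 0], "twist": [0, 0, 0], "fingers": 1},
    {"travel": [-0.8, 0, 0], "twist": [0, 0, 0], "fingers": 1},
    {"travel": [-0.6, -0.4, 0], "twist": [0, 0, 0], "fingers": 1}
  ]
}}

```text
clock: 14.72
tool_pos: [0.4197, 0.0718, 0.1175]
eef_rot: [-1.738, -0.678, 1.662]
wrist_force: [1.2, 0.0, -1.0]
finger_gap: 0.0856
```

>>> {"op": "step_arm", "data": {
  "commands": [
    {"travel": [-0.7, -0.7, 0], "twist": [0, 0, 0.5], "fingers": 1},
    {"travel": [-0.7, -0.7, 0], "twist": [0, 0, 0.5], "fingers": 1},
    {"travel": [-0.5, -0.5, 0], "twist": [0, 0, 1], "fingers": 1},
    {"travel": [0, 0, 0], "twist": [0, 0, 1], "fingers": 1},
    {"travel": [0, 0, 0], "twist": [0, 0, 1], "fingers": 1}
  ]
}}

```text
clock: 15.13
tool_pos: [0.4208, 0.065, 0.2341]
eef_rot: [-1.931, -0.395, 1.866]
wrist_force: [0.5, 1.2, -1.3]
finger_gap: 0.0855
```

>>> {"op": "step_arm", "data": {
  "commands": [
    {"travel": [0, 0, 0], "twist": [0, 0, 1], "fingers": 1},
    {"travel": [0, 0, 0], "twist": [0, 0, 1], "fingers": 1},
    {"travel": [0, 0, 0], "twist": [0, 0, 1], "fingers": 1},
    {"travel": [0, 0, 0], "twist": [0, 0, 1], "fingers": 1},
    {"travel": [0, 0, 0], "twist": [0, 0, 1], "fingers": 1}
  ]
}}

```text
clock: 15.55
tool_pos: [0.4224, 0.0638, 0.2397]
eef_rot: [-2.152, 0.02, 2.094]
wrist_force: [-0.3, -0.1, -0.3]
finger_gap: 0.0855
```

Run:
```python
from h import *
go((.437,.16,.2),(0,0,-1),(-1,.083,0)); c=cam("wrist"); I=ctrl.grab_frame("wrist"); cv2.imwrite("pics/w7.png",I); topface(c,I,.078)
```

```text
t 15.55 p [0.4224 0.0638 0.2397] gap 0.0855 F [-0.3 -0.1 -0.3] q [ 0.09  0.04 -0.24  1.26  0.08 -1.37]
tool x,y,z: [[0.032, 0.087, -0.996], [-0.106, -0.99, -0.09], [-0.994, 0.109, -0.022]]
travel total units [ 1.21 -2.33 -0.08]
twist total units [-0.31 -0.29  1.12]
amber 1070 [322.4 222.1] -> [0.4289 0.1318] corners [(301, 207), (343, 207), (343, 255), (301, 255)] [[0.449, 0.112], [0.406, 0.116], [0.41, 0.175], [0.457, 0.171]]
amber 632 [ 24.3 321.4] -> [0.8555 0.2485] corners [(4, 303), (16, 295), (44, 339), (32, 346)] [[0.87, 0.216], [0.843, 0.204], [0.841, 0.282], [0.87, 0.297]]
```

View pics/w7.png

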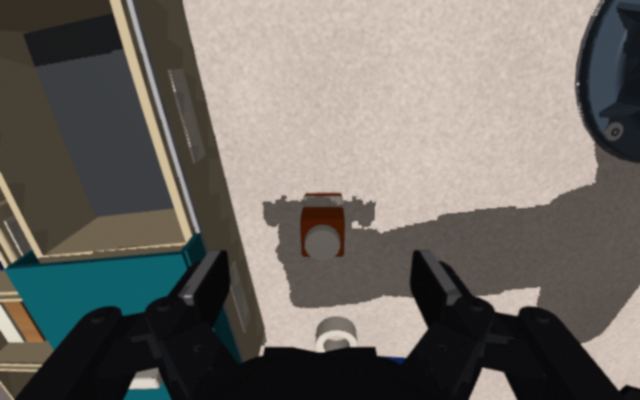

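Bottle C stands upright with its cap at (323,243), and the grey pad's corner is visible at about (97,217). I compute the cap centre and a rough pad height.

Run:
```python
from h import *
c=cam("wrist"); I=cv2.imread("pics/w7.png")
P=onz(c,323,243,.092); print("cap",P)
for z in(.015,.025,.035,.045): print(z,onz(c,97,217,z)[:2].round(3))
for u,v in((188,238),(110,0)): print("rim outer/inner",onz(c,u,v,.12).round(3))
m=cv2.inRange(cv2.cvtColor(I,cv2.COLOR_BGR2HSV),(0,0,70),(179,60,200))[200:290,290:355]
go((P[0],P[1],.2),(0,0,-1),(-1,.083,0))
```

```text
cap [0.43017467 0.14904301 0.092     ]
0.015 [0.735 0.129]
0.025 [0.726 0.125]
0.035 [0.717 0.12 ]
0.045 [0.708 0.116]
rim outer/inner [0.556 0.115 0.12 ]
rim outer/inner [ 0.564 -0.088  0.12 ]
t 15.6 p [0.4228 0.0646 0.2399] gap 0.0855 F [ 1.6  0.9 -0. ] q [ 0.1   0.04 -0.24  1.26  0.08 -1.37]
tool x,y,z: [[0.032, 0.082, -0.996], [-0.105, -0.991, -0.085], [-0.994, 0.108, -0.023]]
travel total units [ 1.17 -2.03  0.07]
twist total units [-0.3  -0.3   1.06]
```

>>> {"op": "step_arm", "data": {
  "commands": [
    {"travel": [0.2, -0.68, 0], "twist": [-0.1, -0.1, 0.35], "fingers": 1},
    {"travel": [0.2, -0.68, 0], "twist": [-0.1, -0.1, 0.35], "fingers": 1},
    {"travel": [0.2, -0.65, 0], "twist": [-0.1, -0.1, 0.35], "fingers": 1},
    {"travel": [0, 0, 0], "twist": [0, 0, 0], "fingers": 1},
    {"travel": [0, 0, 0], "twist": [0, 0, 0], "fingers": 1}
  ]
}}

```text
clock: 16.02
tool_pos: [0.4314, 0.1499, 0.2203]
eef_rot: [-2.179, 0.088, 2.179]
wrist_force: [0.4, -0.4, 0.7]
finger_gap: 0.0856
```

Run:
```python
from h import *
go((.430,.149,.042),(0,0,-1),(-.995,.1,0))
```

```text
t 16.02 p [0.4314 0.1499 0.2203] gap 0.0856 F [ 0.4 -0.4  0.7] q [ 0.33  0.13 -0.18  1.26  0.   -1.16]
tool x,y,z: [[0.0, 0.001, -1.0], [-0.082, -0.997, -0.001], [-0.997, 0.082, -0.0]]
travel total units [4.46 0.03 0.03]
twist total units [ 0.23 -0.    0.01]
```

>>> {"op": "step_arm", "data": {
  "commands": [
    {"travel": [0.7, 0, 0], "twist": [0, 0, 0], "fingers": 1},
    {"travel": [1, 0, 0], "twist": [0, 0, 0], "fingers": 1},
    {"travel": [1, 0, 0], "twist": [0, 0, 0], "fingers": 1},
    {"travel": [0.8, 0, 0], "twist": [0, 0, 0], "fingers": 1},
    {"travel": [0.5, 0, 0], "twist": [0, 0, 0], "fingers": 1}
  ]
}}

```text
clock: 16.43
tool_pos: [0.4352, 0.15, 0.0603]
eef_rot: [-2.186, 0.077, 2.162]
wrist_force: [-0.4, 0.1, -0.0]
finger_gap: 0.0858
```

>>> {"op": "step_arm", "data": {
  "commands": [
    {"travel": [0, 0, 0], "twist": [0, 0, 0], "fingers": 1},
    {"travel": [0, 0, 0], "twist": [0, 0, 0], "fingers": -1},
    {"travel": [0, 0, 0], "twist": [0, 0, 0], "fingers": -1},
    {"travel": [0, 0, 0], "twist": [0, 0, 0], "fingers": -1},
    {"travel": [0, 0, 0], "twist": [0, 0, 0], "fingers": -1}
  ]
}}

```text
clock: 16.85
tool_pos: [0.4335, 0.1465, 0.0602]
eef_rot: [-2.177, 0.08, 2.165]
wrist_force: [0.1, 0.0, -0.3]
finger_gap: 0.047
```

>>> {"op": "step_arm", "data": {
  "commands": [
    {"travel": [0, 0, 0], "twist": [0, 0, 0], "fingers": -1},
    {"travel": [0, 0, 0], "twist": [0, 0, 0], "fingers": -1},
    {"travel": [0, 0, 0], "twist": [0, 0, 0], "fingers": -1},
    {"travel": [0, 0, 0], "twist": [0, 0, 0], "fingers": -1},
    {"travel": [0, 0, 0], "twist": [0, 0, 0], "fingers": -1}
  ]
}}

```text
clock: 17.27
tool_pos: [0.4359, 0.1473, 0.0637]
eef_rot: [-2.183, 0.077, 2.157]
wrist_force: [-0.1, -0.1, -1.3]
finger_gap: 0.0471
```

Run:
```python
from h import *
go((.64,.07,.25),(0,0,-1),(-1,.0,0))
```

```text
t 17.27 p [0.4359 0.1473 0.0637] gap 0.0471 F [-0.1 -0.1 -1.3] q [ 0.32  0.24 -0.47  0.84  0.01 -1.17]
tool x,y,z: [[0.012, 0.014, -1.0], [-0.086, -0.996, -0.015], [-0.996, 0.086, -0.011]]
travel total units [-4.62  1.42 -5.3 ]
twist total units [-1.08 -0.15  0.19]
```

>>> {"op": "step_arm", "data": {
  "commands": [
    {"travel": [0.08, 0, 0], "twist": [0, 0, 0], "fingers": -1},
    {"travel": [0.02, 0, 0], "twist": [0, 0, 0], "fingers": 1},
    {"travel": [0.15, 0, 0], "twist": [0, 0, 0], "fingers": 1},
    {"travel": [0.35, 0, 0], "twist": [0, 0, 0], "fingers": 1},
    {"travel": [0.15, 0, 0], "twist": [0, 0, 0], "fingers": 1}
  ]
}}

```text
clock: 17.68
tool_pos: [0.4376, 0.1485, 0.0332]
eef_rot: [-2.186, 0.075, 2.154]
wrist_force: [-0.2, -0.2, -0.3]
finger_gap: 0.0852
```

>>> {"op": "step_arm", "data": {
  "commands": [
    {"travel": [0.05, 0, 0], "twist": [0, 0, 0], "fingers": -1},
    {"travel": [0.03, 0, 0], "twist": [0, 0, 0], "fingers": -1},
    {"travel": [0.02, 0, 0], "twist": [0, 0, 0], "fingers": -1},
    {"travel": [0, 0, 0], "twist": [0, 0, 0], "fingers": -1},
    {"travel": [0, 0, 0], "twist": [0, 0, 0], "fingers": -1}
  ]
}}

```text
clock: 18.1
tool_pos: [0.4366, 0.1483, 0.0275]
eef_rot: [-2.183, 0.076, 2.158]
wrist_force: [-0.2, 0.2, -1.5]
finger_gap: 0.0478
```

>>> {"op": "step_arm", "data": {
  "commands": [
    {"travel": [0, 0, 0], "twist": [0, 0, 0], "fingers": -1},
    {"travel": [0, 0, 0], "twist": [0, 0, 0], "fingers": -1},
    {"travel": [-0.1, 0, 0], "twist": [0, 0, 0], "fingers": -1},
    {"travel": [-0.3, 0, 0], "twist": [0, 0, 0], "fingers": -1},
    {"travel": [-0.3, 0, 0], "twist": [0, 0, 0], "fingers": -1}
  ]
}}

```text
clock: 18.52
tool_pos: [0.4349, 0.1474, 0.0553]
eef_rot: [-2.181, 0.078, 2.162]
wrist_force: [-0.2, 0.6, -1.4]
finger_gap: 0.0476
```

>>> {"op": "step_arm", "data": {
  "commands": [
    {"travel": [-0.8, 0, 0], "twist": [0, 0, 0], "fingers": -1},
    {"travel": [-1, 0, 0], "twist": [0, 0, 0], "fingers": -1},
    {"travel": [-1, 0, 0], "twist": [0, 0, 0], "fingers": -1},
    {"travel": [-0.8, 0.2, -0.3], "twist": [0, 0, 0], "fingers": -1},
    {"travel": [-0.2, 0.4, -0.7], "twist": [-0.3, 0, 0], "fingers": -1}
  ]
}}

```text
clock: 18.93
tool_pos: [0.4658, 0.1183, 0.2153]
eef_rot: [-2.19, 0.049, 2.182]
wrist_force: [1.6, 1.3, -1.4]
finger_gap: 0.0473
```

>>> {"op": "step_arm", "data": {
  "commands": [
    {"travel": [0, 0.4, -0.8], "twist": [-0.3, 0, 0], "fingers": -1},
    {"travel": [0, 0.4, -0.8], "twist": [-0.3, 0, 0], "fingers": -1},
    {"travel": [0, 0.3, -0.8], "twist": [-0.2, 0, 0], "fingers": -1},
    {"travel": [0, 0.3, -0.8], "twist": [0, 0, 0], "fingers": -1},
    {"travel": [0, 0.1, -0.6], "twist": [0, 0, 0], "fingers": -1}
  ]
}}

```text
clock: 19.35
tool_pos: [0.6233, 0.0511, 0.2254]
eef_rot: [-2.24, -0.029, 2.201]
wrist_force: [-0.8, 0.8, -1.1]
finger_gap: 0.0476
```

Run:
```python
from h import *
go((.643,.065,.08),(0,0,-1),(-1,.0,0)); c=cam("wrist"); I=ctrl.grab_frame("wrist"); cv2.imwrite("pics/w8.png",I)
```

```text
t 19.35 p [0.6233 0.0511 0.2254] gap 0.0476 F [-0.8  0.8 -1.1] q [ 0.08  0.4   0.21  1.36  0.01 -1.51]
tool x,y,z: [[0.017, 0.014, -1.0], [0.012, -1.0, -0.014], [-1.0, -0.012, -0.017]]
travel total units [ 3.65 -0.29 -0.43]
twist total units [ 0.15 -0.22  0.17]
```

View pics/w8.png

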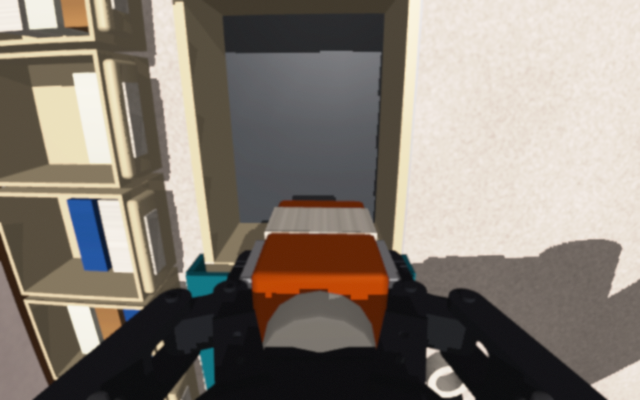

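The held bottle hangs over the well at (320,270). The rims are near u≈183 and 413, and pad edges near u≈228 and 381 at v≈100.

Run:
```python
from h import *
c=cam("wrist"); I=cv2.imread("pics/w8.png")
g=cv2.cvtColor(I,cv2.COLOR_BGR2GRAY).astype(int)
for v in(70,100,130,160):
    d=np.abs(np.diff(cv2.GaussianBlur(I,(1,3),0)[v].astype(int),axis=0)).sum(1); e=[u for u in range(165,435) if d[u]>40]; print(v,e)
for u,v in((180,70),(189,160),(412,70),(403,160)): print("rim",u,v,onz(c,u,v,.12).round(4))
for z in(.015,.025,.035,.045): print(z,[onz(c,u,v,z)[:2].round(3).tolist() for u,v in((229,100),(380,100),(236,200),(376,200),(225,15),(384,15))])
```

```text
70 [188, 189, 190, 191, 378, 379, 403, 404, 405]
100 [192, 193, 194, 378, 379, 401, 402, 403]
130 [165, 166, 195, 196, 197, 198, 376, 399, 400, 401]
160 [167, 168, 169, 199, 200, 201, 375, 397, 398, 399]
rim 180 70 [ 0.7331 -0.0412  0.12  ]
rim 189 160 [0.7337 0.0277 0.12  ]
rim 412 70 [ 0.5606 -0.0423  0.12  ]
rim 403 160 [0.5613 0.0252 0.12  ]
0.015 [[0.729, -0.016], [0.565, -0.018], [0.729, 0.099], [0.562, 0.096], [0.727, -0.1], [0.566, -0.101]]
0.025 [[0.726, -0.016], [0.567, -0.018], [0.726, 0.096], [0.564, 0.093], [0.724, -0.098], [0.568, -0.099]]
0.035 [[0.723, -0.017], [0.569, -0.018], [0.723, 0.092], [0.566, 0.089], [0.721, -0.096], [0.57, -0.097]]
0.045 [[0.72, -0.017], [0.57, -0.018], [0.72, 0.088], [0.568, 0.086], [0.718, -0.094], [0.571, -0.094]]
```

>>> {"op": "step_arm", "data": {
  "commands": [
    {"travel": [0, -0.15, -0.28], "twist": [0, -0.1, 0.1], "fingers": -1},
    {"travel": [0, -0.1, -0.28], "twist": [0, -0.1, 0.1], "fingers": -1},
    {"travel": [0, 0, 0], "twist": [0, 0, 0], "fingers": -1},
    {"travel": [0, 0, 0], "twist": [0, 0, 0], "fingers": -1},
    {"travel": [0, 0, 0], "twist": [0, 0, 0], "fingers": -1}
  ]
}}

```text
clock: 19.82
tool_pos: [0.6504, 0.0598, 0.2238]
eef_rot: [2.215, 0.006, -2.216]
wrist_force: [-0.1, 0.4, -1.8]
finger_gap: 0.0473
```

Run:
```python
from h import *
go((.646,.062,.08),(0,0,-1),(-1,.0,0))
```

```text
t 19.82 p [0.6504 0.0598 0.2238] gap 0.0473 F [-0.1  0.4 -1.8] q [ 0.09  0.47  0.31  1.42 -0.   -1.49]
tool x,y,z: [[-0.0, -0.003, -1.0], [0.009, -1.0, 0.003], [-1.0, -0.009, 0.0]]
travel total units [ 3.59 -0.07  0.11]
twist total units [ 0.11  0.   -0.04]
```

>>> {"op": "step_arm", "data": {
  "commands": [
    {"travel": [0.4, -0.02, 0.03], "twist": [0, 0, 0], "fingers": -1},
    {"travel": [0.7, -0.02, 0.03], "twist": [0, 0, 0], "fingers": -1},
    {"travel": [0.7, -0.02, 0.03], "twist": [0, 0, 0], "fingers": -1},
    {"travel": [0.7, 0, 0], "twist": [0, 0, 0], "fingers": -1},
    {"travel": [0.4, 0, 0], "twist": [0, 0, 0], "fingers": -1}
  ]
}}

```text
clock: 20.23
tool_pos: [0.6457, 0.062, 0.1116]
eef_rot: [2.229, 0.009, -2.203]
wrist_force: [0.0, 0.7, -1.1]
finger_gap: 0.0476
```

>>> {"op": "step_arm", "data": {
  "commands": [
    {"travel": [0.2, 0, 0], "twist": [0, 0, 0], "fingers": -1},
    {"travel": [0.15, 0, 0], "twist": [0, 0, 0], "fingers": -1},
    {"travel": [0.1, 0, 0], "twist": [0, 0, 0], "fingers": -1},
    {"travel": [0, 0, 0], "twist": [0, 0, 0], "fingers": -1},
    {"travel": [0, 0, 0], "twist": [0, 0, 0], "fingers": -1}
  ]
}}

```text
clock: 20.65
tool_pos: [0.6419, 0.0616, 0.0922]
eef_rot: [2.225, 0.01, -2.207]
wrist_force: [-0.1, 0.4, -0.7]
finger_gap: 0.0479
```

>>> {"op": "step_arm", "data": {
  "commands": [
    {"travel": [0.08, 0, 0], "twist": [0, 0, 0], "fingers": -1},
    {"travel": [0.08, 0, 0], "twist": [0, 0, 0], "fingers": -1},
    {"travel": [0.08, 0, 0], "twist": [0, 0, 0], "fingers": -1},
    {"travel": [0.08, 0, 0], "twist": [0, 0, 0], "fingers": -1},
    {"travel": [0, 0, 0], "twist": [0, 0, 0], "fingers": -1}
  ]
}}

```text
clock: 21.07
tool_pos: [0.6443, 0.0618, 0.0817]
eef_rot: [2.232, 0.01, -2.201]
wrist_force: [0.6, -0.4, -1.5]
finger_gap: 0.0476
```

>>> {"op": "step_arm", "data": {
  "commands": [
    {"travel": [0.06, 0, 0], "twist": [0, 0, 0], "fingers": -1},
    {"travel": [0.06, 0, 0], "twist": [0, 0, 0], "fingers": -1},
    {"travel": [0.06, 0, 0], "twist": [0, 0, 0], "fingers": -1},
    {"travel": [0, 0, 0], "twist": [0, 0, 0], "fingers": -1},
    {"travel": [0, 0, 0], "twist": [0, 0, 0], "fingers": -1}
  ]
}}

```text
clock: 21.48
tool_pos: [0.6444, 0.0618, 0.0734]
eef_rot: [2.232, 0.01, -2.201]
wrist_force: [-1.0, 0.2, -1.4]
finger_gap: 0.0477
```

>>> {"op": "step_arm", "data": {
  "commands": [
    {"travel": [0.06, 0, 0], "twist": [0, 0, 0], "fingers": -1},
    {"travel": [0.06, 0, 0], "twist": [0, 0, 0], "fingers": -1},
    {"travel": [0, 0, 0], "twist": [0, 0, 0], "fingers": -1},
    {"travel": [0, 0, 0], "twist": [0, 0, 0], "fingers": -1},
    {"travel": [0, 0, 0], "twist": [0, 0, 0], "fingers": -1}
  ]
}}

```text
clock: 21.9
tool_pos: [0.6445, 0.0618, 0.0681]
eef_rot: [2.232, 0.01, -2.201]
wrist_force: [0.1, -0.3, -0.9]
finger_gap: 0.0478
```

>>> {"op": "step_arm", "data": {
  "commands": [
    {"travel": [0.05, 0, 0], "twist": [0, 0, 0], "fingers": -1},
    {"travel": [0.05, 0, 0], "twist": [0, 0, 0], "fingers": -1},
    {"travel": [0, 0, 0], "twist": [0, 0, 0], "fingers": -1},
    {"travel": [0.04, 0, 0], "twist": [0, 0, 0], "fingers": -1},
    {"travel": [0.03, 0, 0], "twist": [0, 0, 0], "fingers": -1}
  ]
}}

```text
clock: 22.32
tool_pos: [0.6453, 0.0614, 0.0646]
eef_rot: [2.235, 0.01, -2.197]
wrist_force: [-5.7, -0.5, 12.7]
finger_gap: 0.0482
```

>>> {"op": "step_arm", "data": {
  "commands": [
    {"travel": [0.03, 0, 0], "twist": [0, 0, 0], "fingers": -1},
    {"travel": [0.03, 0, 0], "twist": [0, 0, 0], "fingers": -1},
    {"travel": [0.03, 0, 0], "twist": [0, 0, 0], "fingers": -1},
    {"travel": [0, 0, 0], "twist": [0, 0, 0], "fingers": -1},
    {"travel": [0.03, 0, 0], "twist": [0, 0, 0], "fingers": -1}
  ]
}}

```text
clock: 22.73
tool_pos: [0.6455, 0.0614, 0.0647]
eef_rot: [2.24, 0.011, -2.193]
wrist_force: [-4.1, -3.1, 16.4]
finger_gap: 0.0474
```

Contact at TCP z≈0.065, so the pad is near z≈0.037. I release and back straight up.

>>> {"op": "step_arm", "data": {
  "commands": [
    {"travel": [0, 0, 0], "twist": [0, 0, 0], "fingers": -1},
    {"travel": [0, 0, 0], "twist": [0, 0, 0], "fingers": 0.6},
    {"travel": [0, 0, 0], "twist": [0, 0, 0], "fingers": 0.6},
    {"travel": [0, 0, 0], "twist": [0, 0, 0], "fingers": 0.6},
    {"travel": [0, 0, 0], "twist": [0, 0, 0], "fingers": 0.6}
  ]
}}

```text
clock: 23.15
tool_pos: [0.6458, 0.0614, 0.0643]
eef_rot: [2.241, 0.011, -2.192]
wrist_force: [-0.0, 0.5, 0.0]
finger_gap: 0.0685
```

>>> {"op": "step_arm", "data": {
  "commands": [
    {"travel": [-0.2, 0, 0], "twist": [0, 0, 0], "fingers": 0.6},
    {"travel": [-0.4, 0, 0], "twist": [0, 0, 0], "fingers": 0.6},
    {"travel": [-0.7, 0, 0], "twist": [0, 0, 0], "fingers": 0.6},
    {"travel": [-1, 0, 0], "twist": [0, 0, 0], "fingers": 0.6},
    {"travel": [-1, 0, 0], "twist": [0, 0, 0], "fingers": 0.6}
  ]
}}

```text
clock: 23.57
tool_pos: [0.6377, 0.0609, 0.1918]
eef_rot: [2.22, 0.009, -2.212]
wrist_force: [0.3, -0.0, -0.5]
finger_gap: 0.0684
```

>>> {"op": "step_arm", "data": {
  "commands": [
    {"travel": [-1, 0.5, 0.3], "twist": [0, 0, 0], "fingers": 1},
    {"travel": [-0.6, 0.9, 0.6], "twist": [0, 0, 0], "fingers": 1},
    {"travel": [0, 0.9, 0.8], "twist": [0, 0, 0], "fingers": 1},
    {"travel": [0, 0.9, 0.8], "twist": [0, 0, 0], "fingers": 1},
    {"travel": [0, 0.9, 0.8], "twist": [0, 0, 0], "fingers": 1}
  ]
}}

```text
clock: 23.98
tool_pos: [0.5273, -0.083, 0.2584]
eef_rot: [2.236, 0.02, -2.186]
wrist_force: [1.1, -0.8, 0.5]
finger_gap: 0.0852
```

Run:
```python
from h import *
for n in("scene","side","wrist"):
    c=cam(n); I=ctrl.grab_frame(n); cv2.imwrite(f"pics/{n}9.png",I); print(n); topface(c,I,.048,60)
S=cv2.imread("pics/scene9.png");D=cv2.imread("pics/side9.png")
cv2.imwrite("pics/c9.png",np.hstack([cv2.resize(S[100:280,200:380],(400,400)),cv2.resize(D[120:380,220:480],(400,400))]))
go((.44,-.2,.25),(0,0,-1),(-1,.0,0))
```

```text
scene
amber 92 [260.7 151.4] -> [ 0.5369 -0.3317] corners [(253, 151), (264, 144), (268, 151), (256, 157)] [[0.559, -0.348], [0.51, -0.351], [0.515, -0.316], [0.564, -0.313]]
amber 99 [310.7 154.5] -> [ 0.3973 -0.2126] corners [(302, 154), (314, 147), (318, 154), (307, 161)] [[0.422, -0.229], [0.368, -0.233], [0.374, -0.195], [0.427, -0.192]]
amber 97 [292.6 241.2] -> [0.6383 0.044 ] corners [(280, 236), (294, 226), (304, 239), (290, 249)] [[0.66, 0.009], [0.606, 0.003], [0.606, 0.059], [0.658, 0.065]]
side
amber 3040 [545.7 202.2] -> [1.2538 0.0968] corners [(401, 83), (454, 39), (691, 322), (638, 366)] [[0.899, 0.827], [1.259, 1.248], [1.505, -0.371], [1.274, -0.476]]
amber 165 [370.3 207.7] -> [0.6572 0.0971] corners [(362, 197), (379, 197), (379, 213), (362, 213)] [[0.636, 0.146], [0.692, 0.143], [0.682, 0.073], [0.628, 0.076]]
amber 149 [290.7 296.3] -> [ 0.3975 -0.2158] corners [(281, 292), (298, 290), (299, 299), (283, 301)] [[0.374, -0.204], [0.418, -0.199], [0.421, -0.227], [0.377, -0.232]]
amber 197 [294.2 317.3] -> [ 0.4057 -0.279 ] corners [(285, 313), (301, 310), (303, 3
[... 803 characters left out ...]
s [(20, 84), (30, 82), (46, 159), (36, 162)] [[0.875, -0.175], [0.86, -0.177], [0.86, -0.086], [0.875, -0.083]]
amber 65 [237.2 259.9] -> [0.6314 0.041 ] corners [(228, 260), (229, 257), (246, 259), (246, 263)] [[0.643, 0.043], [0.642, 0.037], [0.619, 0.04], [0.62, 0.045]]
amber 525 [231.9 302.7] -> [0.6434 0.1066] corners [(223, 277), (240, 277), (240, 327), (223, 327)] [[0.652, 0.067], [0.629, 0.066], [0.635, 0.147], [0.659, 0.148]]
t 24.13 p [ 0.5266 -0.0839  0.2585] gap 0.0852 F [ 0.3 -0.1 -0.2] q [-0.16  0.23  0.04  1.36  0.   -1.75]
tool x,y,z: [[0.022, -0.001, -1.0], [0.015, -1.0, 0.001], [-1.0, -0.015, -0.022]]
travel total units [0.17 2.87 2.21]
twist total units [ 0.19 -0.27 -0.01]
```

View pics/c9.png

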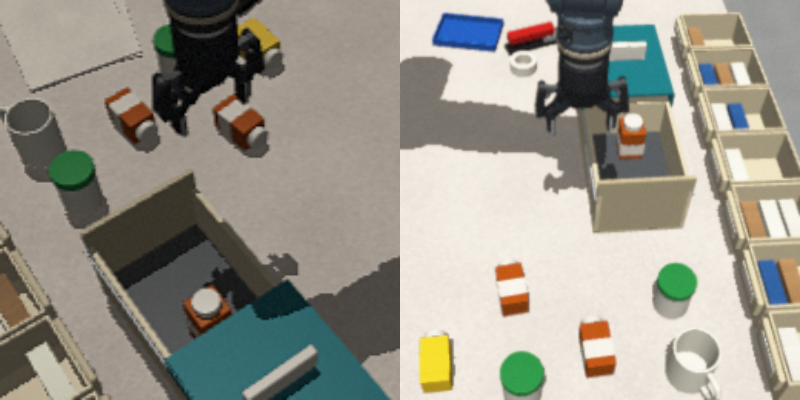

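Bottle C stands in the well at (208,300) in the scene half; B at (240,123), A at (130,117), and the yellow look-alike and the tubs are unmoved. Next is bottle B.

Run:
```python
from h import *
A,X,Z,P,Q=plan((.4045,-.273),(.394,-.196),s=.042,zg=.022); print(A.round(3),P.round(3),Q.round(3)); go(Q,X,Z)
c=cam("side");d=cam("scene")
print("tub tops side",onz(c,299,363,.086).round(3),onz(c,399,303,.086).round(3),"scene",onz(d,278,118,.086).round(3),onz(d,233,176,.086).round(3))
```

```text
[-0.135  0.991  0.   ] [ 0.401 -0.245  0.009] [ 0.39  -0.168  0.086]
t 24.13 p [ 0.5266 -0.0839  0.2585] gap 0.0852 F [ 0.3 -0.1 -0.2] q [-0.16  0.23  0.04  1.36  0.   -1.75]
tool x,y,z: [[0.022, -0.001, -1.0], [0.015, -1.0, 0.001], [-1.0, -0.015, -0.022]]
travel total units [4.23 2.04 3.54]
twist total units [-1.54  0.33  9.77]
tub tops side [ 0.415 -0.418  0.086] [ 0.678 -0.272  0.086] scene [ 0.414 -0.405  0.086] [ 0.677 -0.26   0.086]
```

>>> {"op": "step_arm", "data": {
  "commands": [
    {"travel": [0, 0, 0], "twist": [-0.15, 0.03, 0.98], "fingers": 1},
    {"travel": [0, 0, 0], "twist": [-0.15, 0.03, 0.98], "fingers": 1},
    {"travel": [0, 0, 0], "twist": [-0.15, 0.03, 0.98], "fingers": 1},
    {"travel": [0, 0, 0], "twist": [-0.15, 0.03, 0.98], "fingers": 1},
    {"travel": [0, 0, 0], "twist": [-0.15, 0.03, 0.98], "fingers": 1}
  ]
}}

```text
clock: 24.55
tool_pos: [0.5302, -0.0855, 0.2624]
eef_rot: [2.016, -0.343, -1.926]
wrist_force: [0.3, 0.9, -0.0]
finger_gap: 0.0857
```

>>> {"op": "step_arm", "data": {
  "commands": [
    {"travel": [0, 0, 0], "twist": [-0.15, 0.03, 0.98], "fingers": 1},
    {"travel": [0, 0, 0], "twist": [-0.15, 0.03, 0.98], "fingers": 1},
    {"travel": [0, 0, 0], "twist": [-0.15, 0.03, 0.98], "fingers": 1},
    {"travel": [0, 0, 0], "twist": [-0.15, 0.03, 0.98], "fingers": 1},
    {"travel": [0, 0, 0], "twist": [-0.15, 0.03, 0.98], "fingers": 1}
  ]
}}

```text
clock: 24.97
tool_pos: [0.5356, -0.079, 0.2662]
eef_rot: [1.764, -0.626, -1.633]
wrist_force: [0.0, -0.1, -0.5]
finger_gap: 0.0855
```

Run:
```python
from h import *
A,X,Z,P,Q=plan((.4045,-.273),(.394,-.196),s=.042,zg=.022);go(Q,X,Z)
```

```text
t 24.97 p [ 0.5356 -0.079   0.2662] gap 0.0855 F [ 0.  -0.1 -0.5] q [ 0.28  0.29 -0.11  1.3  -0.81 -1.37]
tool x,y,z: [[0.112, -0.723, -0.682], [0.081, -0.678, 0.731], [-0.99, -0.137, -0.017]]
travel total units [ 4.26 -2.08  3.98]
twist total units [-0.13 -0.17 -0.43]
```

>>> {"op": "step_arm", "data": {
  "commands": [
    {"travel": [0.4, -0.3, 0.9], "twist": [0, 0, -0.1], "fingers": 1},
    {"travel": [0.5, -0.3, 0.9], "twist": [0, 0, -0.1], "fingers": 1},
    {"travel": [0.6, -0.3, 0.9], "twist": [0, 0, -0.1], "fingers": 1},
    {"travel": [0.7, -0.3, 0.8], "twist": [0, 0, -0.1], "fingers": 1},
    {"travel": [0.8, -0.4, 0.4], "twist": [0, 0, 0], "fingers": 1}
  ]
}}

```text
clock: 25.38
tool_pos: [0.3989, -0.1324, 0.133]
eef_rot: [1.788, -0.59, -1.637]
wrist_force: [1.4, 0.0, -0.9]
finger_gap: 0.0853
```

>>> {"op": "step_arm", "data": {
  "commands": [
    {"travel": [0.6, -0.25, 0.1], "twist": [0, 0, 0], "fingers": 1},
    {"travel": [0.4, -0.2, 0], "twist": [0, 0, 0], "fingers": 1},
    {"travel": [0, 0, 0], "twist": [0, 0, 0], "fingers": 1},
    {"travel": [0, 0, 0], "twist": [0, 0, 0], "fingers": 1},
    {"travel": [0, 0, 0], "twist": [0, 0, 0], "fingers": 1}
  ]
}}

```text
clock: 25.8
tool_pos: [0.3941, -0.1474, 0.0871]
eef_rot: [1.783, -0.582, -1.64]
wrist_force: [0.2, -0.9, -0.0]
finger_gap: 0.0854
```

Run:
```python
from h import *
A,X,Z,P,Q=plan((.4045,-.273),(.394,-.196),s=.042,zg=.022);go(P,X,Z)
c=cam("wrist");I=ctrl.grab_frame("wrist"); cv2.imwrite("pics/w10.png",I); topface(c,I)
```

```text
t 25.8 p [ 0.3941 -0.1474  0.0871] gap 0.0854 F [ 0.2 -0.9 -0. ] q [ 0.19  0.21 -0.76  0.61 -0.79 -1.53]
tool x,y,z: [[0.124, -0.698, -0.705], [0.098, -0.698, 0.709], [-0.987, -0.157, -0.018]]
travel total units [3.1  0.32 0.26]
twist total units [ 0.04 -0.35 -0.03]
amber 262 [217.5  19.6] -> [ 0.5371 -0.3842] corners [(194, 21), (195, 16), (239, 17), (238, 23)] [[0.56, -0.378], [0.563, -0.388], [0.516, -0.391], [0.513, -0.381]]
amber 1207 [204.1  55.1] -> [ 0.5321 -0.3296] corners [(176, 66), (176, 42), (230, 42), (230, 66)] [[0.552, -0.311], [0.566, -0.344], [0.512, -0.349], [0.502, -0.317]]
amber 634 [332.6 121.1] -> [ 0.4019 -0.2664] corners [(304, 116), (361, 116), (361, 127), (304, 127)] [[0.425, -0.268], [0.38, -0.275], [0.379, -0.264], [0.423, -0.257]]
amber 2669 [332.7 181.2] -> [ 0.3942 -0.2119] corners [(299, 161), (366, 161), (366, 201), (299, 201)] [[0.421, -0.225], [0.372, -0.232], [0.369, -0.2], [0.415, -0.193]]
```

>>> {"op": "step_arm", "data": {
  "commands": [
    {"travel": [0.5, 0.08, 0.09], "twist": [0, -0.1, 0], "fingers": 1},
    {"travel": [0.6, 0.08, 0.09], "twist": [0, -0.1, 0], "fingers": 1},
    {"travel": [0.6, 0.08, 0.08], "twist": [0, -0.1, 0], "fingers": 1},
    {"travel": [0.6, 0.05, 0], "twist": [0, 0, 0], "fingers": 1},
    {"travel": [0.4, 0.03, 0], "twist": [0, 0, 0], "fingers": 1}
  ]
}}

```text
clock: 26.27
tool_pos: [0.4105, -0.2317, 0.0257]
eef_rot: [1.783, -0.592, -1.643]
wrist_force: [-0.0, 1.6, 0.3]
finger_gap: 0.0853
```

>>> {"op": "step_arm", "data": {
  "commands": [
    {"travel": [0.25, 0, 0], "twist": [0, 0, 0], "fingers": 1},
    {"travel": [0.1, 0, 0], "twist": [0, 0, 0], "fingers": 1},
    {"travel": [0.03, -0.03, 0], "twist": [0, 0, 0], "fingers": -1},
    {"travel": [0.03, -0.03, 0], "twist": [0, 0, 0], "fingers": -1},
    {"travel": [0, 0, 0], "twist": [0, 0, 0], "fingers": -1}
  ]
}}

```text
clock: 26.68
tool_pos: [0.4169, -0.2426, 0.0138]
eef_rot: [1.788, -0.596, -1.64]
wrist_force: [-0.7, -0.9, 0.8]
finger_gap: 0.0516
```

>>> {"op": "step_arm", "data": {
  "commands": [
    {"travel": [0, 0, 0], "twist": [0, 0, 0], "fingers": -1},
    {"travel": [0, 0, 0], "twist": [0, 0, 0], "fingers": -1},
    {"travel": [0, 0, 0], "twist": [0, 0, 0], "fingers": -1},
    {"travel": [0, 0, 0], "twist": [0, 0, 0], "fingers": -1},
    {"travel": [0, 0, 0], "twist": [0, 0, 0], "fingers": -1}
  ]
}}

```text
clock: 27.1
tool_pos: [0.4189, -0.2403, 0.0153]
eef_rot: [1.791, -0.593, -1.636]
wrist_force: [-0.1, -0.1, -1.1]
finger_gap: 0.0475
```

>>> {"op": "step_arm", "data": {
  "commands": [
    {"travel": [-0.2, 0.2, 0], "twist": [0, 0, 0], "fingers": -1},
    {"travel": [-0.4, 0.4, 0], "twist": [0, 0, 0], "fingers": -1},
    {"travel": [-0.5, 0.5, 0], "twist": [0, 0, 0], "fingers": -1},
    {"travel": [-0.5, 0.5, 0], "twist": [0, 0, 0], "fingers": -1},
    {"travel": [-0.6, 0.2, 0], "twist": [0, 0, 0], "fingers": -1}
  ]
}}

```text
clock: 27.52
tool_pos: [0.4108, -0.2285, 0.1276]
eef_rot: [1.783, -0.586, -1.646]
wrist_force: [1.5, -0.1, -0.6]
finger_gap: 0.0474
```

>>> {"op": "step_arm", "data": {
  "commands": [
    {"travel": [-0.6, -0.5, 0], "twist": [0, 0, 0], "fingers": -1},
    {"travel": [-0.6, -0.6, 0], "twist": [0, 0, 0], "fingers": -1},
    {"travel": [-0.6, -0.6, 0], "twist": [0, 0, 0], "fingers": -1},
    {"travel": [-0.6, -0.6, 0], "twist": [0, 0, 0], "fingers": -1},
    {"travel": [-0.5, -0.5, 0], "twist": [0, 0, 0], "fingers": -1}
  ]
}}

```text
clock: 27.93
tool_pos: [0.3877, -0.0666, 0.139]
eef_rot: [1.8, -0.605, -1.637]
wrist_force: [0.8, 0.4, -1.4]
finger_gap: 0.0477
```

Run:
```python
from h import *
go((.43,.02,.13)); p,M=st(); X=M[:,0]
I=ctrl.grab_frame("wrist"); cv2.imwrite("pics/w11.png",I); topface(cam("wrist"),I)
print("tilt",np.degrees(np.arccos(-X[2])))
```

```text
t 27.93 p [ 0.3877 -0.0666  0.139 ] gap 0.0477 F [ 0.8  0.4 -1.4] q [ 0.4   0.2  -0.59  1.   -0.77 -1.21]
tool x,y,z: [[0.125, -0.7, -0.703], [0.074, -0.7, 0.71], [-0.989, -0.141, -0.036]]
travel total units [-1.23 -1.6  -1.34]
t 27.93 p [ 0.3877 -0.0666  0.139 ] gap 0.0477 F [ 0.8  0.4 -1.4] q [ 0.4   0.2  -0.59  1.   -0.77 -1.21]
tool x,y,z: [[0.125, -0.7, -0.703], [0.074, -0.7, 0.71], [-0.989, -0.141, -0.036]]
amber 752 [233.7  49.8] -> [ 0.5321 -0.323 ] corners [(213, 40), (254, 40), (254, 60), (213, 60)] [[0.564, -0.339], [0.512, -0.343], [0.503, -0.307], [0.552, -0.303]]
amber 2339 [320.6 174.1] -> [ 0.4036 -0.1627] corners [(268, 184), (268, 162), (371, 162), (371, 184)] [[0.448, -0.146], [0.453, -0.169], [0.358, -0.18], [0.357, -0.157]]
amber 11090 [319.2 299. ] -> [ 0.3891 -0.0539] corners [(256, 254), (383, 254), (383, 345), (256, 345)] [[0.445, -0.082], [0.344, -0.095], [0.34, -0.028], [0.429, -0.016]]
tilt 45.299680821396656
```

>>> {"op": "step_arm", "data": {
  "commands": [
    {"travel": [0, 0, -0.2], "twist": [0, 0, -1], "fingers": -1},
    {"travel": [0, 0, -0.2], "twist": [0, 0, -1], "fingers": -1},
    {"travel": [0, 0, -0.2], "twist": [0, 0, -1], "fingers": -1},
    {"travel": [0, 0, -0.2], "twist": [0, 0, -1], "fingers": -1},
    {"travel": [0, 0, -0.2], "twist": [0, 0, -1], "fingers": -1}
  ]
}}

```text
clock: 28.4
tool_pos: [0.4293, -0.0491, 0.138]
eef_rot: [2.013, -0.214, -1.89]
wrist_force: [-0.8, -0.0, -0.9]
finger_gap: 0.0476
```

>>> {"op": "step_arm", "data": {
  "commands": [
    {"travel": [0, 0, 0], "twist": [0, 0, -1], "fingers": -1},
    {"travel": [0, 0, 0], "twist": [0, 0, -1], "fingers": -1},
    {"travel": [0, 0, 0], "twist": [0, 0, -1], "fingers": -1},
    {"travel": [0, 0, 0], "twist": [0, 0, -1], "fingers": -1},
    {"travel": [0, 0, 0], "twist": [0, 0, -1], "fingers": -1}
  ]
}}

```text
clock: 28.82
tool_pos: [0.4326, -0.0484, 0.1414]
eef_rot: [2.198, 0.231, -2.111]
wrist_force: [-0.4, -0.1, -1.8]
finger_gap: 0.0479
```

>>> {"op": "step_arm", "data": {
  "commands": [
    {"travel": [0, 0, 0], "twist": [0, 0, -1], "fingers": -1},
    {"travel": [0, 0, 0], "twist": [0, 0, -1], "fingers": -1},
    {"travel": [0, 0, 0], "twist": [0, 0, -1], "fingers": -1},
    {"travel": [0, 0, 0], "twist": [0, 0, -1], "fingers": -1},
    {"travel": [0, 0, 0], "twist": [0, 0, -1], "fingers": -1}
  ]
}}

```text
clock: 29.23
tool_pos: [0.4339, -0.0501, 0.1443]
eef_rot: [-2.042, -0.657, 2.011]
wrist_force: [-0.1, -0.3, -1.4]
finger_gap: 0.0475
```

>>> {"op": "step_arm", "data": {
  "commands": [
    {"travel": [0, 0, 0], "twist": [0, 0, -1], "fingers": -1},
    {"travel": [0, 0, 0], "twist": [0, 0, -1], "fingers": -1},
    {"travel": [0, 0, 0], "twist": [0, 0, -1], "fingers": -1},
    {"travel": [0, 0, 0], "twist": [0, 0, -0.8], "fingers": -1},
    {"travel": [0, 0, 0], "twist": [0, 0, 0], "fingers": -1}
  ]
}}

```text
clock: 29.65
tool_pos: [0.4351, -0.0538, 0.1431]
eef_rot: [-1.805, -0.915, 1.821]
wrist_force: [-0.6, -0.4, -1.8]
finger_gap: 0.0473
```

```bash
cat >> h.py <<'E'
def up(rgrip,P):
    """orientation that stands up a bottle gripped lying flat with tool rotvec rgrip"""
    G=R.from_rotvec(rgrip).as_matrix(); z=G[:,2]*[1,1,0]; z/=np.linalg.norm(z)
    T=R.from_rotvec(-z*np.pi/2).as_matrix()@G; go(P,T[:,0],T[:,2])
E
python3 - <<'E'
from h import *
up([1.791,-.593,-1.636],(.41,-.06,.06))
E
```

```text
t 29.65 p [ 0.4351 -0.0538  0.1431] gap 0.0473 F [-0.6 -0.4 -1.8] q [-0.53  0.49 -0.16  1.45  0.6  -2.45]
tool x,y,z: [[-0.072, 0.699, -0.712], [0.154, -0.697, -0.7], [-0.985, -0.16, -0.057]]
travel total units [1.42 1.47 0.76]
twist total units [ 0.82 -0.19 -0.02]
```

>>> {"op": "step_arm", "data": {
  "commands": [
    {"travel": [0.2, 0.2, 0], "twist": [0.4, -0.1, 0], "fingers": -1},
    {"travel": [0.4, 0.4, 0], "twist": [0.4, -0.1, 0], "fingers": -1},
    {"travel": [0.4, 0.4, 0], "twist": [0, 0, 0], "fingers": -1},
    {"travel": [0.4, 0.4, 0], "twist": [0, 0, 0], "fingers": -1},
    {"travel": [0.15, 0.15, 0], "twist": [0, 0, 0], "fingers": -1}
  ]
}}

```text
clock: 30.07
tool_pos: [0.4382, -0.0572, 0.0524]
eef_rot: [-1.765, -0.838, 1.854]
wrist_force: [-0.6, 0.2, -1.2]
finger_gap: 0.0479
```

>>> {"op": "step_arm", "data": {
  "commands": [
    {"travel": [0.05, 0.05, 0], "twist": [0, 0, 0], "fingers": -1},
    {"travel": [0.04, 0.04, 0], "twist": [0, 0, 0], "fingers": -1},
    {"travel": [0.03, 0.03, 0], "twist": [0, 0, 0], "fingers": -1},
    {"travel": [0, 0, 0], "twist": [0, 0, 0], "fingers": -1},
    {"travel": [0, 0, 0], "twist": [0, 0, 0], "fingers": -1}
  ]
}}

```text
clock: 30.48
tool_pos: [0.4385, -0.0569, 0.047]
eef_rot: [-1.769, -0.837, 1.857]
wrist_force: [-0.3, -0.2, -0.6]
finger_gap: 0.0479
```

Run:
```python
from h import *
up([1.791,-.593,-1.636],(.43,-.05,.035))
```

```text
t 30.48 p [ 0.4385 -0.0569  0.047 ] gap 0.0479 F [-0.3 -0.2 -0.6] q [-0.52  0.6  -0.24  1.25  0.58 -2.38]
tool x,y,z: [[-0.085, 0.683, -0.726], [0.092, -0.72, -0.688], [-0.992, -0.125, -0.001]]
travel total units [0.35 0.06 0.19]
twist total units [ 0.02 -0.   -0.27]
```

>>> {"op": "step_arm", "data": {
  "commands": [
    {"travel": [0.08, 0.08, 0], "twist": [0, 0, -0.2], "fingers": -1},
    {"travel": [0.07, 0.07, 0], "twist": [0, 0, 0], "fingers": -1},
    {"travel": [0.05, 0.05, 0], "twist": [0, 0, 0], "fingers": -1},
    {"travel": [0, 0, 0], "twist": [0, 0, 0], "fingers": -1},
    {"travel": [0, 0, 0], "twist": [0, 0, 0], "fingers": -1}
  ]
}}

```text
clock: 30.9
tool_pos: [0.4396, -0.0579, 0.036]
eef_rot: [-1.76, -0.849, 1.845]
wrist_force: [-0.0, -0.9, -2.0]
finger_gap: 0.0479
```

>>> {"op": "step_arm", "data": {
  "commands": [
    {"travel": [0.04, 0.04, 0], "twist": [0, 0, 0], "fingers": -1},
    {"travel": [0.04, 0.04, 0], "twist": [0, 0, 0], "fingers": -1},
    {"travel": [0, 0, 0], "twist": [0, 0, 0], "fingers": -1},
    {"travel": [0, 0, 0], "twist": [0, 0, 0], "fingers": -1},
    {"travel": [0.03, 0.03, 0], "twist": [0, 0, 0], "fingers": -1}
  ]
}}

```text
clock: 31.32
tool_pos: [0.4398, -0.0582, 0.0346]
eef_rot: [-1.759, -0.847, 1.839]
wrist_force: [-6.1, -13.1, 34.9]
finger_gap: 0.0475
```

>>> {"op": "step_arm", "data": {
  "commands": [
    {"travel": [0, 0, 0], "twist": [0, 0, 0], "fingers": -1},
    {"travel": [0, 0, 0], "twist": [0, 0, 0], "fingers": 1},
    {"travel": [0, 0, 0], "twist": [0, 0, 0], "fingers": 1},
    {"travel": [0, 0, 0], "twist": [0, 0, 0], "fingers": 1},
    {"travel": [0, 0, 0], "twist": [0, 0, 0], "fingers": 1}
  ]
}}

```text
clock: 31.73
tool_pos: [0.4397, -0.058, 0.034]
eef_rot: [-1.759, -0.847, 1.839]
wrist_force: [-0.5, -0.3, -0.2]
finger_gap: 0.0852
```

>>> {"op": "step_arm", "data": {
  "commands": [
    {"travel": [-0.3, 0, 0], "twist": [0, 0, 0], "fingers": 1},
    {"travel": [-0.6, 0, 0], "twist": [0, 0, 0], "fingers": 1},
    {"travel": [-0.8, 0, 0], "twist": [0, 0, 0], "fingers": 1},
    {"travel": [-0.8, 0, 0], "twist": [0, 0, 0], "fingers": 1},
    {"travel": [-0.6, -0.4, 0], "twist": [0, 0, 0], "fingers": 1}
  ]
}}

```text
clock: 32.15
tool_pos: [0.4455, -0.132, 0.1322]
eef_rot: [-1.744, -0.854, 1.845]
wrist_force: [0.2, 0.0, -0.5]
finger_gap: 0.0854
```

>>> {"op": "step_arm", "data": {
  "commands": [
    {"travel": [-0.7, -0.7, 0], "twist": [0, 0, 0.5], "fingers": 1},
    {"travel": [-0.7, -0.7, 0], "twist": [0, 0, 0.5], "fingers": 1},
    {"travel": [-0.5, -0.5, 0], "twist": [0, 0, 1], "fingers": 1},
    {"travel": [0, 0, 0], "twist": [0, 0, 1], "fingers": 1},
    {"travel": [0, 0, 0], "twist": [0, 0, 1], "fingers": 1}
  ]
}}

```text
clock: 32.57
tool_pos: [0.447, -0.1332, 0.2451]
eef_rot: [-1.978, -0.583, 2.041]
wrist_force: [-0.1, -0.0, -1.3]
finger_gap: 0.0857
```

>>> {"op": "step_arm", "data": {
  "commands": [
    {"travel": [0, 0, 0], "twist": [0, 0, 1], "fingers": 1},
    {"travel": [0, 0, 0], "twist": [0, 0, 1], "fingers": 1},
    {"travel": [0, 0, 0], "twist": [0, 0, 1], "fingers": 1},
    {"travel": [0, 0, 0], "twist": [0, 0, 1], "fingers": 1},
    {"travel": [0, 0, 0], "twist": [0, 0, 0.9], "fingers": 1}
  ]
}}

```text
clock: 32.98
tool_pos: [0.4485, -0.1342, 0.2489]
eef_rot: [2.185, 0.17, -2.179]
wrist_force: [0.1, 0.6, 0.4]
finger_gap: 0.0854
```

Run:
```python
from h import *
c=cam("wrist"); I=ctrl.grab_frame("wrist"); cv2.imwrite("pics/w12.png",I); topface(c,I,.078)
g=cv2.medianBlur(cv2.cvtColor(I,cv2.COLOR_BGR2GRAY),3)
# cap: bright low-saturation blob enclosed in / next to amber blob
hsv=cv2.cvtColor(I,cv2.COLOR_BGR2HSV)
am=cv2.inRange(hsv,(3,140,40),(18,255,255)); big=max(comps(I,(3,140,40),(18,255,255)),key=lambda t:t[0] if 150<t[1][0]<500 else 0)
x0,y0=big[2].min(0);x1,y1=big[2].max(0);print("amber box",x0,y0,x1,y1)
q=np.zeros_like(am);q[y0:y1+25,x0:x1+1]=cv2.inRange(hsv,(0,0,60),(179,70,255))[y0:y1+25,x0:x1+1]
n,l,s,ce=cv2.connectedComponentsWithStats(q)
for i in range(1,n):
    if s[i][4]>60: print("white",s[i],ce[i].round(1),onz(c,*ce[i],.092).round(4))
go((.44,-.045,.2),(0,0,-1),(-.992,-.125,0))
```

```text
amber 1008 [320.3 210.5] -> [ 0.4416 -0.0847] corners [(297, 195), (341, 194), (342, 241), (299, 243)] [[0.467, -0.099], [0.422, -0.106], [0.412, -0.05], [0.461, -0.043]]
amber 167 [156.9 273.2] -> [0.6246 0.018 ] corners [(138, 273), (139, 268), (174, 272), (173, 277)] [[0.647, 0.022], [0.646, 0.015], [0.604, 0.014], [0.605, 0.021]]
amber 799 [132.8 301.2] -> [0.659  0.0642] corners [(107, 311), (110, 287), (159, 293), (156, 317)] [[0.695, 0.086], [0.686, 0.047], [0.624, 0.047], [0.631, 0.086]]
amber 308 [ 17.9 378.3] -> [0.8622 0.2423] corners [(6, 368), (20, 362), (30, 386), (16, 392)] [[0.875, 0.224], [0.847, 0.206], [0.846, 0.257], [0.875, 0.277]]
amber box 298 195 342 243
white [ 298  212   45   56 2032] [320.  242.7] [ 0.4383 -0.0537  0.092 ]
t 33.03 p [ 0.4481 -0.1334  0.2495] gap 0.0854 F [-0.   0.5  0.2] q [-0.31  0.14 -0.09  1.35  0.04 -2.  ]
tool x,y,z: [[0.001, 0.038, -0.999], [0.114, -0.993, -0.037], [-0.993, -0.114, -0.006]]
travel total units [ 1.32 -2.17 -0.04]
twist total units [-0.14 -0.07  0.46]
```

>>> {"op": "step_arm", "data": {
  "commands": [
    {"travel": [0.3, -0.5, 0], "twist": [0, 0, 0.25], "fingers": 1},
    {"travel": [0.3, -0.6, 0], "twist": [0, 0, 0.2], "fingers": 1},
    {"travel": [0.3, -0.46, 0], "twist": [0, 0, 0], "fingers": 1},
    {"travel": [0, 0, 0], "twist": [0, 0, 0], "fingers": 1},
    {"travel": [0, 0, 0], "twist": [0, 0, 0], "fingers": 1}
  ]
}}

```text
clock: 33.45
tool_pos: [0.4401, -0.0669, 0.2141]
eef_rot: [2.17, 0.13, -2.153]
wrist_force: [0.5, -0.4, 0.3]
finger_gap: 0.0856
```

Run:
```python
from h import *
c=cam("wrist"); I=ctrl.grab_frame("wrist"); cv2.imwrite("pics/w13.png",I[150:400,200:440]); topface(c,I,.078,200)
go((.44,-.07,.03),(0,0,-1),(-.992,-.125,0))
```

```text
amber 1197 [320.4 168.1] -> [ 0.4405 -0.0788] corners [(295, 149), (345, 149), (345, 203), (295, 203)] [[0.465, -0.093], [0.421, -0.099], [0.414, -0.048], [0.46, -0.043]]
amber 1547 [ 96.6 277.7] -> [0.6627 0.0671] corners [(59, 289), (73, 247), (132, 266), (118, 309)] [[0.709, 0.09], [0.684, 0.034], [0.622, 0.048], [0.643, 0.105]]
t 33.5 p [ 0.4401 -0.0672  0.214 ] gap 0.0855 F [-0.6 -0.2  0.3] q [-0.15  0.1  -0.23  1.23  0.   -1.84]
tool x,y,z: [[0.007, 0.003, -1.0], [0.117, -0.993, -0.002], [-0.993, -0.117, -0.007]]
travel total units [4.6  0.08 0.04]
twist total units [-0.1  -0.09  0.02]
```

View pics/w13.png

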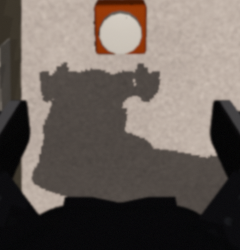

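Bottle B stands upright (top face at (120,27) in the crop, centre (0.440, -0.071)). I grip it from above.

>>> {"op": "step_arm", "data": {
  "commands": [
    {"travel": [0.7, 0.04, 0.02], "twist": [0, 0, 0], "fingers": 1},
    {"travel": [1, 0.04, 0.02], "twist": [0, 0, 0], "fingers": 1},
    {"travel": [1, 0, 0], "twist": [0, 0, 0], "fingers": 1},
    {"travel": [0.9, 0, 0], "twist": [0, 0, 0], "fingers": 1},
    {"travel": [0.6, 0, 0], "twist": [0, 0, 0], "fingers": 1}
  ]
}}

```text
clock: 33.92
tool_pos: [0.4491, -0.0757, 0.0485]
eef_rot: [2.189, 0.124, -2.136]
wrist_force: [-0.6, 0.1, 0.9]
finger_gap: 0.0859
```

>>> {"op": "step_arm", "data": {
  "commands": [
    {"travel": [0.3, 0, 0], "twist": [0, 0, 0], "fingers": 1},
    {"travel": [0.05, 0, 0], "twist": [0, 0, 0], "fingers": 1},
    {"travel": [0.03, 0, 0], "twist": [0, 0, 0], "fingers": -1},
    {"travel": [0, 0, 0], "twist": [0, 0, 0], "fingers": -1},
    {"travel": [0, 0, 0], "twist": [0, 0, 0], "fingers": -1}
  ]
}}

```text
clock: 34.33
tool_pos: [0.4483, -0.0795, 0.0292]
eef_rot: [2.185, 0.121, -2.148]
wrist_force: [-1.9, -0.5, 0.7]
finger_gap: 0.0515
```

>>> {"op": "step_arm", "data": {
  "commands": [
    {"travel": [0, 0, 0], "twist": [0, 0, 0], "fingers": -1},
    {"travel": [0, 0, 0], "twist": [0, 0, 0], "fingers": -1},
    {"travel": [0, 0, 0], "twist": [0, 0, 0], "fingers": -1},
    {"travel": [0, 0, 0], "twist": [0, 0, 0], "fingers": -1},
    {"travel": [0, 0, 0], "twist": [0, 0, 0], "fingers": -1}
  ]
}}

```text
clock: 34.75
tool_pos: [0.4512, -0.0805, 0.0331]
eef_rot: [2.191, 0.119, -2.14]
wrist_force: [0.4, 0.1, -0.9]
finger_gap: 0.0481
```

Run:
```python
from h import *
go((.646,.002,.23),(0,0,-1),(-1,0,0))
```

```text
t 34.75 p [ 0.4512 -0.0805  0.0331] gap 0.0481 F [ 0.4  0.1 -0.9] q [-0.18  0.27 -0.53  0.75  0.01 -1.86]
tool x,y,z: [[0.023, 0.002, -1.0], [0.109, -0.994, 0.0], [-0.994, -0.109, -0.024]]
travel total units [-4.8  -1.52 -5.18]
twist total units [ 1.36 -0.29  0.01]
```

>>> {"op": "step_arm", "data": {
  "commands": [
    {"travel": [-0.3, 0, 0], "twist": [0, 0, 0], "fingers": -1},
    {"travel": [-0.8, 0, 0], "twist": [0, 0, 0], "fingers": -1},
    {"travel": [-1, 0, 0], "twist": [0, -0.1, 0], "fingers": -1},
    {"travel": [-1, 0, 0], "twist": [0, -0.1, 0], "fingers": -1},
    {"travel": [-1, 0, 0], "twist": [0, -0.1, 0], "fingers": -1}
  ]
}}

```text
clock: 35.17
tool_pos: [0.442, -0.0792, 0.1958]
eef_rot: [2.148, 0.123, -2.185]
wrist_force: [1.7, -0.4, -1.2]
finger_gap: 0.0479
```

>>> {"op": "step_arm", "data": {
  "commands": [
    {"travel": [-0.7, -0.2, -0.7], "twist": [0.3, 0, 0], "fingers": -1},
    {"travel": [-0.1, -0.2, -0.9], "twist": [0.3, 0, 0], "fingers": -1},
    {"travel": [0, -0.3, -0.9], "twist": [0.3, 0, 0], "fingers": -1},
    {"travel": [0, -0.3, -0.9], "twist": [0.3, 0, 0], "fingers": -1},
    {"travel": [0, -0.3, -0.9], "twist": [0.2, 0, 0], "fingers": -1}
  ]
}}

```text
clock: 35.58
tool_pos: [0.6146, -0.0171, 0.2421]
eef_rot: [-2.216, 0.013, 2.216]
wrist_force: [1.7, -0.7, -2.1]
finger_gap: 0.0479
```

>>> {"op": "step_arm", "data": {
  "commands": [
    {"travel": [0, 0, -0.4], "twist": [0, 0, 0], "fingers": -1},
    {"travel": [0, 0, 0], "twist": [0, 0, 0], "fingers": -1},
    {"travel": [0, 0, 0], "twist": [0, 0, 0], "fingers": -1},
    {"travel": [0, 0, 0], "twist": [0, 0, 0], "fingers": -1},
    {"travel": [0, 0, 0], "twist": [0, 0, 0], "fingers": -1}
  ]
}}

```text
clock: 36.0
tool_pos: [0.6358, -0.0136, 0.2388]
eef_rot: [-2.215, 0.008, 2.219]
wrist_force: [-0.3, -0.2, -1.3]
finger_gap: 0.048
```

Run:
```python
from h import *
go((.646,-.0095,.1),(0,0,-1),(-1,0,0))
I=ctrl.grab_frame("wrist"); cv2.imwrite("pics/w14.png",I[:,160:560])
```

```text
t 36.0 p [ 0.6358 -0.0136  0.2388] gap 0.048 F [-0.3 -0.2 -1.3] q [-0.02  0.43  0.3   1.43  0.   -1.58]
tool x,y,z: [[-0.002, 0.001, -1.0], [-0.008, -1.0, -0.001], [-1.0, 0.008, 0.002]]
travel total units [ 3.47 -0.1  -0.26]
twist total units [-0.1   0.02  0.01]
```

View pics/w14.png

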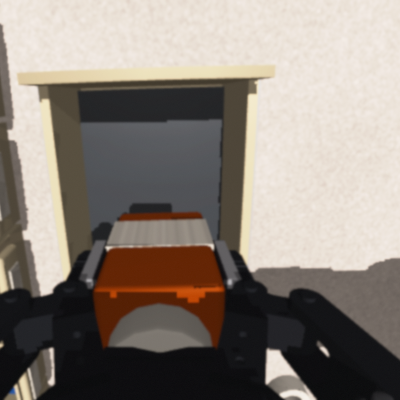

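Bottle B is held level over the well's middle, with its top at (160,330) in the crop. I lower it.

>>> {"op": "step_arm", "data": {
  "commands": [
    {"travel": [0.5, -0.05, -0.13], "twist": [0, 0, 0], "fingers": -1},
    {"travel": [0.8, -0.05, -0.1], "twist": [0, 0, 0], "fingers": -1},
    {"travel": [0.8, 0, 0], "twist": [0, 0, 0], "fingers": -1},
    {"travel": [0.7, 0, 0], "twist": [0, 0, 0], "fingers": -1},
    {"travel": [0.4, 0, 0], "twist": [0, 0, 0], "fingers": -1}
  ]
}}

```text
clock: 36.47
tool_pos: [0.6444, -0.0118, 0.1157]
eef_rot: [-2.229, 0.012, 2.203]
wrist_force: [-0.2, 0.5, -1.0]
finger_gap: 0.048
```

>>> {"op": "step_arm", "data": {
  "commands": [
    {"travel": [0.25, 0, 0], "twist": [0, 0, 0], "fingers": -1},
    {"travel": [0.15, 0, 0], "twist": [0, 0, 0], "fingers": -1},
    {"travel": [0.08, 0, 0], "twist": [0, 0, 0], "fingers": -1},
    {"travel": [0, 0, 0], "twist": [0, 0, 0], "fingers": -1},
    {"travel": [0, 0, 0], "twist": [0, 0, 0], "fingers": -1}
  ]
}}

```text
clock: 36.88
tool_pos: [0.6391, -0.0134, 0.0942]
eef_rot: [-2.223, 0.014, 2.207]
wrist_force: [-0.5, -0.6, -0.6]
finger_gap: 0.0478
```

Run:
```python
from h import *
go((.646,-.0095,.07),(0,0,-1),(-1,0,0))
```

```text
t 36.88 p [ 0.6391 -0.0134  0.0942] gap 0.0478 F [-0.5 -0.6 -0.6] q [-0.02  0.5   0.02  1.09  0.   -1.58]
tool x,y,z: [[0.007, 0.0, -1.0], [-0.013, -1.0, -0.0], [-1.0, 0.013, -0.007]]
travel total units [ 0.61 -0.1  -0.17]
twist total units [-0.16 -0.09  0.  ]
```

>>> {"op": "step_arm", "data": {
  "commands": [
    {"travel": [0.09, -0.04, -0.06], "twist": [0, 0, 0], "fingers": -1},
    {"travel": [0.09, -0.03, -0.06], "twist": [0, 0, 0], "fingers": -1},
    {"travel": [0.09, 0, 0], "twist": [0, 0, 0], "fingers": -1},
    {"travel": [0.08, 0, 0], "twist": [0, 0, 0], "fingers": -1},
    {"travel": [0.05, 0, 0], "twist": [0, 0, 0], "fingers": -1}
  ]
}}

```text
clock: 37.3
tool_pos: [0.647, -0.0104, 0.0809]
eef_rot: [-2.23, 0.014, 2.2]
wrist_force: [0.7, 0.2, -1.1]
finger_gap: 0.0479
```

>>> {"op": "step_arm", "data": {
  "commands": [
    {"travel": [0.04, 0, 0], "twist": [0, 0, 0], "fingers": -1},
    {"travel": [0.04, 0, 0], "twist": [0, 0, 0], "fingers": -1},
    {"travel": [0, 0, 0], "twist": [0, 0, 0], "fingers": -1},
    {"travel": [0.03, 0, 0], "twist": [0, 0, 0], "fingers": -1},
    {"travel": [0.03, 0, 0], "twist": [0, 0, 0], "fingers": -1}
  ]
}}

```text
clock: 37.72
tool_pos: [0.6468, -0.0104, 0.074]
eef_rot: [-2.229, 0.014, 2.201]
wrist_force: [-0.1, -0.5, -1.3]
finger_gap: 0.0478
```

>>> {"op": "step_arm", "data": {
  "commands": [
    {"travel": [0.04, 0, 0], "twist": [0, 0, 0], "fingers": -1},
    {"travel": [0.03, 0, 0], "twist": [0, 0, 0], "fingers": -1},
    {"travel": [0, 0, 0], "twist": [0, 0, 0], "fingers": -1},
    {"travel": [0.03, 0, 0], "twist": [0, 0, 0], "fingers": -1},
    {"travel": [0.03, 0, 0], "twist": [0, 0, 0], "fingers": -1}
  ]
}}

```text
clock: 38.13
tool_pos: [0.6469, -0.0104, 0.0685]
eef_rot: [-2.229, 0.014, 2.201]
wrist_force: [-0.1, -0.1, -2.2]
finger_gap: 0.0477
```

>>> {"op": "step_arm", "data": {
  "commands": [
    {"travel": [0.03, 0, 0], "twist": [0, 0, 0], "fingers": -1},
    {"travel": [0, 0, 0], "twist": [0, 0, 0], "fingers": -1},
    {"travel": [0.03, 0, 0], "twist": [0, 0, 0], "fingers": -1},
    {"travel": [0, 0, 0], "twist": [0, 0, 0], "fingers": -1},
    {"travel": [0.03, 0, 0], "twist": [0, 0, 0], "fingers": -1}
  ]
}}

```text
clock: 38.55
tool_pos: [0.6475, -0.0105, 0.0668]
eef_rot: [-2.232, 0.014, 2.198]
wrist_force: [-4.9, 1.0, 16.8]
finger_gap: 0.0479
```

Contact (about 17 N). I release and back up.

>>> {"op": "step_arm", "data": {
  "commands": [
    {"travel": [0, 0, 0], "twist": [0, 0, 0], "fingers": -1},
    {"travel": [0, 0, 0], "twist": [0, 0, 0], "fingers": 0.6},
    {"travel": [0, 0, 0], "twist": [0, 0, 0], "fingers": 0.6},
    {"travel": [0, 0, 0], "twist": [0, 0, 0], "fingers": 0.6},
    {"travel": [0, 0, 0], "twist": [0, 0, 0], "fingers": 0.6}
  ]
}}

```text
clock: 38.97
tool_pos: [0.6479, -0.0105, 0.067]
eef_rot: [-2.233, 0.014, 2.197]
wrist_force: [0.1, -0.5, -0.1]
finger_gap: 0.0683
```

>>> {"op": "step_arm", "data": {
  "commands": [
    {"travel": [-0.2, 0, 0], "twist": [0, 0, 0], "fingers": 0.6},
    {"travel": [-0.4, 0, 0], "twist": [0, 0, 0], "fingers": 0.6},
    {"travel": [-0.7, 0, 0], "twist": [0, 0, 0], "fingers": 0.6},
    {"travel": [-1, 0, 0], "twist": [0, 0, 0], "fingers": 0.6},
    {"travel": [-1, 0, 0], "twist": [0, 0, 0], "fingers": 0.6}
  ]
}}

```text
clock: 39.38
tool_pos: [0.6406, -0.0103, 0.1949]
eef_rot: [-2.213, 0.014, 2.216]
wrist_force: [1.2, 0.3, -0.4]
finger_gap: 0.0684
```

>>> {"op": "step_arm", "data": {
  "commands": [
    {"travel": [-1, 0, 0], "twist": [0, 0, 0.3], "fingers": 1},
    {"travel": [-0.6, 0.9, 0.3], "twist": [0, 0, 0], "fingers": 1},
    {"travel": [0, 1, 0.6], "twist": [0, 0, 0], "fingers": 1},
    {"travel": [0, 1, 0.6], "twist": [0, 0, 0], "fingers": 1},
    {"travel": [0, 1, 0.6], "twist": [0, 0, 0], "fingers": 1}
  ]
}}

```text
clock: 39.8
tool_pos: [0.5654, -0.1505, 0.2739]
eef_rot: [2.227, -0.03, -2.19]
wrist_force: [0.6, -1.5, -0.3]
finger_gap: 0.0852
```

Run:
```python
from h import *
for n in("scene","side","wrist"):
    c=cam(n); I=ctrl.grab_frame(n); cv2.imwrite(f"pics/{n}15.png",I); print(n); topface(c,I,.048,60)
st()
```

```text
scene
amber 95 [260.5 151.6] -> [ 0.538  -0.3313] corners [(253, 151), (263, 144), (268, 151), (257, 158)] [[0.56, -0.345], [0.512, -0.354], [0.514, -0.318], [0.562, -0.31]]
amber 192 [286.5 233.9] -> [0.6402 0.0113] corners [(268, 222), (281, 211), (304, 240), (291, 250)] [[0.665, -0.059], [0.61, -0.068], [0.607, 0.062], [0.659, 0.068]]
side
amber 3010 [544.8 200.9] -> [1.2531 0.1028] corners [(401, 83), (454, 39), (692, 324), (639, 369)] [[0.899, 0.827], [1.261, 1.249], [1.503, -0.379], [1.272, -0.482]]
amber 239 [372.  219.7] -> [0.6556 0.0463] corners [(362, 205), (379, 202), (384, 228), (367, 231)] [[0.632, 0.107], [0.69, 0.12], [0.689, 0.011], [0.635, -0.001]]
amber 193 [345.9 334.6] -> [ 0.536  -0.3341] corners [(335, 330), (354, 328), (355, 338), (337, 340)] [[0.512, -0.322], [0.56, -0.318], [0.56, -0.346], [0.513, -0.35]]
amber 209 [349.7 357.5] -> [ 0.5395 -0.3951] corners [(339, 353), (358, 350), (360, 361), (341, 364)] [[0.516, -0.383], [0.564, -0.379], [0.564, -0.407], [0.517, -0.411]]
wrist
amber 888 [346.    9.5] -> [ 0.5359 -0.324 ] corners [(324, 0), (369, 0), (369, 
[... 229 characters left out ...]
 [0.913, -0.216]]
amber 961 [ 85.8 185.4] -> [ 0.8637 -0.1313] corners [(71, 152), (85, 149), (99, 219), (86, 222)] [[0.873, -0.174], [0.854, -0.177], [0.854, -0.085], [0.874, -0.081]]
amber 89 [257.7 264.1] -> [ 0.6482 -0.0228] corners [(244, 263), (272, 263), (272, 266), (244, 266)] [[0.666, -0.024], [0.629, -0.024], [0.629, -0.02], [0.667, -0.02]]
amber 1425 [250.2 310.3] -> [0.6637 0.0496] corners [(226, 280), (271, 279), (273, 357), (228, 358)] [[0.692, 0.002], [0.63, 0.0], [0.636, 0.132], [0.704, 0.135]]
t 39.95 p [ 0.5646 -0.1519  0.2738] gap 0.0855 F [0.8 0.7 0.3] q [-0.25  0.32  0.2   1.44 -0.02 -1.82]
tool x,y,z: [[0.016, -0.026, -1.0], [-0.007, -1.0, 0.026], [-1.0, 0.007, -0.016]]
```

Bottle B is in the well and bottle A is where it was. Now bottle A.

Run:
```python
from h import *
A,X,Z,P,Q=plan((.539,-.392),(.5345,-.3145),s=.042,zg=.022); print(A.round(3),P.round(3),Q.round(3)); go(Q,X,Z)
```

```text
[-0.058  0.998  0.   ] [ 0.537 -0.363  0.009] [ 0.533 -0.286  0.086]
t 39.95 p [ 0.5646 -0.1519  0.2738] gap 0.0855 F [0.8 0.7 0.3] q [-0.25  0.32  0.2   1.44 -0.02 -1.82]
tool x,y,z: [[0.016, -0.026, -1.0], [-0.007, -1.0, 0.026], [-1.0, 0.007, -0.016]]
travel total units [4.76 3.23 0.85]
twist total units [-0.84  0.14  9.49]
```

>>> {"op": "step_arm", "data": {
  "commands": [
    {"travel": [0, 0.3, 0], "twist": [-0.09, 0.01, 0.95], "fingers": 1},
    {"travel": [0, 0.3, 0], "twist": [-0.09, 0.01, 0.95], "fingers": 1},
    {"travel": [0, 0, 0], "twist": [-0.09, 0.01, 0.95], "fingers": 1},
    {"travel": [0, 0, 0], "twist": [-0.09, 0.01, 0.95], "fingers": 1},
    {"travel": [0, 0, 0], "twist": [-0.09, 0.01, 0.95], "fingers": 1}
  ]
}}

```text
clock: 40.37
tool_pos: [0.5664, -0.1782, 0.2786]
eef_rot: [2.005, -0.4, -1.959]
wrist_force: [0.6, -0.0, -0.1]
finger_gap: 0.0855
```

>>> {"op": "step_arm", "data": {
  "commands": [
    {"travel": [0, 0, 0], "twist": [-0.09, 0.01, 0.95], "fingers": 1},
    {"travel": [0, 0, 0], "twist": [-0.09, 0.01, 0.95], "fingers": 1},
    {"travel": [0, 0, 0], "twist": [-0.09, 0.01, 0.95], "fingers": 1},
    {"travel": [0, 0, 0], "twist": [-0.09, 0.01, 0.95], "fingers": 1},
    {"travel": [0, 0, 0], "twist": [-0.09, 0.01, 0.9], "fingers": 1}
  ]
}}

```text
clock: 40.78
tool_pos: [0.5705, -0.1719, 0.2821]
eef_rot: [1.756, -0.689, -1.691]
wrist_force: [-0.1, 0.0, 0.3]
finger_gap: 0.085
```

Run:
```python
from h import *
A,X,Z,P,Q=plan((.539,-.392),(.5345,-.3145),s=.042,zg=.022); go(Q,X,Z)
c=cam("wrist");I=ctrl.grab_frame("wrist"); topface(c,I)
```

```text
t 40.78 p [ 0.5705 -0.1719  0.2821] gap 0.085 F [-0.1  0.   0.3] q [ 0.09  0.31 -0.02  1.25 -0.81 -1.53]
tool x,y,z: [[0.054, -0.725, -0.687], [0.038, -0.686, 0.727], [-0.998, -0.066, -0.009]]
travel total units [ 5.38 -1.64  1.17]
twist total units [-0.02 -0.15 -0.35]
amber 1388 [169.4   8.6] -> [ 0.9465 -0.7858] corners [(94, 0), (241, -5), (242, 11), (95, 18)] [[1.149, -0.826], [0.794, -0.845], [0.777, -0.774], [1.112, -0.753]]
amber 182 [349.8 166.5] -> [ 0.5402 -0.3842] corners [(335, 164), (365, 164), (365, 169), (335, 169)] [[0.562, -0.387], [0.518, -0.39], [0.518, -0.381], [0.562, -0.378]]
amber 739 [352.3 199.7] -> [ 0.5357 -0.3286] corners [(335, 189), (369, 189), (369, 213), (335, 213)] [[0.561, -0.344], [0.512, -0.347], [0.513, -0.309], [0.559, -0.307]]
amber 1263 [ 90.  228.4] -> [ 0.8951 -0.2616] corners [(67, 255), (94, 191), (112, 199), (86, 263)] [[0.91, -0.221], [0.913, -0.319], [0.879, -0.308], [0.88, -0.213]]
amber 483 [ 79.9 309.6] -> [ 0.8642 -0.1559] corners [(63, 336), (80, 289), (95, 294), (77, 342)] [[0.873, -0.124], [0.873, -0.18], [0.851, -0.175], [0.853, -0.12]]
```

>>> {"op": "step_arm", "data": {
  "commands": [
    {"travel": [0.6, -0.23, 0.25], "twist": [0, 0, -0.1], "fingers": 1},
    {"travel": [0.8, -0.23, 0.25], "twist": [0, 0, -0.1], "fingers": 1},
    {"travel": [0.8, -0.23, 0.25], "twist": [0, 0, -0.1], "fingers": 1},
    {"travel": [0.8, -0.23, 0.2], "twist": [0, 0, 0], "fingers": 1},
    {"travel": [0.8, -0.23, 0.2], "twist": [0, 0, 0], "fingers": 1}
  ]
}}

```text
clock: 41.25
tool_pos: [0.5395, -0.2437, 0.1407]
eef_rot: [1.783, -0.653, -1.692]
wrist_force: [0.5, -0.3, -0.8]
finger_gap: 0.0854
```

>>> {"op": "step_arm", "data": {
  "commands": [
    {"travel": [0.7, -0.23, 0], "twist": [0, 0, 0], "fingers": 1},
    {"travel": [0.5, -0.2, 0], "twist": [0, 0, 0], "fingers": 1},
    {"travel": [0.2, 0, 0], "twist": [0, 0, 0], "fingers": 1},
    {"travel": [0, 0, 0], "twist": [0, 0, 0], "fingers": 1},
    {"travel": [0, 0, 0], "twist": [0, 0, 0], "fingers": 1}
  ]
}}

```text
clock: 41.67
tool_pos: [0.5405, -0.2713, 0.0804]
eef_rot: [1.785, -0.639, -1.703]
wrist_force: [-0.7, 0.3, 0.7]
finger_gap: 0.0855
```

Run:
```python
from h import *
A,X,Z,P,Q=plan((.5405,-.3885),(.535,-.311),s=.042,zg=.022); print(P.round(3)); go(P,X,Z)
c=cam("wrist");I=ctrl.grab_frame("wrist"); topface(c,I)
```

```text
[ 0.538 -0.36   0.009]
t 41.67 p [ 0.5405 -0.2713  0.0804] gap 0.0855 F [-0.7  0.3  0.7] q [-0.11  0.4  -0.48  0.5  -0.75 -1.84]
tool x,y,z: [[0.068, -0.695, -0.716], [0.052, -0.714, 0.698], [-0.996, -0.085, -0.013]]
travel total units [2.82 0.33 0.26]
twist total units [ 0.02 -0.24  0.15]
amber 711 [332.4 119.5] -> [ 0.5393 -0.3846] corners [(302, 125), (302, 114), (361, 114), (361, 125)] [[0.561, -0.378], [0.562, -0.388], [0.517, -0.392], [0.517, -0.381]]
amber 3021 [333.8 183.1] -> [ 0.5347 -0.3295] corners [(299, 210), (299, 160), (368, 160), (368, 210)] [[0.555, -0.307], [0.56, -0.345], [0.511, -0.349], [0.51, -0.311]]
```

>>> {"op": "step_arm", "data": {
  "commands": [
    {"travel": [0.4, 0.07, 0.15], "twist": [0, -0.08, 0], "fingers": 1},
    {"travel": [0.5, 0.07, 0.12], "twist": [0, -0.08, 0], "fingers": 1},
    {"travel": [0.5, 0.07, 0.1], "twist": [0, -0.08, 0], "fingers": 1},
    {"travel": [0.5, 0.06, 0.08], "twist": [0, 0, 0], "fingers": 1},
    {"travel": [0.4, 0.03, 0.05], "twist": [0, 0, 0], "fingers": 1}
  ]
}}

```text
clock: 42.13
tool_pos: [0.5367, -0.3433, 0.0297]
eef_rot: [1.786, -0.645, -1.704]
wrist_force: [-0.7, 0.5, 1.0]
finger_gap: 0.0857
```

Run:
```python
from h import *
A,X,Z,P,Q=plan((.5405,-.3885),(.535,-.311),s=.042,zg=.022); go(P,X,Z)
```

```text
t 42.13 p [ 0.5367 -0.3433  0.0297] gap 0.0857 F [-0.7  0.5  1. ] q [-0.25  0.47 -0.55  0.24 -0.72 -2.01]
tool x,y,z: [[0.067, -0.696, -0.715], [0.048, -0.714, 0.699], [-0.997, -0.081, -0.014]]
travel total units [ 0.67 -0.07 -0.  ]
twist total units [-0.03 -0.21  0.14]
```

>>> {"op": "step_arm", "data": {
  "commands": [
    {"travel": [0.25, -0.02, 0], "twist": [0, 0, 0], "fingers": 1},
    {"travel": [0.2, -0.02, 0], "twist": [0, 0, 0], "fingers": 1},
    {"travel": [0.07, 0, 0], "twist": [0, 0, 0], "fingers": -1},
    {"travel": [0.03, -0.03, 0], "twist": [0, 0, 0], "fingers": -1},
    {"travel": [0, 0, 0], "twist": [0, 0, 0], "fingers": -1}
  ]
}}

```text
clock: 42.55
tool_pos: [0.5418, -0.3573, 0.0136]
eef_rot: [1.791, -0.645, -1.699]
wrist_force: [-0.7, 0.4, 0.0]
finger_gap: 0.0519
```

>>> {"op": "step_arm", "data": {
  "commands": [
    {"travel": [0, 0, 0], "twist": [0, 0, 0], "fingers": -1},
    {"travel": [0, 0, 0], "twist": [0, 0, 0], "fingers": -1},
    {"travel": [0, 0, 0], "twist": [0, 0, 0], "fingers": -1},
    {"travel": [0, 0, 0], "twist": [0, 0, 0], "fingers": -1},
    {"travel": [0, 0, 0], "twist": [0, 0, 0], "fingers": -1}
  ]
}}

```text
clock: 42.97
tool_pos: [0.5435, -0.3552, 0.0153]
eef_rot: [1.794, -0.642, -1.696]
wrist_force: [0.3, -0.0, -0.6]
finger_gap: 0.0475
```

>>> {"op": "step_arm", "data": {
  "commands": [
    {"travel": [-0.2, 0.2, 0], "twist": [0, 0, 0], "fingers": -1},
    {"travel": [-0.4, 0.4, 0], "twist": [0, 0, 0], "fingers": -1},
    {"travel": [-0.5, 0.5, 0], "twist": [0, 0, 0], "fingers": -1},
    {"travel": [-0.5, 0.5, 0], "twist": [0, 0, 0], "fingers": -1},
    {"travel": [-0.5, 0.3, 0], "twist": [0, 0, 0], "fingers": -1}
  ]
}}

```text
clock: 43.38
tool_pos: [0.5369, -0.3498, 0.1254]
eef_rot: [1.785, -0.633, -1.708]
wrist_force: [0.3, -0.4, -0.5]
finger_gap: 0.0479
```

Run:
```python
from h import *
go((.44,-.08,.16))
c=cam("wrist");I=ctrl.grab_frame("wrist"); topface(c,I)
```

```text
t 43.38 p [ 0.5369 -0.3498  0.1254] gap 0.0479 F [ 0.3 -0.4 -0.5] q [-0.26  0.34 -0.43  0.48 -0.71 -2.03]
tool x,y,z: [[0.066, -0.691, -0.72], [0.056, -0.718, 0.694], [-0.996, -0.086, -0.009]]
travel total units [-5.44 -4.37  1.83]
amber 2416 [321.  168.7] -> [ 0.5432 -0.4451] corners [(270, 157), (372, 157), (372, 180), (270, 180)] [[0.589, -0.454], [0.499, -0.461], [0.499, -0.438], [0.585, -0.431]]
amber 10968 [319.4 293.2] -> [ 0.5356 -0.3413] corners [(255, 337), (256, 247), (382, 248), (381, 339)] [[0.577, -0.308], [0.587, -0.371], [0.49, -0.378], [0.491, -0.314]]
```

>>> {"op": "step_arm", "data": {
  "commands": [
    {"travel": [-0.6, -0.4, 0.3], "twist": [0, 0, 0], "fingers": -1},
    {"travel": [-0.7, -0.5, 0.3], "twist": [0, 0, 0], "fingers": -1},
    {"travel": [-0.7, -0.6, 0.3], "twist": [0, 0, 0], "fingers": -1},
    {"travel": [-0.7, -0.6, 0.3], "twist": [0, 0, 0], "fingers": -1},
    {"travel": [-0.7, -0.6, 0.3], "twist": [0, 0, 0], "fingers": -1}
  ]
}}

```text
clock: 43.85
tool_pos: [0.464, -0.1834, 0.1563]
eef_rot: [1.799, -0.653, -1.696]
wrist_force: [1.7, 1.2, -1.2]
finger_gap: 0.0478
```

>>> {"op": "step_arm", "data": {
  "commands": [
    {"travel": [-0.7, -0.6, 0.2], "twist": [0, 0, 0], "fingers": -1},
    {"travel": [-0.7, -0.6, 0.1], "twist": [0, 0, 0], "fingers": -1},
    {"travel": [-0.5, -0.4, 0], "twist": [0, 0, -0.5], "fingers": -1},
    {"travel": [0, 0, 0], "twist": [0, 0, -1], "fingers": -1},
    {"travel": [0, 0, 0], "twist": [0, 0, -1], "fingers": -1}
  ]
}}

```text
clock: 44.27
tool_pos: [0.4401, -0.0735, 0.1649]
eef_rot: [1.916, -0.47, -1.823]
wrist_force: [0.1, -0.2, -1.5]
finger_gap: 0.0479
```

>>> {"op": "step_arm", "data": {
  "commands": [
    {"travel": [0, 0, 0], "twist": [0, 0, -1], "fingers": -1},
    {"travel": [0, 0, 0], "twist": [0, 0, -1], "fingers": -1},
    {"travel": [0, 0, 0], "twist": [0, 0, -1], "fingers": -1},
    {"travel": [0, 0, 0], "twist": [0, 0, -1], "fingers": -1},
    {"travel": [0, 0, 0], "twist": [0, 0, -1], "fingers": -1}
  ]
}}

```text
clock: 44.68
tool_pos: [0.4421, -0.0691, 0.1667]
eef_rot: [2.14, -0.055, -2.056]
wrist_force: [0.6, 0.5, -2.3]
finger_gap: 0.0478
```

>>> {"op": "step_arm", "data": {
  "commands": [
    {"travel": [0, 0, 0], "twist": [0, 0, -1], "fingers": -1},
    {"travel": [0, 0, 0], "twist": [0, 0, -1], "fingers": -1},
    {"travel": [0, 0, 0], "twist": [0, 0, -1], "fingers": -1},
    {"travel": [0, 0, 0], "twist": [0, 0, -1], "fingers": -1},
    {"travel": [0, 0, 0], "twist": [0, 0, -1], "fingers": -1}
  ]
}}

```text
clock: 45.1
tool_pos: [0.4435, -0.0695, 0.1698]
eef_rot: [-2.154, -0.398, 2.089]
wrist_force: [-1.1, 0.6, -0.8]
finger_gap: 0.0477
```

>>> {"op": "step_arm", "data": {
  "commands": [
    {"travel": [0, 0, 0], "twist": [0, 0, -1], "fingers": -1},
    {"travel": [0, 0, 0], "twist": [0, 0, -1], "fingers": -1},
    {"travel": [0, 0, 0], "twist": [0, 0, -1], "fingers": -1},
    {"travel": [0, 0, 0], "twist": [0, 0, -1], "fingers": -1},
    {"travel": [0, 0, 0], "twist": [0, 0, 0], "fingers": -1}
  ]
}}

```text
clock: 45.52
tool_pos: [0.4449, -0.0727, 0.1697]
eef_rot: [-1.931, -0.702, 1.893]
wrist_force: [-1.0, -0.2, -2.4]
finger_gap: 0.0477
```

Run:
```python
from h import *
up([1.794,-.642,-1.696],(.44,-.06,.045))
```

```text
t 45.52 p [ 0.4449 -0.0727  0.1697] gap 0.0477 F [-1.  -0.2 -2.4] q [-0.5   0.36 -0.16  1.38  0.51 -2.27]
tool x,y,z: [[-0.013, 0.567, -0.823], [0.106, -0.818, -0.565], [-0.994, -0.095, -0.049]]
travel total units [2.75 1.49 0.25]
twist total units [ 0.7  -0.22 -2.44]
```

>>> {"op": "step_arm", "data": {
  "commands": [
    {"travel": [0, 0, 0], "twist": [0.25, -0.08, -0.85], "fingers": -1},
    {"travel": [0, 0, 0], "twist": [0.25, -0.08, -0.85], "fingers": -1},
    {"travel": [0, 0, 0], "twist": [0.2, -0.06, -0.75], "fingers": -1},
    {"travel": [0.3, 0.3, 0], "twist": [0, 0, 0], "fingers": -1},
    {"travel": [0.5, 0.5, 0], "twist": [0, 0, 0], "fingers": -1}
  ]
}}

```text
clock: 45.93
tool_pos: [0.4467, -0.0745, 0.1255]
eef_rot: [-1.752, -0.797, 1.795]
wrist_force: [0.5, -0.2, -2.0]
finger_gap: 0.0475
```

>>> {"op": "step_arm", "data": {
  "commands": [
    {"travel": [0.5, 0.5, 0], "twist": [0, 0, 0], "fingers": -1},
    {"travel": [0.4, 0.4, 0], "twist": [0, 0, 0], "fingers": -1},
    {"travel": [0.2, 0.2, 0], "twist": [0, 0, 0], "fingers": -1},
    {"travel": [0, 0, 0], "twist": [0, 0, 0], "fingers": -1},
    {"travel": [0, 0, 0], "twist": [0, 0, 0], "fingers": -1}
  ]
}}

```text
clock: 46.35
tool_pos: [0.4453, -0.0734, 0.0559]
eef_rot: [-1.755, -0.79, 1.81]
wrist_force: [-0.4, 0.0, -0.2]
finger_gap: 0.048
```

Run:
```python
from h import *
up([1.794,-.642,-1.696],(.44,-.06,.035))
```

```text
t 46.35 p [ 0.4453 -0.0734  0.0559] gap 0.048 F [-0.4  0.  -0.2] q [-0.56  0.6  -0.22  1.28  0.6  -2.36]
tool x,y,z: [[-0.05, 0.701, -0.711], [0.045, -0.71, -0.703], [-0.998, -0.067, 0.004]]
travel total units [0.61 0.12 0.11]
twist total units [-0.01  0.06 -0.23]
```

>>> {"op": "step_arm", "data": {
  "commands": [
    {"travel": [0.09, 0.09, 0], "twist": [0, 0, -0.2], "fingers": -1},
    {"travel": [0.09, 0.09, 0], "twist": [0, 0, 0], "fingers": -1},
    {"travel": [0.08, 0.08, 0], "twist": [0, 0, 0], "fingers": -1},
    {"travel": [0.04, 0.04, 0], "twist": [0, 0, 0], "fingers": -1},
    {"travel": [0, 0, 0], "twist": [0, 0, 0], "fingers": -1}
  ]
}}

```text
clock: 46.77
tool_pos: [0.4468, -0.0739, 0.0401]
eef_rot: [-1.751, -0.802, 1.801]
wrist_force: [0.7, -0.9, -0.9]
finger_gap: 0.0481
```

>>> {"op": "step_arm", "data": {
  "commands": [
    {"travel": [0.03, 0.03, 0], "twist": [0, 0, 0], "fingers": -1},
    {"travel": [0.03, 0.03, 0], "twist": [0, 0, 0], "fingers": -1},
    {"travel": [0, 0, 0], "twist": [0, 0, 0], "fingers": -1},
    {"travel": [0, 0, 0], "twist": [0, 0, 0], "fingers": -1},
    {"travel": [0.03, 0.03, 0], "twist": [0, 0, 0], "fingers": -1}
  ]
}}

```text
clock: 47.18
tool_pos: [0.4469, -0.0742, 0.0376]
eef_rot: [-1.751, -0.801, 1.798]
wrist_force: [-6.5, -13.0, 29.8]
finger_gap: 0.0476
```

Contact. I release, retreat and look from above.

>>> {"op": "step_arm", "data": {
  "commands": [
    {"travel": [0, 0, 0], "twist": [0, 0, 0], "fingers": -1},
    {"travel": [0, 0, 0], "twist": [0, 0, 0], "fingers": 1},
    {"travel": [0, 0, 0], "twist": [0, 0, 0], "fingers": 1},
    {"travel": [0, 0, 0], "twist": [0, 0, 0], "fingers": 1},
    {"travel": [0, 0, 0], "twist": [0, 0, 0], "fingers": 1}
  ]
}}

```text
clock: 47.6
tool_pos: [0.4473, -0.0745, 0.038]
eef_rot: [-1.753, -0.801, 1.797]
wrist_force: [-0.8, -0.0, 1.1]
finger_gap: 0.085
```

>>> {"op": "step_arm", "data": {
  "commands": [
    {"travel": [-0.3, 0, 0], "twist": [0, 0, 0], "fingers": 1},
    {"travel": [-0.6, 0, 0], "twist": [0, 0, 0], "fingers": 1},
    {"travel": [-0.8, 0, 0], "twist": [0, 0, 0], "fingers": 1},
    {"travel": [-0.8, 0, 0], "twist": [0, 0, 0], "fingers": 1},
    {"travel": [-0.6, -0.4, 0], "twist": [0, 0, 0], "fingers": 1}
  ]
}}

```text
clock: 48.02
tool_pos: [0.4494, -0.1501, 0.1352]
eef_rot: [-1.738, -0.807, 1.803]
wrist_force: [1.4, -0.4, 0.1]
finger_gap: 0.0853
```

>>> {"op": "step_arm", "data": {
  "commands": [
    {"travel": [-0.7, -0.7, 0], "twist": [0, 0, 0.5], "fingers": 1},
    {"travel": [-0.7, -0.7, 0], "twist": [0, 0, 0.5], "fingers": 1},
    {"travel": [-0.5, -0.5, 0], "twist": [0, 0, 1], "fingers": 1},
    {"travel": [0, 0, 0], "twist": [0, 0, 1], "fingers": 1},
    {"travel": [0, 0, 0], "twist": [0, 0, 1], "fingers": 1}
  ]
}}

```text
clock: 48.43
tool_pos: [0.4511, -0.1531, 0.248]
eef_rot: [-1.96, -0.534, 2.003]
wrist_force: [-0.3, -0.0, -0.9]
finger_gap: 0.0856
```

>>> {"op": "step_arm", "data": {
  "commands": [
    {"travel": [0, 0, 0], "twist": [0, 0, 1], "fingers": 1},
    {"travel": [0, 0, 0], "twist": [0, 0, 1], "fingers": 1},
    {"travel": [0, 0, 0], "twist": [0, 0, 1], "fingers": 1},
    {"travel": [0, 0, 0], "twist": [0, 0, 1], "fingers": 1},
    {"travel": [0, 0, 0], "twist": [0, 0, 0.9], "fingers": 1}
  ]
}}

```text
clock: 48.85
tool_pos: [0.4525, -0.1542, 0.2519]
eef_rot: [2.22, 0.126, -2.216]
wrist_force: [0.1, 0.1, -0.1]
finger_gap: 0.0855
```

>>> {"op": "step_arm", "data": {
  "commands": [
    {"travel": [0.3, -0.5, 0], "twist": [0, 0, 0.25], "fingers": 1},
    {"travel": [0.3, -0.5, 0], "twist": [0, 0, 0.2], "fingers": 1},
    {"travel": [0.3, -0.2, 0], "twist": [0, 0, 0], "fingers": 1},
    {"travel": [0, 0, 0], "twist": [0, 0, 0], "fingers": 1},
    {"travel": [0, 0, 0], "twist": [0, 0, 0], "fingers": 1}
  ]
}}

```text
clock: 49.27
tool_pos: [0.4492, -0.1009, 0.2188]
eef_rot: [2.204, 0.081, -2.186]
wrist_force: [0.7, -0.4, 0.2]
finger_gap: 0.0858
```

Run:
```python
from h import *
c=cam("wrist"); I=ctrl.grab_frame("wrist"); cv2.imwrite("pics/w16.png",I); topface(c,I,.078,200)
go((.445,-.087,.03),(0,0,-1),(-.998,-.07,0))
```

```text
amber 1194 [321.7 182.2] -> [ 0.4467 -0.097 ] corners [(297, 164), (346, 164), (346, 218), (297, 218)] [[0.471, -0.113], [0.426, -0.116], [0.421, -0.062], [0.468, -0.059]]
amber 2040 [116.2 271.5] -> [0.6596 0.0161] corners [(74, 247), (140, 236), (152, 309), (87, 320)] [[0.702, -0.009], [0.627, -0.028], [0.625, 0.062], [0.707, 0.087]]
t 49.32 p [ 0.4491 -0.1011  0.2188] gap 0.0858 F [-0.4 -0.2  0.2] q [-0.23  0.13 -0.18  1.25  0.01 -1.86]
tool x,y,z: [[0.008, 0.012, -1.0], [0.062, -0.998, -0.011], [-0.998, -0.062, -0.008]]
travel total units [ 4.72 -0.31  0.12]
twist total units [-0.09 -0.1   0.14]
```

>>> {"op": "step_arm", "data": {
  "commands": [
    {"travel": [0.5, -0.15, 0.06], "twist": [0, 0, 0.1], "fingers": 1},
    {"travel": [0.8, -0.15, 0.06], "twist": [0, 0, 0], "fingers": 1},
    {"travel": [0.9, 0, 0], "twist": [0, 0, 0], "fingers": 1},
    {"travel": [0.8, 0, 0], "twist": [0, 0, 0], "fingers": 1},
    {"travel": [0.5, 0, 0], "twist": [0, 0, 0], "fingers": 1}
  ]
}}

```text
clock: 49.73
tool_pos: [0.4521, -0.0938, 0.0819]
eef_rot: [2.217, 0.063, -2.166]
wrist_force: [-1.1, 0.7, 0.2]
finger_gap: 0.0852
```

Run:
```python
from h import *
go((.4465,-.087,.03),(0,0,-1),(-.998,-.065,0))
```

```text
t 49.73 p [ 0.4521 -0.0938  0.0819] gap 0.0852 F [-1.1  0.7  0.2] q [-0.21  0.22 -0.45  0.88  0.   -1.84]
tool x,y,z: [[0.023, -0.0, -1.0], [0.058, -0.998, 0.001], [-0.998, -0.058, -0.023]]
travel total units [ 1.29 -0.18  0.16]
twist total units [-0.09 -0.29 -0.02]
```

>>> {"op": "step_arm", "data": {
  "commands": [
    {"travel": [0.4, -0.1, 0.06], "twist": [0, -0.15, 0], "fingers": 1},
    {"travel": [0.4, -0.08, 0.06], "twist": [0, -0.14, 0], "fingers": 1},
    {"travel": [0.3, -0.05, 0.06], "twist": [0, 0, 0], "fingers": 1},
    {"travel": [0.15, -0.03, 0.05], "twist": [0, 0, 0], "fingers": 1},
    {"travel": [0.05, 0, 0], "twist": [0, 0, 0], "fingers": 1}
  ]
}}

```text
clock: 50.15
tool_pos: [0.4426, -0.0883, 0.0248]
eef_rot: [2.189, 0.056, -2.201]
wrist_force: [-0.4, -0.0, 0.4]
finger_gap: 0.0856
```

>>> {"op": "step_arm", "data": {
  "commands": [
    {"travel": [0, 0, 0], "twist": [0, 0, 0], "fingers": -1},
    {"travel": [0, 0, 0], "twist": [0, 0, 0], "fingers": -1},
    {"travel": [0, 0, 0], "twist": [0, 0, 0], "fingers": -1},
    {"travel": [0, 0, 0], "twist": [0, 0, 0], "fingers": -1},
    {"travel": [0, 0, 0], "twist": [0, 0, 0], "fingers": -1}
  ]
}}

```text
clock: 50.57
tool_pos: [0.4454, -0.0904, 0.0274]
eef_rot: [2.195, 0.052, -2.197]
wrist_force: [0.1, 0.0, -1.9]
finger_gap: 0.0477
```

>>> {"op": "step_arm", "data": {
  "commands": [
    {"travel": [0, 0, 0], "twist": [0, 0, 0], "fingers": -1},
    {"travel": [0, 0, 0], "twist": [0, 0, 0], "fingers": -1},
    {"travel": [0, 0, 0], "twist": [0, 0, 0], "fingers": -1},
    {"travel": [-0.2, 0, 0], "twist": [0, 0, 0], "fingers": -1},
    {"travel": [-0.6, 0, 0], "twist": [0, 0, 0], "fingers": -1}
  ]
}}

```text
clock: 50.98
tool_pos: [0.4429, -0.0898, 0.0581]
eef_rot: [2.189, 0.054, -2.204]
wrist_force: [0.8, 0.7, -2.1]
finger_gap: 0.0477
```

Run:
```python
from h import *
go((.646,-.062,.24),(0,0,-1),(-1,0,0))
```

```text
t 50.98 p [ 0.4429 -0.0898  0.0581] gap 0.0477 F [ 0.8  0.7 -2.1] q [-0.2   0.25 -0.48  0.85 -0.   -1.82]
tool x,y,z: [[-0.007, -0.0, -1.0], [0.049, -0.999, -0.0], [-0.999, -0.049, 0.007]]
travel total units [-4.58 -0.44 -5.07]
twist total units [ 0.62  0.08 -0.  ]
```

Slot 3 lies next to the raised frame, and with this low grip the gripper's body would be close to it. I set the bottle back down and regrip it higher, about 55 mm above its base.

>>> {"op": "step_arm", "data": {
  "commands": [
    {"travel": [0.4, 0, 0], "twist": [0, 0, 0], "fingers": -1},
    {"travel": [0.2, 0, 0], "twist": [0, 0, 0], "fingers": -1},
    {"travel": [0.1, 0, 0], "twist": [0, 0, 0], "fingers": -1},
    {"travel": [0, 0, 0], "twist": [0, 0, 0], "fingers": -1},
    {"travel": [0, 0, 0], "twist": [0, 0, 0], "fingers": -1}
  ]
}}

```text
clock: 51.4
tool_pos: [0.4454, -0.0901, 0.0344]
eef_rot: [2.195, 0.053, -2.196]
wrist_force: [0.4, 0.6, -1.5]
finger_gap: 0.0474
```

>>> {"op": "step_arm", "data": {
  "commands": [
    {"travel": [0.03, 0, 0], "twist": [0, 0, 0], "fingers": -1},
    {"travel": [0, 0, 0], "twist": [0, 0, 0], "fingers": -1},
    {"travel": [0.03, 0, 0], "twist": [0, 0, 0], "fingers": -1},
    {"travel": [0, 0, 0], "twist": [0, 0, 0], "fingers": -1},
    {"travel": [0.03, 0, 0], "twist": [0, 0, 0], "fingers": -1}
  ]
}}

```text
clock: 51.82
tool_pos: [0.4454, -0.0901, 0.0308]
eef_rot: [2.194, 0.053, -2.197]
wrist_force: [-0.2, -0.8, -2.0]
finger_gap: 0.0478
```

>>> {"op": "step_arm", "data": {
  "commands": [
    {"travel": [0.04, 0, 0], "twist": [0, 0, 0], "fingers": -1},
    {"travel": [0, 0, 0], "twist": [0, 0, 0], "fingers": -1},
    {"travel": [0.03, 0, 0], "twist": [0, 0, 0], "fingers": -1},
    {"travel": [0, 0, 0], "twist": [0, 0, 0], "fingers": -1},
    {"travel": [0.03, 0, 0], "twist": [0, 0, 0], "fingers": -1}
  ]
}}

```text
clock: 52.23
tool_pos: [0.4454, -0.0901, 0.0265]
eef_rot: [2.194, 0.053, -2.197]
wrist_force: [0.4, 0.9, -0.8]
finger_gap: 0.0476
```

>>> {"op": "step_arm", "data": {
  "commands": [
    {"travel": [0.03, 0, 0], "twist": [0, 0, 0], "fingers": -1},
    {"travel": [0, 0, 0], "twist": [0, 0, 0], "fingers": -1},
    {"travel": [0, 0, 0], "twist": [0, 0, 0], "fingers": -1},
    {"travel": [0, 0, 0], "twist": [0, 0, 0], "fingers": -1},
    {"travel": [0.03, 0, 0], "twist": [0, 0, 0], "fingers": -1}
  ]
}}

```text
clock: 52.65
tool_pos: [0.446, -0.0904, 0.0263]
eef_rot: [2.197, 0.052, -2.193]
wrist_force: [-3.2, 0.0, 26.7]
finger_gap: 0.0478
```

>>> {"op": "step_arm", "data": {
  "commands": [
    {"travel": [0, 0, 0], "twist": [0, 0, 0], "fingers": -1},
    {"travel": [0, 0, 0], "twist": [0, 0, 0], "fingers": 1},
    {"travel": [0, 0, 0], "twist": [0, 0, 0], "fingers": 1},
    {"travel": [0, 0, 0], "twist": [0, 0, 0], "fingers": 1},
    {"travel": [-0.2, -0.05, 0], "twist": [0, 0, 0], "fingers": 1}
  ]
}}

```text
clock: 53.07
tool_pos: [0.4452, -0.0883, 0.0333]
eef_rot: [2.195, 0.052, -2.196]
wrist_force: [-0.4, 0.3, -0.1]
finger_gap: 0.0855
```

>>> {"op": "step_arm", "data": {
  "commands": [
    {"travel": [-0.3, -0.04, 0], "twist": [0, 0, 0], "fingers": 1},
    {"travel": [-0.2, 0, 0], "twist": [0, 0, 0], "fingers": 1},
    {"travel": [0, 0, 0], "twist": [0, 0, 0], "fingers": 1},
    {"travel": [0, 0, 0], "twist": [0, 0, 0], "fingers": 1},
    {"travel": [0, 0, 0], "twist": [0, 0, 0], "fingers": -1}
  ]
}}

```text
clock: 53.48
tool_pos: [0.4459, -0.0863, 0.0562]
eef_rot: [2.197, 0.052, -2.194]
wrist_force: [0.4, 0.8, 0.6]
finger_gap: 0.0755
```

>>> {"op": "step_arm", "data": {
  "commands": [
    {"travel": [0, 0, 0], "twist": [0, 0, 0], "fingers": -1},
    {"travel": [0, 0, 0], "twist": [0, 0, 0], "fingers": -1},
    {"travel": [0, 0, 0], "twist": [0, 0, 0], "fingers": -1},
    {"travel": [0, 0, 0], "twist": [0, 0, 0], "fingers": -1},
    {"travel": [0, 0, 0], "twist": [0, 0, 0], "fingers": -1}
  ],
  "squeeze": 50
}}

```text
clock: 53.9
tool_pos: [0.4459, -0.0863, 0.056]
eef_rot: [2.197, 0.052, -2.194]
wrist_force: [-0.8, -0.2, 4.4]
finger_gap: 0.0473
```

>>> {"op": "step_arm", "data": {
  "commands": [
    {"travel": [0, 0, 0], "twist": [0, 0, 0], "fingers": -1},
    {"travel": [0, 0, 0], "twist": [0, 0, 0], "fingers": -1},
    {"travel": [0, 0, 0], "twist": [0, 0, 0], "fingers": -1},
    {"travel": [-0.2, 0, 0], "twist": [0, 0, 0], "fingers": -1},
    {"travel": [-0.4, 0, 0], "twist": [0, 0, 0], "fingers": -1}
  ]
}}

```text
clock: 54.32
tool_pos: [0.4435, -0.0859, 0.0781]
eef_rot: [2.191, 0.054, -2.201]
wrist_force: [-0.0, -1.0, -1.3]
finger_gap: 0.0467
```

Run:
```python
from h import *
go((.646,-.062,.25),(0,0,-1),(-1,0,0))
```

```text
t 54.32 p [ 0.4435 -0.0859  0.0781] gap 0.0467 F [-0.  -1.  -1.3] q [-0.19  0.23 -0.45  0.9  -0.   -1.81]
tool x,y,z: [[-0.005, -0.001, -1.0], [0.05, -0.999, 0.0], [-0.999, -0.05, 0.005]]
travel total units [-4.32 -0.34 -5.07]
twist total units [ 0.62  0.06 -0.01]
```

>>> {"op": "step_arm", "data": {
  "commands": [
    {"travel": [-0.6, 0, 0], "twist": [0, 0, 0], "fingers": -1},
    {"travel": [-0.9, 0, 0], "twist": [0, 0, 0], "fingers": -1},
    {"travel": [-1, 0, 0], "twist": [0, 0, 0], "fingers": -1},
    {"travel": [-1, 0, 0], "twist": [0, 0, 0], "fingers": -1},
    {"travel": [-0.6, -0.1, -0.4], "twist": [0.2, 0, 0], "fingers": -1}
  ]
}}

```text
clock: 54.73
tool_pos: [0.4534, -0.0805, 0.2464]
eef_rot: [2.186, 0.038, -2.225]
wrist_force: [1.3, -0.2, -1.5]
finger_gap: 0.0471
```

>>> {"op": "step_arm", "data": {
  "commands": [
    {"travel": [-0.1, -0.1, -0.8], "twist": [0.2, 0, 0], "fingers": -1},
    {"travel": [0, -0.1, -0.9], "twist": [0.2, 0, 0], "fingers": -1},
    {"travel": [0, 0, -0.9], "twist": [0, 0, 0], "fingers": -1},
    {"travel": [0, 0, -0.9], "twist": [0, 0, 0], "fingers": -1},
    {"travel": [0, 0, -0.7], "twist": [0, 0, 0], "fingers": -1}
  ]
}}

```text
clock: 55.15
tool_pos: [0.626, -0.0703, 0.2606]
eef_rot: [-2.215, 0.005, 2.226]
wrist_force: [0.2, -0.5, -2.1]
finger_gap: 0.0471
```

>>> {"op": "step_arm", "data": {
  "commands": [
    {"travel": [0, 0, -0.3], "twist": [0, 0, 0], "fingers": -1},
    {"travel": [0, 0, 0], "twist": [0, 0, 0], "fingers": -1},
    {"travel": [0, 0, 0], "twist": [0, 0, 0], "fingers": -1},
    {"travel": [0, 0, 0], "twist": [0, 0, 0], "fingers": -1},
    {"travel": [0, 0, 0], "twist": [0, 0, 0], "fingers": -1}
  ]
}}

```text
clock: 55.57
tool_pos: [0.6409, -0.0699, 0.2571]
eef_rot: [-2.21, 0.003, 2.232]
wrist_force: [0.8, 0.4, -0.7]
finger_gap: 0.047
```

Run:
```python
from h import *
go((.646,-.062,.12),(0,0,-1),(-1,0,0))
I=ctrl.grab_frame("scene"); W=ctrl.grab_frame("wrist")
cv2.imwrite("pics/s17.png",np.hstack([cv2.resize(I[150:300,210:360],(400,400),interpolation=2),W[:,150:550]]))
```

```text
t 55.57 p [ 0.6409 -0.0699  0.2571] gap 0.047 F [ 0.8  0.4 -0.7] q [-0.11  0.46  0.38  1.5  -0.   -1.68]
tool x,y,z: [[-0.01, -0.001, -1.0], [-0.002, -1.0, 0.001], [-1.0, 0.002, 0.01]]
travel total units [ 3.43 -0.2  -0.16]
twist total units [-0.03  0.12 -0.01]
```

View pics/s17.png

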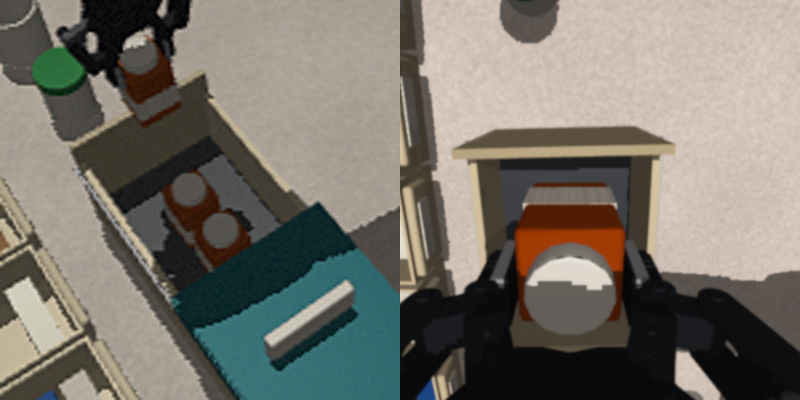

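Both bottles stand in the well (scene half, caps at (190,190) and (222,230)), with free room on the frame side. I check the spacing in numbers.

Run:
```python
from h import *
c=cam("scene");w=cam("wrist")
print("capB",onz(c,281.3,221.3,.129).round(3),"capC",onz(c,293,236.3,.129).round(3))
print("frame inner top",onz(w,312,157,.156).round(3),"outer",onz(w,310,129,.156).round(3), "pad far edge",onz(w,312,160,.037).round(3))
```

```text
capB [0.647 0.008 0.129] capC [0.645 0.07  0.129]
frame inner top [ 0.645 -0.099  0.156] outer [ 0.646 -0.121  0.156] pad far edge [ 0.646 -0.073  0.037]
```

>>> {"op": "step_arm", "data": {
  "commands": [
    {"travel": [0.4, -0.1, -0.08], "twist": [0, 0, 0], "fingers": -1},
    {"travel": [0.7, -0.1, -0.08], "twist": [0, 0, 0], "fingers": -1},
    {"travel": [0.7, 0, 0], "twist": [0, 0, 0], "fingers": -1},
    {"travel": [0.6, 0, 0], "twist": [0, 0, 0], "fingers": -1},
    {"travel": [0.4, 0, 0], "twist": [0, 0, 0], "fingers": -1}
  ]
}}

```text
clock: 56.08
tool_pos: [0.6467, -0.0626, 0.1506]
eef_rot: [-2.226, 0.006, 2.216]
wrist_force: [-0.3, -0.1, -1.2]
finger_gap: 0.0472
```

Run:
```python
from h import *
go((.646,-.062,.1),(0,0,-1),(-1,0,0))
```

```text
t 56.08 p [ 0.6467 -0.0626  0.1506] gap 0.0472 F [-0.3 -0.1 -1.2] q [-0.1   0.48  0.15  1.23 -0.   -1.66]
tool x,y,z: [[0.005, -0.002, -1.0], [-0.003, -1.0, 0.002], [-1.0, 0.003, -0.005]]
travel total units [ 1.27 -0.02  0.02]
twist total units [-0.04 -0.06 -0.03]
```

>>> {"op": "step_arm", "data": {
  "commands": [
    {"travel": [0.4, 0, 0], "twist": [0, 0, 0], "fingers": -1},
    {"travel": [0.3, 0, 0], "twist": [0, 0, 0], "fingers": -1},
    {"travel": [0.15, 0, 0], "twist": [0, 0, 0], "fingers": -1},
    {"travel": [0.08, 0, 0], "twist": [0, 0, 0], "fingers": -1},
    {"travel": [0, 0, 0], "twist": [0, 0, 0], "fingers": -1}
  ]
}}

```text
clock: 56.5
tool_pos: [0.6417, -0.0628, 0.1106]
eef_rot: [-2.221, 0.007, 2.219]
wrist_force: [-0.3, 0.7, -0.6]
finger_gap: 0.0469
```

>>> {"op": "step_arm", "data": {
  "commands": [
    {"travel": [0.05, 0, 0], "twist": [0, 0, 0], "fingers": -1},
    {"travel": [0.05, 0, 0], "twist": [0, 0, 0], "fingers": -1},
    {"travel": [0, 0, 0], "twist": [0, 0, 0], "fingers": -1},
    {"travel": [0, 0, 0], "twist": [0, 0, 0], "fingers": -1},
    {"travel": [0.03, 0, 0], "twist": [0, 0, 0], "fingers": -1}
  ]
}}

```text
clock: 56.92
tool_pos: [0.6434, -0.0631, 0.1091]
eef_rot: [-2.228, 0.008, 2.213]
wrist_force: [-0.8, -0.9, -1.3]
finger_gap: 0.0471
```

>>> {"op": "step_arm", "data": {
  "commands": [
    {"travel": [0.06, 0, 0], "twist": [0, 0, 0], "fingers": -1},
    {"travel": [0.06, 0, 0], "twist": [0, 0, 0], "fingers": -1},
    {"travel": [0.06, 0, 0], "twist": [0, 0, 0], "fingers": -1},
    {"travel": [0.03, 0, 0], "twist": [0, 0, 0], "fingers": -1},
    {"travel": [0.02, 0, 0], "twist": [0, 0, 0], "fingers": -1}
  ]
}}

```text
clock: 57.33
tool_pos: [0.6439, -0.0631, 0.0993]
eef_rot: [-2.229, 0.008, 2.212]
wrist_force: [0.3, 0.3, -1.3]
finger_gap: 0.0475
```

>>> {"op": "step_arm", "data": {
  "commands": [
    {"travel": [0.03, 0, 0], "twist": [0, 0, 0], "fingers": -1},
    {"travel": [0, 0, 0], "twist": [0, 0, 0], "fingers": -1},
    {"travel": [0.03, 0, 0], "twist": [0, 0, 0], "fingers": -1},
    {"travel": [0, 0, 0], "twist": [0, 0, 0], "fingers": -1},
    {"travel": [0.03, 0, 0], "twist": [0, 0, 0], "fingers": -1}
  ]
}}

```text
clock: 57.75
tool_pos: [0.6438, -0.0631, 0.0951]
eef_rot: [-2.228, 0.008, 2.213]
wrist_force: [-0.2, 0.9, -1.5]
finger_gap: 0.0471
```

>>> {"op": "step_arm", "data": {
  "commands": [
    {"travel": [0.03, 0, 0], "twist": [0, 0, 0], "fingers": -1},
    {"travel": [0, 0, 0], "twist": [0, 0, 0], "fingers": -1},
    {"travel": [0.03, 0, 0], "twist": [0, 0, 0], "fingers": -1},
    {"travel": [0, 0, 0], "twist": [0, 0, 0], "fingers": -1},
    {"travel": [0.03, 0, 0], "twist": [0, 0, 0], "fingers": -1}
  ]
}}

```text
clock: 58.17
tool_pos: [0.6444, -0.0633, 0.0932]
eef_rot: [-2.231, 0.008, 2.21]
wrist_force: [-5.1, 0.0, 14.5]
finger_gap: 0.0464
```

>>> {"op": "step_arm", "data": {
  "commands": [
    {"travel": [0, 0, 0], "twist": [0, 0, 0], "fingers": -1},
    {"travel": [0, 0, 0], "twist": [0, 0, 0], "fingers": -1},
    {"travel": [0, 0, 0], "twist": [0, 0, 0], "fingers": -1},
    {"travel": [0, 0, 0], "twist": [0, 0, 0], "fingers": -1},
    {"travel": [0.03, 0, 0], "twist": [0, 0, 0], "fingers": -1}
  ]
}}

```text
clock: 58.58
tool_pos: [0.6447, -0.0634, 0.0932]
eef_rot: [-2.233, 0.009, 2.209]
wrist_force: [-5.6, 0.1, 22.3]
finger_gap: 0.0467
```

Contact at z=0.093, as predicted. I release, rise and go over behind the grip bar.

>>> {"op": "step_arm", "data": {
  "commands": [
    {"travel": [0, 0, 0], "twist": [0, 0, 0], "fingers": -1},
    {"travel": [0, 0, 0], "twist": [0, 0, 0], "fingers": 0.6},
    {"travel": [0, 0, 0], "twist": [0, 0, 0], "fingers": 0.6},
    {"travel": [0, 0, 0], "twist": [0, 0, 0], "fingers": 0.6},
    {"travel": [0, 0, 0], "twist": [0, 0, 0], "fingers": 0.6}
  ]
}}

```text
clock: 59.0
tool_pos: [0.6451, -0.0634, 0.0935]
eef_rot: [-2.234, 0.009, 2.208]
wrist_force: [-0.1, -0.6, -0.4]
finger_gap: 0.0684
```

>>> {"op": "step_arm", "data": {
  "commands": [
    {"travel": [-0.2, 0, 0], "twist": [0, 0, 0], "fingers": 0.6},
    {"travel": [-0.5, 0, 0], "twist": [0, 0, 0], "fingers": 0.6},
    {"travel": [-0.8, 0, 0], "twist": [0, 0, 0], "fingers": 0.6},
    {"travel": [-1, 0, 0], "twist": [0, 0, 0], "fingers": 0.6},
    {"travel": [-1, 0, 0], "twist": [0, 0, 0], "fingers": 0.6}
  ]
}}

```text
clock: 59.42
tool_pos: [0.6385, -0.0625, 0.2294]
eef_rot: [-2.212, 0.007, 2.227]
wrist_force: [1.6, -0.4, -0.8]
finger_gap: 0.0685
```

>>> {"op": "step_arm", "data": {
  "commands": [
    {"travel": [-0.5, -0.4, 0], "twist": [0, 0, 0], "fingers": -1},
    {"travel": [-0.1, -1, 0], "twist": [0, 0, 0], "fingers": -1},
    {"travel": [0, -1, 0], "twist": [0, 0, 0], "fingers": -1},
    {"travel": [0, -1, 0], "twist": [0, 0, 0], "fingers": -1},
    {"travel": [0, -1, 0], "twist": [0, 0, 0], "fingers": -1}
  ]
}}

```text
clock: 59.83
tool_pos: [0.6438, 0.1107, 0.2696]
eef_rot: [-2.229, 0.023, 2.2]
wrist_force: [1.4, 0.1, -0.2]
finger_gap: 0.0073
```

>>> {"op": "step_arm", "data": {
  "commands": [
    {"travel": [0, -1, 0], "twist": [0, 0, 0], "fingers": -1},
    {"travel": [0, -1, 0], "twist": [0, 0, 0], "fingers": -1},
    {"travel": [0, -1, 0], "twist": [0, 0, 0], "fingers": -1},
    {"travel": [0, -0.8, 0], "twist": [0, 0, 0], "fingers": -1},
    {"travel": [0, 0, 0], "twist": [0, 0, 0], "fingers": -1}
  ]
}}

```text
clock: 60.25
tool_pos: [0.6443, 0.2769, 0.2726]
eef_rot: [-2.233, 0.014, 2.197]
wrist_force: [0.7, -0.7, 0.2]
finger_gap: 0.0001
```

Run:
```python
from h import *
go((.643,.262,.168),(0,0,-1),(-1,0,0))
I=ctrl.grab_frame("scene");D=ctrl.grab_frame("side"); c=cam("scene")
cv2.imwrite("pics/s18.png",np.hstack([cv2.resize(I[150:350,200:400],(400,400),interpolation=2),cv2.resize(D[120:280,300:460],(400,400),interpolation=2)]))
```

```text
t 60.25 p [0.6443 0.2769 0.2726] gap 0.0001 F [ 0.7 -0.7  0.2] q [ 0.41  0.55  0.57  1.58 -0.01 -1.15]
tool x,y,z: [[0.017, -0.0, -1.0], [-0.013, -1.0, -0.0], [-1.0, 0.013, -0.017]]
travel total units [2.61 0.37 0.07]
twist total units [-0.16 -0.21 -0.  ]
```

View pics/s18.png

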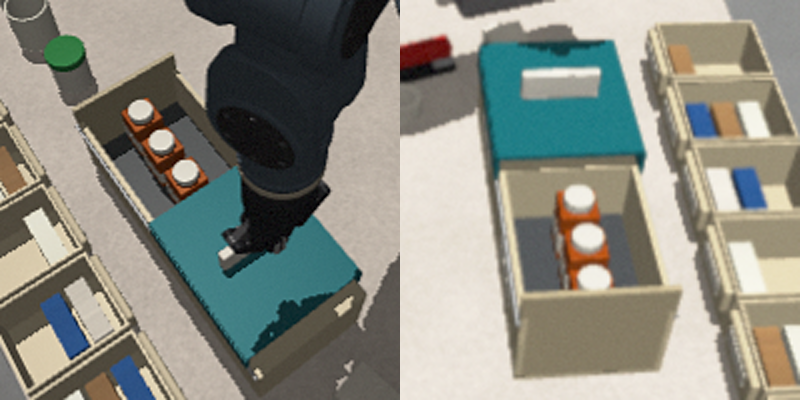

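All three bottles stand upright in the well: caps at (140,112), (162,142), (186,173) in the scene half. Now I lower the closed fingers behind the bar and push the hatch shut.

>>> {"op": "step_arm", "data": {
  "commands": [
    {"travel": [0.5, 0, 0], "twist": [0, -0.1, 0], "fingers": -1},
    {"travel": [0.7, 0, 0], "twist": [0, -0.1, 0], "fingers": -1},
    {"travel": [0.7, 0, 0], "twist": [0, 0, 0], "fingers": -1},
    {"travel": [0.5, 0, 0], "twist": [0, 0, 0], "fingers": -1},
    {"travel": [0.2, 0, 0], "twist": [0, 0, 0], "fingers": -1}
  ]
}}

```text
clock: 60.77
tool_pos: [0.6479, 0.2669, 0.1714]
eef_rot: [-2.221, 0.021, 2.202]
wrist_force: [0.1, 0.2, 0.1]
finger_gap: -0.0003
```

Run:
```python
from h import *
go((.643,.03,.168),(0,0,-1),(-1,0,0))
```

```text
t 60.77 p [0.6479 0.2669 0.1714] gap -0.0003 F [0.1 0.2 0.1] q [ 0.39  0.56  0.34  1.34 -0.   -1.16]
tool x,y,z: [[0.009, -0.0, -1.0], [-0.019, -1.0, -0.0], [-1.0, 0.019, -0.009]]
travel total units [0.08 5.92 0.01]
twist total units [-0.24 -0.11  0.  ]
```

>>> {"op": "step_arm", "data": {
  "commands": [
    {"travel": [0, 0.2, 0], "twist": [0, 0, 0], "fingers": -1},
    {"travel": [0, 0.3, 0], "twist": [0, 0, 0], "fingers": -1},
    {"travel": [0, 0.4, 0], "twist": [0, 0, 0], "fingers": -1},
    {"travel": [0, 0.4, 0], "twist": [0, 0, 0], "fingers": -1},
    {"travel": [0, 0.4, 0], "twist": [0, 0, 0], "fingers": -1}
  ]
}}

```text
clock: 61.18
tool_pos: [0.6465, 0.1941, 0.1734]
eef_rot: [-2.219, 0.016, 2.201]
wrist_force: [0.7, 4.6, -4.4]
finger_gap: 0.0002
```

>>> {"op": "step_arm", "data": {
  "commands": [
    {"travel": [0, 0.4, 0], "twist": [0, 0, 0], "fingers": -1},
    {"travel": [0, 0.5, 0], "twist": [0, 0, 0], "fingers": -1},
    {"travel": [0, 0.5, 0], "twist": [0, 0, 0], "fingers": -1},
    {"travel": [0, 0.5, 0], "twist": [0, 0, 0], "fingers": -1},
    {"travel": [0, 0.5, 0], "twist": [0, 0, 0], "fingers": -1}
  ]
}}

```text
clock: 61.6
tool_pos: [0.6454, 0.0922, 0.1797]
eef_rot: [-2.222, 0.001, 2.187]
wrist_force: [1.2, 6.3, -4.2]
finger_gap: -0.0001
```

>>> {"op": "step_arm", "data": {
  "commands": [
    {"travel": [0, 0.4, 0], "twist": [0, 0, 0], "fingers": -1},
    {"travel": [0, 0.4, 0], "twist": [0, 0, 0], "fingers": -1},
    {"travel": [0, 0.2, 0], "twist": [0, 0, 0], "fingers": -1},
    {"travel": [0, 0.1, 0], "twist": [0, 0, 0], "fingers": -1},
    {"travel": [0, 0.1, 0], "twist": [0, 0, 0], "fingers": -1}
  ]
}}

```text
clock: 62.02
tool_pos: [0.6443, 0.0351, 0.1858]
eef_rot: [-2.224, 0.001, 2.173]
wrist_force: [0.5, 3.1, -2.6]
finger_gap: 0.0
```

Run:
```python
from h import *
go((.643,.03,.168),(0,0,-1),(-1,0,0))
```

```text
t 62.02 p [0.6443 0.0351 0.1858] gap 0.0 F [ 0.5  3.1 -2.6] q [ 0.04  0.44  0.18  1.28  0.02 -1.5 ]
tool x,y,z: [[0.024, 0.022, -0.999], [-0.023, -0.999, -0.023], [-0.999, 0.023, -0.023]]
travel total units [0.44 0.14 0.04]
twist total units [-0.29 -0.29  0.28]
```

>>> {"op": "step_arm", "data": {
  "commands": [
    {"travel": [0.1, -0.08, 0], "twist": [0, 0, 0.1], "fingers": -1},
    {"travel": [0.15, 0, 0], "twist": [0, 0, 0.1], "fingers": -1},
    {"travel": [0.15, 0, 0], "twist": [0, 0, 0.1], "fingers": -1},
    {"travel": [0.1, 0.05, 0], "twist": [0, 0, 0], "fingers": -1},
    {"travel": [0.02, 0.08, 0], "twist": [0, 0, 0], "fingers": -1}
  ]
}}

```text
clock: 62.43
tool_pos: [0.646, 0.0331, 0.1655]
eef_rot: [-2.244, 0.033, 2.182]
wrist_force: [0.4, 3.4, 1.4]
finger_gap: -0.0001
```

>>> {"op": "step_arm", "data": {
  "commands": [
    {"travel": [0.02, 0.06, 0], "twist": [0, 0, 0], "fingers": -1},
    {"travel": [0.02, 0.06, 0], "twist": [0, 0, 0], "fingers": -1},
    {"travel": [0.02, 0.06, 0], "twist": [0, 0, 0], "fingers": -1},
    {"travel": [0.02, 0.04, 0], "twist": [0, 0, 0], "fingers": -1},
    {"travel": [0, 0.04, 0], "twist": [0, 0, 0], "fingers": -1}
  ]
}}

```text
clock: 62.85
tool_pos: [0.6462, 0.0273, 0.1631]
eef_rot: [-2.243, 0.017, 2.179]
wrist_force: [0.7, 12.7, -3.0]
finger_gap: 0.0005
```

>>> {"op": "step_arm", "data": {
  "commands": [
    {"travel": [0, 0.05, 0], "twist": [0, 0, 0], "fingers": -1},
    {"travel": [0, 0.05, 0], "twist": [0, 0, 0], "fingers": -1},
    {"travel": [0, 0.05, 0], "twist": [0, 0, 0], "fingers": -1},
    {"travel": [0, 0.05, 0], "twist": [0, 0, 0], "fingers": -1},
    {"travel": [0, 0.05, 0], "twist": [0, 0, 0], "fingers": -1}
  ]
}}

```text
clock: 63.27
tool_pos: [0.6462, 0.0277, 0.1632]
eef_rot: [-2.237, -0.016, 2.173]
wrist_force: [-1.0, 12.3, 0.8]
finger_gap: -0.0003
```

>>> {"op": "step_arm", "data": {
  "commands": [
    {"travel": [0, -0.1, 0], "twist": [0, 0, 0], "fingers": -1},
    {"travel": [0, -0.3, 0], "twist": [0, 0, 0], "fingers": -1},
    {"travel": [-0.5, -0.2, 0], "twist": [0, 0, 0], "fingers": -1},
    {"travel": [-1, 0, 0], "twist": [0, 0, 0], "fingers": -1},
    {"travel": [-1, 0, 0], "twist": [0, 0, 0], "fingers": -1}
  ]
}}

```text
clock: 63.68
tool_pos: [0.639, 0.0501, 0.2564]
eef_rot: [-2.219, -0.009, 2.193]
wrist_force: [0.6, 1.1, 0.5]
finger_gap: 0.0002
```

>>> {"op": "step_arm", "data": {
  "commands": [
    {"travel": [-0.5, 0, 0.8], "twist": [0, 0, 0], "fingers": -1},
    {"travel": [0, 0, 1], "twist": [0, 0, 0], "fingers": -1},
    {"travel": [0, 0, 1], "twist": [0, 0, 0], "fingers": -1},
    {"travel": [0, 0, 1], "twist": [0, 0, 0], "fingers": -1},
    {"travel": [0, 0, 1], "twist": [0, 0, 0], "fingers": -1}
  ]
}}

```text
clock: 64.1
tool_pos: [0.4513, 0.0526, 0.2793]
eef_rot: [-2.237, -0.003, 2.176]
wrist_force: [0.6, 0.5, 1.3]
finger_gap: -0.0
```

Run:
```python
from h import *
st()
for n in("scene","side"):
    c=cam(n); I=ctrl.grab_frame(n); cv2.imwrite(f"pics/{n}19.png",I)
    for a,ce,p in comps(I,(84,120,30),(100,255,255),500):
        bx=cv2.approxPolyDP(cv2.convexHull(p.astype(np.int32)),4,True)[:,0]; print(n,[(tuple(map(int,b)),onz(c,*b,.152)[:2].round(3).tolist()) for b in bx])
    topface(c,I,.048,60)
I=cv2.imread("pics/scene19.png");D=cv2.imread("pics/side19.png")
cv2.imwrite("pics/s19.png",np.hstack([cv2.resize(I[70:350,180:460],(400,400),interpolation=2),cv2.resize(D[110:390,230:510],(400,400),interpolation=2)]))
```

```text
t 64.1 p [0.4513 0.0526 0.2793] gap -0.0 F [0.6 0.5 1.3] q [ 0.11  0.08 -0.09  1.38  0.01 -1.45]
tool x,y,z: [[0.028, 0.016, -0.999], [-0.013, -1.0, -0.016], [-1.0, 0.013, -0.027]]
scene [((330, 229), [0.552, 0.123]), ((277, 268), [0.735, 0.136]), ((237, 207), [0.732, -0.097]), ((288, 178), [0.553, -0.099])]
side [((411, 232), [0.734, -0.091]), ((346, 244), [0.55, -0.124]), ((339, 182), [0.552, 0.113]), ((396, 180), [0.729, 0.115])]
amber 3097 [546.  202.9] -> [1.2535 0.0936] corners [(401, 83), (454, 39), (692, 325), (639, 370)] [[0.899, 0.827], [1.261, 1.247], [1.501, -0.382], [1.271, -0.484]]
```

View pics/s19.png

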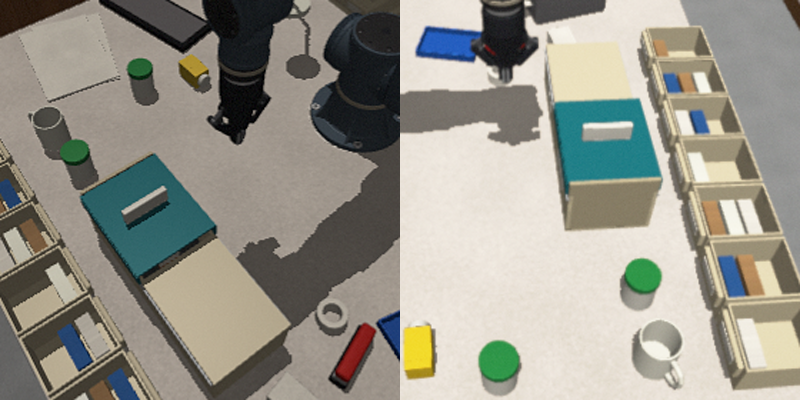

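The hatch sits against the frame: panel edge at y≈-0.098, frame inner face at -0.099. It no longer moved under a 12 N push, four times its friction. Tubs, mug, roll, stapler and the yellow bottle are in place. I hand the job in.

```bash
python3 -c "
from cell import ctrl
print(ctrl.sign_off())"
```

```text
the job is handed in; nothing more can be done
None
```

All three amber bottles are standing upright in the well, the hatch is pushed fully shut, and I handed the job in at 64 s. No verdict was reported.

**What I did:** All three bottles were lying down. I slid the hatch open, stood each bottle up with a tilted grip and took it again from above. I then lowered each one until it touched the packing (force rose to about 15–22 N) before letting go.

**Last checks:**
- A picture taken just before closing showed three upright caps in the well.
- Contact put the packing about 83 mm below the rim.
- The hatch stopped moving under a 12 N push, with its edge within about 1 mm of the frame in the scene camera. The side camera's outline was too rough there to confirm it.
- The yellow look-alike, tubs, mug, label roll and stapler looked unmoved. Only an edge of the carton was in the last picture, so I did not check it.

**What went less well:**
- One step command was refused for missing finger values and was resent.
- One bottle was pressed onto the bench with about 46 N at the wrist while I stood it up. The force went through the bottle in the fingers, under the 120 N wrist limit but above the 40 N named for the arm and gripper body.
- I regripped the last bottle higher so the gripper would clear the frame.
- I saw none of the bottles get knocked aside during the run.

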